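# Hang the sample bottles in the sampler bay

## Robot

A 7-joint arm with a two-finger parallel gripper is mounted at the origin on the work surface. World frame = base frame: x ahead of the robot, y to its left, z up, the work surface at z = 0. Lengths are in mm, angles in rad, forces in N, time in s.
With the tool pointing down it reaches from about 400 to 875 mm from the base axis. Payload 4.4 kg.
Tool frame: the origin (TCP) lies midway between the tips of the shut fingers; the grasp point (between the pads) lies 19 mm behind it; x points along the fingers, z is the direction in which the jaws open and shut, and the axes are right-handed (so a half turn about x gives the same grasp; the last joint's range is limited). The gripper opens to 85 mm and grips with 20 to 120 N. Pads are 22 mm wide; open, the fingers measure 114 mm over their backs; the gripper's body (76 mm by 85 mm) begins 54 mm behind the grasp point. The pads swing forward as they close: fully open they stand 13 mm farther back than shut.
Start: joints at [1.08, 0.628, 0.038, 1.517, -0.027, 0.996, -0.02], TCP at [267.919, -592.231, 205.913] pointing down, gripper open.
Joint ranges: [-3.06, 3.06], [-0.37, 2.12], [-1.25, 1.32], [0.18, 2.47], [-1.1, 4.24], [0.23, 1.98], [-2.94, 2.94]. Speed limits (rad/s): [2.57, 2.57, 3.14, 3.14, 3.14, 3.14, 3.14].

## Interface

Orientations are given as [roll, pitch, yaw] about the fixed x, y, z axes, in that order (R = Rz(yaw) Ry(pitch) Rx(roll)).
In Python, from cell import ctrl gives the robot as it stands. The module is installed in compiled form; this text tells all that it offers.
- The arm moves only by the tool servo_tool, never from a script. Its argument "rows" is a list of rows, each an object of numbers: "dx", "dy", "dz": the shift along the tool's x, y, z in units of 750 mm (1.0 is 750 mm); "wx", "wy", "wz": the turn, a rotation vector about the tool's x, y, z in units of 6 degrees (1.0 is 6 degrees); "fingers": the closure, from 0 (fully open) to 1 (shut). In form: [{"dx": .., "dy": .., "dz": .., "wx": .., "wy": .., "wz": .., "fingers": ..}, ...]. A call has 1 to 5 rows; each row shifts and turns the commanded pose from where the row before left it, along the tool's axes as they then stand; what a row does not reach is not made up. A row lasts 1/8 s, in which the tool goes at most 62.5 mm and 10.7 degrees, less where a joint would pass 70% of its speed; a pose out of reach is approached as far as the arm can. A call with a number of a shift or a turn outside -1 to 1 is refused whole. A call with a gripper value outside its range is refused whole. The fingers move at their own pace and stop on an object; the grip force is fixed at half the most. Time passes only in rows, so rows that do not move let the fingers close. It gives the time, the measured TCP pose, the force and the opening at its end, in the units of the state.
- ctrl.read_state(): the state, without advancing time (a new reading comes with each control period).
- ctrl.get_image(name): name is "scene" or "top"; returns the picture (420x560x3 uint8, red, green, blue); there is no depth.
- ctrl.camera_info(name): a dict with "fovy" (degrees; the focal length in pixels is half the picture's height over the tangent of half this angle, whatever the lens; pixels are square), "cx", "cy" (the principal point, pixels), "R" (3x3) and "t" (3): a world point X has camera coordinates R X + t. Camera axes: x right, y down, z forward; pixel columns grow to the right and rows downward; lengths in mm; the calibration is good to about 2 mm. A picture is of the moment at which its call begins. camera_info takes no time and is no camera call.
- ctrl.finish_job(): hands the job in, once; it reports no verdict.
Trained networks look in the newest picture that a camera, given by its name, has taken for a name from the list of things; names that differ only in an ending like _2 or _b are one class to them, and where a whole thing is asked for, a point or a joint stands for the part that bears it (a point fixed in the world has none). Each returns a list of dicts, best first, with "conf" (0 to 1); they miss things now and then, are a little off and sometimes report something else, mostly with a low value. They report only what shows in the picture. A call takes as long as a camera call.
- ctrl.search_frame(label, camera): "extent" ([centre column, centre row, width, height] in pixels, round what is visible of it).
- ctrl.silhouettes(label, camera): "region" (420x560 bool, what is visible of it) and "extent" ([centre column, centre row, width, height] in pixels, round what is visible of it).
- ctrl.mark_of(label, camera): "point" ([column, row] in pixels: a listed point, or the origin of a listed thing).
The state is a dict: "clock": time; "qpos": joint angles; "qd": joint speeds; "tau": joint torques, N m; "eef_pos": TCP position; "tool_rot": TCP orientation; "force": force on the tool from outside, world axes, zero at the start; "torque": the same for the moment, N m; "width": finger opening in mm.
Only numpy, scipy, OpenCV 4.12 (cv2) and the standard library are available. Lean on these libraries where they do the work, as an engineer would, in place of code of your own. Each camera call takes 0.05 s, during which the arm holds its last target.

## Task

Load the sampler: fold its mesh door all the way down, hang every bottle that has a hanger cap in the rail by sliding the cap's disc in at the open end, and push them to the far end so that the first is home against the stop and the rest close up behind it, touching one another. Then fold the door back up until it is fully shut. Leave the plain screw-cap bottle and the beaker standing where they are.

Things in the scene. Friction and masses are not known exactly. Their poses are not given: they have to be found in the camera images.
- rail_mouth (a point): centre of the rail's open end, level with the top of its two lower lips, 138 mm above the bench. x points level into the rail, z up. Lower lips 22 apart (the neck runs between, the disc rests on them); inside 40 wide, 10 high for the disc; upper lips 26 apart, top 15 above this point: the post stands up through that slot. A hanging bottle's origin lies 84 below this point's height.
- rail_stop (a point): face of the stop block that closes the far end of the rail, 221 mm from rail_mouth, same height and axes; 5 behind it, below, the bay's rear wall stands for the bottle body to touch. Home, a bottle's axis is 18 from this point (203 from the mouth); the next ones follow every 46, body touching body; room for four.
- bay: white sampler bay, fixed, 190 wide, open at the top; carries the rail (aluminium channels, 52 wide overall) along its middle. Heights above the bench, mm: side cheeks 118, cross struts from them to the rail 144, rail and rear wall 153, drum on the rear housing 176. Origin: on the bench under the hinge, x into the bay along the rail.
- door (a joint): hinge angle of the drop-down mesh door, rad: 0 upright and shut, across the rail's mouth; 1.5 fully down (nearly level, pointing away from the bay). Stiff friction hinge: it stays where it is left; about 4 N at the bar moves it.
- door_hinge (a point): middle of the hinge axis at the door's bottom edge, 35 mm above the bench, 12 in front of the rail mouth; axes as rail_mouth (y along the hinge). Door 148 wide, 10 thick: black frame with mesh up to 114 from the hinge, above that an open hand slot 37 high, closed at the top by the grip bar.
- door_bar (a point): middle of the door's grip bar, a round black bar dia 12, 124 mm free length, parallel to the hinge and 157 from it; moves with the door. Can be pinched from above, one finger on either side of it (one in the hand slot), at every door angle.
- plain_bottle: bystander: the same white bottle body (dia 46) with an ordinary grey screw cap, dia 36, top 90 mm above the bench; no disc, no post. Origin: centre of the underside.
- beaker: bystander: glass beaker, dia 60, 75 mm tall. Origin: centre of the underside.
- hanger1: sample bottle with hanger cap, 142 mm tall, round about z, standing upright at the start. White body dia 46 up to z=58, shoulder to z=70, neck dia 16 to z=84; grey cap: hanger disc dia 36, z=84 to 88, then a plain upright grip post dia 20, z=88 to 142. About 0.12 kg, bottom-heavy. Origin: centre of the underside. 3 or 4 such bottles are present, a missing one is absent (None).
- hanger2: same kind of hanger-cap bottle as hanger1, same sizes and origin; may be absent (None).
- hanger3: same kind of hanger-cap bottle as hanger1, same sizes and origin; may be absent (None).
- hanger4: same kind of hanger-cap bottle as hanger1, same sizes and origin; may be absent (None).

How it is judged:
By the outcome, as a careful person would: the job done as asked, in the order asked, and still so for the second after the job is handed in, with the robot touching nothing.
Of hanger1, hanger2, hanger3, hanger4 only 3 to 4 are there at a start; the rules pass over those that are not, and their reading is None.
At some moment in a run one of hanger1, hanger2, hanger3, hanger4 may be knocked a few centimetres aside while the robot is not near it.
Once in a run the grip may slacken for a moment while it holds something.
It also fails if it takes over 210 s, if anything falls off the work surface, if the arm or the gripper's body presses on something with over 40 N, if the wrist force passes 120 N, or if a joint passes its speed limit or range.

## Working session

There is one attempt and no reset: what is moved stays moved. The work goes in short steps, Python scripts to look and compute and a tool call to move; the robot and the scene stay as the last step left them, time stands still between calls to the robot, and variables do not carry over. Pictures are saved under pics/ and viewed, and the job is handed in when it is done.

Besides the shell and the picture viewer there is one more tool, called after "Emit:" as a command line: name --argument value ..., lists and objects as JSON in quotes. servo_tool: Moves the arm, as the interface text tells. Its arguments: {"type":"object","properties":{"rows":{"type":"array"}},"required":["rows"]}

```bash
mkdir -p pics; cat > h.py <<'E'
import numpy as np, cv2
from cell import ctrl
def cam(n):
    c=ctrl.camera_info(n); f=210/np.tan(np.radians(c['fovy'])/2)
    return f,c['cx'],c['cy'],np.array(c['R']),np.array(c['t'])
def proj(n,X):
    f,cx,cy,R,t=cam(n); p=R@np.array(X,float)+t
    return cx+f*p[0]/p[2], cy+f*p[1]/p[2]
def onz(n,px,z):
    f,cx,cy,R,t=cam(n); d=R.T@np.array([(px[0]-cx)/f,(px[1]-cy)/f,1]); o=-R.T@t
    s=(z-o[2])/d[2]; return o+s*d
def save(n,fn,s=1.4):
    im=ctrl.get_image(n)[:,:,::-1]; im=cv2.resize(im,None,fx=s,fy=s,interpolation=cv2.INTER_CUBIC); cv2.imwrite('pics/'+fn,im)
E
python3 - <<'E'
from h import *
s=ctrl.read_state(); print({k:np.round(v,3) for k,v in s.items()})
for n in('scene','top'):
    save(n,n+'0.png'); c=ctrl.camera_info(n); print(n,c['fovy'],c['cx'],c['cy'],-np.array(c['R']).T@c['t'])
    print(np.round(c['R'],3))
for l,z in(('hanger1',0),('plain_bottle',0),('beaker',0),('rail_mouth',138),('rail_stop',138),('door_hinge',35),('door_bar',192),('bay',0)):
    for n in('top','scene'):
        for d in ctrl.mark_of(l,n): print(l,n,round(d['conf'],2),np.round(d['point'],1),np.round(onz(n,d['point'],z),1))
E
```

```text
{'clock': np.float64(0.0), 'qpos': array([ 1.08 ,  0.629,  0.038,  1.518, -0.027,  0.996, -0.02 ]), 'qd': array([-0.   , -0.001,  0.001,  0.001, -0.001,  0.   ,  0.   ]), 'tau': array([ 0.0000e+00, -5.6341e+01,  1.2260e+00, -1.9344e+01,  1.1000e-02,
        1.0000e-02,  0.0000e+00]), 'eef_pos': array([ 267.627, -591.622,  205.016]), 'tool_rot': array([-3.136,  1.569,  2.001]), 'force': array([-0.157,  0.251,  0.189]), 'torque': array([-0.023,  0.029,  0.014]), 'width': np.float64(85.578)}
scene 46.09039415600111 276.61786903507283 219.33088873376977 [ 932.99723674 -829.0253901   943.01274006]
[[ 0.891  0.453 -0.02 ]
 [ 0.288 -0.6   -0.746]
 [-0.35   0.659 -0.666]]
top 52.210726312133296 280.15127233854133 212.87000012023026 [ 454.33959221    4.43396246 1132.14330367]
[[ 0.027 -1.     0.012]
 [-0.998 -0.027 -0.048]
 [ 0.048 -0.01  -0.999]]
hanger1 top 0.95 [403.7 181.3] [ 601.9 -334.1    0. ]
hanger1 top 0.76 [370.2 171.7] [ 625.1 -244.3    0. ]
hanger1 top 0.75 [409.4 212.2] [ 519.9 -350.4    0. ]
hanger1 top 0.65 [412. 252.] [ 414.8 -358.6    0. ]
hanger1 scene 0.86 [177.3 335.4] [ 
[... 360 characters left out ...]
rail_mouth top 0.82 [245.7 187.3] [559.5  75.7 138. ]
rail_mouth scene 0.91 [313.3 197.2] [556.3  85.8 138. ]
rail_mouth scene 0.62 [207.7 304.5] [ 501.3 -328.   138. ]
rail_mouth scene 0.16 [311.3 230.8] [603.  -32.2 138. ]
rail_stop top 0.67 [153.  196.1] [533.  289.8 138. ]
rail_stop top 0.43 [409.8 211.8] [ 512.9 -308.1  138. ]
rail_stop scene 0.56 [333.2 153.9] [528.5 290.  138. ]
door_hinge top 0.58 [253.2 191.4] [560.3  63.6  35. ]
door_hinge scene 0.83 [310.2 230.8] [558.2  68.4  35. ]
door_bar top 0.66 [253.8 180.4] [569.5  54.5 192. ]
door_bar scene 0.55 [313.1 184.5] [561.   69.7 192. ]
bay top 0.95 [248.2 194.6] [554.8  78.4   0. ]
bay scene 0.67 [310.6 242.7] [564.   60.2   0. ]
```

Scene: four hanger bottles at the front, with the plain bottle and beaker between them and the bay behind, door upright. I'll zoom in on the bay to fix its pose.

```bash
cat >> h.py <<'E'
def crop(n,fn,x0,y0,w,h,s=5,lines=(),im=None):
    im=ctrl.get_image(n) if im is None else im
    im=im[y0:y0+h,x0:x0+w,::-1]; im=cv2.resize(im,None,fx=s,fy=s,interpolation=cv2.INTER_CUBIC)
    for P,Q,c in lines:
        p=np.array(proj(n,P));q=np.array(proj(n,Q))
        f=lambda a:tuple(int(round(v)) for v in ((a-[x0,y0]+.5)*s-.5))
        cv2.line(im,f(p),f(q),c,1)
    cv2.imwrite('pics/'+fn,im)
def baylines(x,y,yaw):
    # x,y of rail mouth
    c,s=np.cos(yaw),np.sin(yaw)
    W=lambda u,v,z:(x+c*u-s*v,y+s*u+c*v,z)
    L=[]
    for v in(-26,26,-13,13): L.append((W(0,v,153),W(221,v,153),(0,0,255)))
    L.append((W(0,-26,153),W(0,26,153),(0,0,255)))
    L.append((W(221,-95,153),W(221,95,153),(0,200,0)))
    for v in(-95,95): L.append((W(-12,v,118),W(221,v,118),(255,0,0)))
    L.append((W(-12,-62,192),W(-12,62,192),(0,255,255)))
    L.append((W(-12,-74,35),W(-12,74,35),(255,0,255)))
    return L
E
python3 - <<'E'
from h import *
x,y=558,78; yaw=np.arctan2(212,-27); print(yaw)
crop('top','t1.png',85,145,180,110,4.4,baylines(x,y,yaw))
crop('scene','s1.png',270,115,120,140,4.2,baylines(x,y,yaw))
E
```

```text
1.6974728493822893
```

```bash
python3 - <<'E'
from h import *
x,y=558,78; yaw=1.6975
crop('top','t2.png',205,145,65,85,9,baylines(x,y,yaw))
crop('top','t3.png',130,165,75,60,9,baylines(x,y,yaw))
crop('scene','s2.png',275,165,80,85,8,baylines(x,y,yaw))
E
cat >> h.py <<'E'
from scipy.spatial.transform import Rotation as Ro
MX,MY,YAW=558.,78.,1.6975
def rail(u,v=0,z=0):
    c,s=np.cos(YAW),np.sin(YAW); return np.array([MX+c*u-s*v,MY+s*u+c*v,z])
def pose():
    s=ctrl.read_state(); return np.array(s['eef_pos']),Ro.from_euler('xyz',s['tool_rot']).as_matrix(),s
def Rdown(a): 
    z=np.array([np.cos(a),np.sin(a),0]);x=np.array([0,0,-1.]);return np.column_stack([x,np.cross(z,x),z])
def status():
    p,R,s=pose(); print('t%.2f'%s['clock'],'tcp',np.round(p,1),'jaw a %.3f'%np.arctan2(R[1,2],R[0,2]),'tilt',np.round(R[2,:],3),'F',np.round(s['force'],1),'w %.1f'%s['width'],'q7 %.2f'%s['qpos'][6])
    c,si=np.cos(YAW),np.sin(YAW); d=p-[MX,MY,0]; print('  rail u %.1f v %.1f'%(c*d[0]+si*d[1],-si*d[0]+c*d[1]))
def go(wps,step=55.,cur=None):
    """wps: list of (pos,jaw angle or None[,step])"""
    p,R,s=pose()
    if cur is not None: p,R=cur
    for wp in wps:
        T=np.array(wp[0],float); st=wp[2] if len(wp)>2 else step
        Rt=Rdown(wp[1]) if wp[1] is not None else R
        w=Ro.from_matrix(R.T@Rt).as_rotvec(degrees=True)
        n=max(1,int(np.ceil(np.linalg.norm(T-p)/st)),int(np.ceil(np.abs(w).max()/5.9)))
        for i in range(n):
            d=R.T@(T-p)/(n-i)/750; wr=Ro.from_matrix(R.T@Rt).as_rotvec(degrees=True)/(n-i)/6
            d=np.round(d,4); wr=np.round(wr,3)
            print(dict((k,float(v)) for k,v in zip(('dx','dy','dz','wx','wy','wz'),[*d,*wr]) if abs(v)>3e-4))
            p=p+R@d*750; R=R@Ro.from_rotvec(wr*6,degrees=True).as_matrix()
        print(' -> ',np.round(p,1))
    return p,R
E
python3 - <<'E'
from h import *
status()
b=rail(-22,0,0); print('bar xy',b, 'a along rail',YAW, YAW-np.pi)
hov=b.copy(); hov[2]=192+70
go([((300,-500,280),None),(hov,YAW)])
E
```

```text
t1.15 tcp [ 267.9 -592.2  205.9] jaw a -1.146 tilt [-1.  0.  0.] F [-0.2 -0.3  0.6] w 85.3 q7 -0.02
  rail u -628.2 v 372.4
bar xy [560.78002851  56.17635591   0.        ] a along rail 1.6975 -1.444092653589793
{'dx': -0.0329, 'dy': 0.0299, 'dz': -0.0315}
{'dx': -0.0329, 'dy': 0.0299, 'dz': -0.0315}
{'dx': -0.033, 'dy': 0.0298, 'dz': -0.0314}
 ->  [ 300. -500.  280.]
{'dx': 0.0009, 'dy': 0.0222, 'dz': -0.019, 'wx': -0.97}
{'dx': 0.0009, 'dy': 0.024, 'dz': -0.0167, 'wx': -0.97}
{'dx': 0.0009, 'dy': 0.0256, 'dz': -0.0141, 'wx': -0.97}
{'dx': 0.0009, 'dy': 0.0269, 'dz': -0.0115, 'wx': -0.97}
{'dx': 0.0009, 'dy': 0.0279, 'dz': -0.0087, 'wx': -0.97}
{'dx': 0.0009, 'dy': 0.0287, 'dz': -0.0058, 'wx': -0.97}
{'dx': 0.0008, 'dy': 0.0291, 'dz': -0.0029, 'wx': -0.97}
{'dx': 0.0009, 'dy': 0.0293, 'wx': -0.97}
{'dx': 0.0008, 'dy': 0.0291, 'dz': 0.0031, 'wx': -0.97}
{'dx': 0.0009, 'dy': 0.0286, 'dz': 0.006, 'wx': -0.97}
{'dx': 0.0008, 'dy': 0.0279, 'dz': 0.0089, 'wx': -0.97}
{'dx': 0.0009, 'dy': 0.0268, 'dz': 0.0117, 'wx': -0.97}
{'dx': 0.0008, 'dy': 0.0255, 'dz': 0.0143, 'wx': -0.97}
{'dx': 0.000
[... 171 characters left out ...]
dy': 0.0178, 'dz': 0.0232, 'wx': -0.97}
{'dx': 0.0009, 'dy': 0.0153, 'dz': 0.0249, 'wx': -0.969}
{'dx': 0.0008, 'dy': 0.0127, 'dz': 0.0263, 'wx': -0.97}
{'dx': 0.0009, 'dy': 0.01, 'dz': 0.0275, 'wx': -0.969}
{'dx': 0.0008, 'dy': 0.0072, 'dz': 0.0284, 'wx': -0.97}
{'dx': 0.0009, 'dy': 0.0042, 'dz': 0.029, 'wx': -0.969}
{'dx': 0.0008, 'dy': 0.0013, 'dz': 0.0292, 'wx': -0.97}
{'dx': 0.0009, 'dy': -0.0017, 'dz': 0.0292, 'wx': -0.969}
{'dx': 0.0008, 'dy': -0.0046, 'dz': 0.0289, 'wx': -0.97}
{'dx': 0.0009, 'dy': -0.0076, 'dz': 0.0283, 'wx': -0.969}
{'dx': 0.0008, 'dy': -0.0104, 'dz': 0.0274, 'wx': -0.97}
{'dx': 0.0009, 'dy': -0.013, 'dz': 0.0262, 'wx': -0.969, 'wz': 0.001}
 ->  [560.8  56.2 262. ]
```

```bash
python3 - <<'E'
from h import *
b=rail(-22,0,0)
hov=b.copy(); hov[2]=192+70
go([((400,-480,285),None),(hov,YAW-np.pi,58)])
E
```

```text
{'dx': -0.0264, 'dy': 0.0555, 'dz': -0.0159}
{'dx': -0.0263, 'dy': 0.0555, 'dz': -0.016}
{'dx': -0.0264, 'dy': 0.0555, 'dz': -0.0159}
{'dx': -0.0263, 'dy': 0.0556, 'dz': -0.016}
 ->  [ 400. -480.  285.]
{'dx': 0.0031, 'dy': 0.049, 'dz': -0.0563, 'wx': 0.285}
{'dx': 0.0031, 'dy': 0.0473, 'dz': -0.0577, 'wx': 0.285}
{'dx': 0.0031, 'dy': 0.0455, 'dz': -0.0591, 'wx': 0.285}
{'dx': 0.0031, 'dy': 0.0438, 'dz': -0.0605, 'wx': 0.285}
{'dx': 0.003, 'dy': 0.0419, 'dz': -0.0617, 'wx': 0.284}
{'dx': 0.0031, 'dy': 0.0401, 'dz': -0.063, 'wx': 0.285}
{'dx': 0.003, 'dy': 0.0382, 'dz': -0.0641, 'wx': 0.284}
{'dx': 0.0031, 'dy': 0.0363, 'dz': -0.0652, 'wx': 0.285}
{'dx': 0.003, 'dy': 0.0343, 'dz': -0.0663, 'wx': 0.284}
{'dx': 0.0031, 'dy': 0.0323, 'dz': -0.0673, 'wx': 0.285, 'wz': -0.001}
 ->  [560.8  56.2 262. ]
```

Emit:
servo_tool --rows '[{"dx": -0.0264, "dy": 0.0555, "dz": -0.016, "fingers": 0.4}, {"dx": -0.0264, "dy": 0.0555, "dz": -0.016, "fingers": 0.4}, {"dx": -0.0264, "dy": 0.0555, "dz": -0.016, "fingers": 0.4}, {"dx": -0.0264, "dy": 0.0555, "dz": -0.016, "fingers": 0.4}, {"dx": 0.003, "dy": 0.049, "dz": -0.0563, "wx": 0.285, "fingers": 0.4}]'

```text
schema error: expected keys dx, dy, dz, wx, wy, wz, fingers
```

Emit:
servo_tool --rows '[{"dx": 0.003, "dy": 0.0473, "dz": -0.0577, "wx": 0.285, "fingers": 0.4}, {"dx": 0.003, "dy": 0.0455, "dz": -0.0591, "wx": 0.285, "fingers": 0.4}, {"dx": 0.003, "dy": 0.0438, "dz": -0.0605, "wx": 0.285, "fingers": 0.4}, {"dx": 0.003, "dy": 0.0419, "dz": -0.0617, "wx": 0.285, "fingers": 0.4}, {"dx": 0.003, "dy": 0.04, "dz": -0.063, "wx": 0.285, "fingers": 0.4}]'

```text
schema error: expected keys dx, dy, dz, wx, wy, wz, fingers
```

Emit:
servo_tool --rows '[{"dx": 0.003, "dy": 0.0382, "dz": -0.0641, "wx": 0.285, "fingers": 0.4}, {"dx": 0.003, "dy": 0.0363, "dz": -0.0652, "wx": 0.285, "fingers": 0.4}, {"dx": 0.003, "dy": 0.0343, "dz": -0.0663, "wx": 0.285, "fingers": 0.4}, {"dx": 0.003, "dy": 0.0323, "dz": -0.0673, "wx": 0.285, "fingers": 0.4}, {"fingers": 0.4}]'

```text
schema error: expected keys dx, dy, dz, wx, wy, wz, fingers
```

```bash
python3 - <<'E'
from h import *
status()
x=[-1,0]
crop('top','t4.png',205,145,65,85,8)
crop('scene','s4.png',265,145,100,105,6)
E
```

```text
t1.15 tcp [ 267.9 -592.2  205.9] jaw a -1.146 tilt [-1.  0.  0.] F [-0.2 -0.3  0.6] w 85.3 q7 -0.02
  rail u -628.2 v 372.4
```

```bash
python3 - <<'E'
s=open('h.py').read()
a=s.index("            print(dict("); b=s.index("\n",a)
s=s[:a]+"            rows.append(json.dumps(dict((k,float(v)) for k,v in zip(('dx','dy','dz','wx','wy','wz','fingers'),[*d,*wr,f]))))"+s[b:]
s=s.replace("def go(wps,step=55.,cur=None):","import json\ndef go(wps,step=55.,cur=None,f=0.4):\n    rows=[]").replace("        print(' -> ',np.round(p,1))\n    return p,R","        rows.append('-> %s'%np.round(p,1))\n    print('\\n'.join(rows))\n    return p,R")
open('h.py','w').write(s)
E
python3 - <<'E'
from h import *
hov=rail(-22,0,262)
go([(hov,YAW-np.pi,58)])
E
```

```text
{"dx": -0.0057, "dy": 0.0548, "dz": -0.0482, "wx": 0.219, "wy": 0.0, "wz": -0.0, "fingers": 0.4}
{"dx": -0.0058, "dy": 0.0537, "dz": -0.0495, "wx": 0.219, "wy": 0.0, "wz": -0.0, "fingers": 0.4}
{"dx": -0.0057, "dy": 0.0525, "dz": -0.0507, "wx": 0.219, "wy": 0.0, "wz": -0.0, "fingers": 0.4}
{"dx": -0.0058, "dy": 0.0513, "dz": -0.0519, "wx": 0.219, "wy": 0.0, "wz": -0.0, "fingers": 0.4}
{"dx": -0.0057, "dy": 0.0501, "dz": -0.053, "wx": 0.219, "wy": 0.0, "wz": -0.0, "fingers": 0.4}
{"dx": -0.0058, "dy": 0.0489, "dz": -0.0542, "wx": 0.219, "wy": 0.0, "wz": -0.0, "fingers": 0.4}
{"dx": -0.0057, "dy": 0.0476, "dz": -0.0553, "wx": 0.219, "wy": 0.0, "wz": -0.0, "fingers": 0.4}
{"dx": -0.0058, "dy": 0.0464, "dz": -0.0563, "wx": 0.219, "wy": 0.0, "wz": -0.0, "fingers": 0.4}
{"dx": -0.0057, "dy": 0.0451, "dz": -0.0574, "wx": 0.219, "wy": 0.0, "wz": -0.0, "fingers": 0.4}
{"dx": -0.0058, "dy": 0.0437, "dz": -0.0584, "wx": 0.219, "wy": 0.0, "wz": -0.0, "fingers": 0.4}
{"dx": -0.0057, "dy": 0.0424, "dz": -0.0594, "wx": 0.219, "wy": 0.0, "wz": -0.0, "fingers": 0.4}
{"dx": -0.0058, "dy": 0.041, "dz": -0.0604, "wx": 0.218, "wy": 0.0, "wz": -0.0, "fingers": 0.4}
{"dx": -0.0057, "dy": 0.0396, "dz": -0.0612, "wx": 0.219, "wy": 0.0, "wz": -0.001, "fingers": 0.4}
-> [560.8  56.2 262. ]
```

Emit:
servo_tool --rows '[{"dx": -0.0264, "dy": 0.0555, "dz": -0.016, "wx": 0, "wy": 0, "wz": 0, "fingers": 0.4}, {"dx": -0.0264, "dy": 0.0555, "dz": -0.016, "wx": 0, "wy": 0, "wz": 0, "fingers": 0.4}, {"dx": -0.0264, "dy": 0.0555, "dz": -0.016, "wx": 0, "wy": 0, "wz": 0, "fingers": 0.4}, {"dx": -0.0264, "dy": 0.0555, "dz": -0.016, "wx": 0, "wy": 0, "wz": 0, "fingers": 0.4}, {"dx": 0.003, "dy": 0.049, "dz": -0.0563, "wx": 0.285, "wy": 0, "wz": 0, "fingers": 0.4}]'

```text
clock: 1.88
eef_pos: [418.6, -426.9, 284.5]
tool_rot: [0.436, 1.565, -0.741]
force: [0.5, 0.8, -1.1]
width: 51.5
```

Emit:
servo_tool --rows '[{"dx": 0.003, "dy": 0.0473, "dz": -0.0577, "wx": 0.285, "wy": 0, "wz": 0, "fingers": 0.4}, {"dx": 0.003, "dy": 0.0455, "dz": -0.0591, "wx": 0.285, "wy": 0, "wz": 0, "fingers": 0.4}, {"dx": 0.003, "dy": 0.0438, "dz": -0.0605, "wx": 0.285, "wy": 0, "wz": 0, "fingers": 0.4}, {"dx": 0.003, "dy": 0.0419, "dz": -0.0617, "wx": 0.285, "wy": 0, "wz": 0, "fingers": 0.4}, {"dx": 0.003, "dy": 0.04, "dz": -0.063, "wx": 0.285, "wy": 0, "wz": 0, "fingers": 0.4}]'

```text
clock: 2.5
eef_pos: [496.7, -156.5, 271.8]
tool_rot: [1.095, 1.57, -0.231]
force: [0.6, 0.3, -0.2]
width: 51.0
```

Emit:
servo_tool --rows '[{"dx": 0.003, "dy": 0.0382, "dz": -0.0641, "wx": 0.285, "wy": 0, "wz": 0, "fingers": 0.4}, {"dx": 0.003, "dy": 0.0363, "dz": -0.0652, "wx": 0.285, "wy": 0, "wz": 0, "fingers": 0.4}, {"dx": 0.003, "dy": 0.0343, "dz": -0.0663, "wx": 0.285, "wy": 0, "wz": 0, "fingers": 0.4}, {"dx": 0.003, "dy": 0.0323, "dz": -0.0673, "wx": 0.285, "wy": 0, "wz": 0, "fingers": 0.4}, {"dx": 0, "dy": 0, "dz": 0, "wx": 0, "wy": 0, "wz": 0, "fingers": 0.4}]'

```text
clock: 3.12
eef_pos: [561.1, 62.8, 262.3]
tool_rot: [2.946, 1.567, 1.51]
force: [-0.5, 0.2, -0.8]
width: 51.3
```

```bash
python3 - <<'E'
from h import *
status()
crop('top','t5.png',185,125,105,105,6)
crop('scene','s5.png',265,115,100,135,4.4)
E
```

```text
t3.12 tcp [561.1  62.8 262.3] jaw a -1.435 tilt [-1.     0.001 -0.003] F [-0.5  0.2 -0.8] w 51.3 q7 -1.60
  rail u -15.5 v -1.1
```

```bash
python3 - <<'E'
from h import *
go([(rail(-21,0,255),YAW-np.pi),(rail(-21,0,174),YAW-np.pi,42)])
E
```

```text
{"dx": 0.0099, "dy": 0.0004, "dz": -0.001, "wx": 0.011, "wy": 0.006, "wz": 0.004, "fingers": 0.4}
-> [560.7  57.2 255. ]
{"dx": 0.054, "dy": -0.0, "dz": -0.0, "wx": 0.0, "wy": 0.0, "wz": 0.0, "fingers": 0.4}
{"dx": 0.054, "dy": -0.0, "dz": -0.0, "wx": 0.0, "wy": 0.0, "wz": 0.0, "fingers": 0.4}
-> [560.7  57.2 174. ]
```

Emit:
servo_tool --rows '[{"dx": 0.01, "dy": 0, "dz": -0.001, "wx": 0, "wy": 0, "wz": 0, "fingers": 0.4}, {"dx": 0.054, "dy": 0, "dz": 0, "wx": 0, "wy": 0, "wz": 0, "fingers": 0.4}, {"dx": 0.054, "dy": 0, "dz": 0, "wx": 0, "wy": 0, "wz": 0, "fingers": 0.4}, {"dx": 0, "dy": 0, "dz": 0, "wx": 0, "wy": 0, "wz": 0, "fingers": 0.4}, {"dx": 0, "dy": 0, "dz": 0, "wx": 0, "wy": 0, "wz": 0, "fingers": 0.4}]'

```text
clock: 3.85
eef_pos: [561.4, 56.1, 175.3]
tool_rot: [1.433, 1.569, -0.013]
force: [-0.1, -0.2, -0.4]
width: 51.3
```

```bash
python3 - <<'E'
from h import *
status()
crop('scene','s6.png',265,115,100,135,4.4)
E
```

```text
t3.85 tcp [561.4  56.1 175.3] jaw a -1.446 tilt [-1.     0.002  0.   ] F [-0.1 -0.2 -0.4] w 51.3 q7 -1.60
  rail u -22.1 v -0.6
```

Straddling the bar. Close on it.

Emit:
servo_tool --rows '[{"dx": 0, "dy": 0, "dz": 0, "wx": 0, "wy": 0, "wz": 0, "fingers": 1}, {"dx": 0, "dy": 0, "dz": 0, "wx": 0, "wy": 0, "wz": 0, "fingers": 1}, {"dx": 0, "dy": 0, "dz": 0, "wx": 0, "wy": 0, "wz": 0, "fingers": 1}, {"dx": 0, "dy": 0, "dz": 0, "wx": 0, "wy": 0, "wz": 0, "fingers": 1}]'

```text
clock: 4.4
eef_pos: [560.6, 57.1, 174.3]
tool_rot: [1.621, 1.571, 0.177]
force: [0.1, 1.0, 0.6]
width: 0.2
```

```bash
python3 - <<'E'
from h import *
status()
E
```

```text
t4.40 tcp [560.6  57.1 174.3] jaw a -1.444 tilt [-1.  0. -0.] F [0.1 1.  0.6] w 0.2 q7 -1.60
  rail u -21.1 v 0.1
```

```bash
python3 - <<'E'
from h import *
p,R,s=pose(); print(proj('scene',p))
L=[(p,p+[0,0,40],(0,0,255))]
crop('scene','s7.png',275,145,80,70,9,L)
E
```

```text
(np.float64(310.65237695602036), np.float64(192.93149113668798))
```

```bash
python3 - <<'E'
from h import *
print(proj('scene',(560.7,57,262)),proj('scene',rail(-21-25,0,175)),proj('scene',rail(-21-25,0,181)), proj('scene',rail(-12,0,192)),proj('scene',rail(-22,0,192)),proj('scene',rail(-22,0,198)))
crop('scene','s8.png',265,105,100,100,6)
crop('top','t8.png',150,110,150,125,5)
E
```

```text
(np.float64(311.66473550445056), np.float64(163.96975372873013)) (np.float64(307.76445820707346), np.float64(198.7563512669577)) (np.float64(307.8192268409729), np.float64(196.85297569800161)) (np.float64(311.9409202540172), np.float64(185.14993959497622)) (np.float64(310.7747962618244), np.float64(187.52275471391215)) (np.float64(310.83925534708845), np.float64(185.59086488526643))
```

```bash
python3 - <<'E'
from h import *
for n in('scene','top'):
    print(n,np.round(proj(n,(268,-592,206)),1),np.round(proj(n,(268,-592,193)),1),np.round(proj(n,(268,-592,225)),1),np.round(proj(n,(0,0,0)),1))
    im=cv2.imread('pics/%s0.png'%n); 
    c=im[330:480,0:120] if n=='scene' else im[420:588,660:784]
    cv2.imwrite('pics/c%s.png'%n,cv2.resize(c,None,fx=4,fy=4,interpolation=cv2.INTER_CUBIC))
E
```

```text
scene [ 12.3 340.5] [ 15.  344.7] [  8.2 334.2] [132.7 198.6]
top [549.8 327.4] [546.  326.1] [555.5 329.4] [272.  409.1]
```

```bash
python3 - <<'E'
from h import *
a=-1.146
for r in (-42,-57,):
  for z in (206,219,236):
    P=(268+np.cos(a)*r,-592+np.sin(a)*r,z)
    print(r,z,np.round(proj('scene',P),1),np.round(proj('top',P),1))
E
```

```text
-42 206 [ 22.4 321.2] [532.1 335.1]
-42 219 [ 19.8 316.9] [535.8 336.6]
-42 236 [ 16.4 311.1] [540.8 338.6]
-57 206 [ 25.9 314.6] [525.8 337.9]
-57 219 [ 23.4 310.3] [529.4 339.4]
-57 236 [ 20.  304.5] [534.2 341.4]
```

Emit:
servo_tool --rows '[{"dx": -0.03, "dy": 0, "dz": 0, "wx": 0, "wy": 0, "wz": 0, "fingers": 1}, {"dx": -0.03, "dy": 0, "dz": 0, "wx": 0, "wy": 0, "wz": 0, "fingers": 1}, {"dx": 0, "dy": 0, "dz": 0, "wx": 0, "wy": 0, "wz": 0, "fingers": 1}]'

```text
clock: 4.92
eef_pos: [561.8, 57.2, 220.6]
tool_rot: [1.574, 1.567, 0.129]
force: [-0.3, 0.6, 0.4]
width: 0.1
```

```bash
python3 - <<'E'
from h import *
status()
p,R,s=pose()
L=[(p,p+[0,0,19],(0,0,255)),(rail(-12,-62,192),rail(-12,62,192),(0,255,255)),(rail(-22,-62,192),rail(-22,62,192),(0,255,0))]
crop('scene','s9.png',275,130,80,80,7,L)
E
```

```text
t4.92 tcp [561.8  57.2 220.6] jaw a -1.444 tilt [-1.     0.004 -0.   ] F [-0.3  0.6  0.4] w 0.1 q7 -1.60
  rail u -21.2 v -1.1
```

Emit:
servo_tool --rows '[{"dx": 0.025, "dy": 0, "dz": 0, "wx": 0, "wy": 0, "wz": 0, "fingers": 1}, {"dx": 0.02, "dy": 0, "dz": 0, "wx": 0, "wy": 0, "wz": 0, "fingers": 1}, {"dx": 0.008, "dy": 0, "dz": 0, "wx": 0, "wy": 0, "wz": 0, "fingers": 1}, {"dx": 0, "dy": 0, "dz": 0, "wx": 0, "wy": 0, "wz": 0, "fingers": 1}]'

```text
clock: 5.48
eef_pos: [560.1, 56.9, 178.7]
tool_rot: [-1.555, 1.569, -3.0]
force: [0.7, -0.7, 0.4]
width: -0.3
```

Emit:
servo_tool --rows '[{"dx": 0.005, "dy": 0, "dz": 0, "wx": 0, "wy": 0, "wz": 0, "fingers": 1}, {"dx": 0, "dy": 0, "dz": 0, "wx": 0, "wy": 0, "wz": 0, "fingers": 1}]'

```text
clock: 5.72
eef_pos: [560.6, 57.0, 175.7]
tool_rot: [1.639, 1.571, 0.195]
force: [-0.3, 0.1, 0.3]
width: 0.2
```

Emit:
servo_tool --rows '[{"dx": 0.005, "dy": 0, "dz": 0, "wx": 0, "wy": 0, "wz": 0, "fingers": 1}, {"dx": 0, "dy": 0, "dz": 0, "wx": 0, "wy": 0, "wz": 0, "fingers": 1}]'

```text
clock: 5.98
eef_pos: [560.9, 57.0, 172.2]
tool_rot: [1.599, 1.57, 0.155]
force: [-0.1, 0.2, 2.4]
width: -0.1
```

Emit:
servo_tool --rows '[{"dx": 0.003, "dy": 0, "dz": 0, "wx": 0, "wy": 0, "wz": 0, "fingers": 1}, {"dx": 0, "dy": 0, "dz": 0, "wx": 0, "wy": 0, "wz": 0, "fingers": 1}]'

```text
clock: 6.22
eef_pos: [561.1, 57.1, 171.9]
tool_rot: [1.619, 1.569, 0.174]
force: [-4.8, -0.5, 16.6]
width: 0.1
```

```bash
python3 - <<'E'
from h import *
status()
crop('scene','s10.png',275,130,80,80,7)
E
```

```text
t6.22 tcp [561.1  57.1 171.9] jaw a -1.445 tilt [-1.     0.002 -0.   ] F [-4.8 -0.5 16.6] w 0.1 q7 -1.60
  rail u -21.1 v -0.4
```

Emit:
servo_tool --rows '[{"dx": -0.035, "dy": 0, "dz": 0, "wx": 0, "wy": 0, "wz": 0, "fingers": 0.4}, {"dx": 0, "dy": 0, "dz": 0, "wx": 0, "wy": 0, "wz": 0, "fingers": 0.4}, {"dx": 0, "dy": 0, "dz": 0, "wx": 0, "wy": 0, "wz": 0, "fingers": 0.4}, {"dx": 0, "dy": 0, "dz": 0, "wx": 0, "wy": 0, "wz": 0, "fingers": 0.4}]'

```text
clock: 6.78
eef_pos: [559.9, 56.9, 195.0]
tool_rot: [-1.555, 1.569, -2.999]
force: [0.2, 0.2, 0.3]
width: 51.4
```

Emit:
servo_tool --rows '[{"dx": 0.02, "dy": 0, "dz": 0, "wx": 0, "wy": 0, "wz": 0, "fingers": 0.4}, {"dx": 0.02, "dy": 0, "dz": 0, "wx": 0, "wy": 0, "wz": 0, "fingers": 0.4}, {"dx": 0.014, "dy": 0, "dz": 0, "wx": 0, "wy": 0, "wz": 0, "fingers": 0.4}, {"dx": 0.014, "dy": 0, "dz": 0, "wx": 0, "wy": 0, "wz": 0, "fingers": 0.4}, {"dx": 0, "dy": 0, "dz": 0, "wx": 0, "wy": 0, "wz": 0, "fingers": 0.4}]'

```text
clock: 7.4
eef_pos: [559.8, 56.9, 143.8]
tool_rot: [-1.564, 1.569, -3.008]
force: [0.1, 0.2, -0.8]
width: 51.5
```

Emit:
servo_tool --rows '[{"dx": 0, "dy": 0, "dz": 0, "wx": 0, "wy": 0, "wz": 0, "fingers": 1}, {"dx": 0, "dy": 0, "dz": 0, "wx": 0, "wy": 0, "wz": 0, "fingers": 1}, {"dx": 0, "dy": 0, "dz": 0, "wx": 0, "wy": 0, "wz": 0, "fingers": 1}, {"dx": 0, "dy": 0, "dz": 0, "wx": 0, "wy": 0, "wz": 0, "fingers": 1}]'

```text
clock: 7.9
eef_pos: [560.9, 57.1, 145.5]
tool_rot: [1.673, 1.57, 0.228]
force: [-1.3, -0.2, 3.0]
width: 10.2
```

```bash
python3 - <<'E'
from h import *
status()
crop('scene','s11.png',275,130,80,80,7)
E
```

```text
t7.90 tcp [560.9  57.1 145.5] jaw a -1.445 tilt [-1.     0.001 -0.   ] F [-1.3 -0.2  3. ] w 10.2 q7 -1.60
  rail u -21.1 v -0.3
```

```bash
python3 - <<'E'
import numpy as np
t=np.linspace(0.06,1.5,17)
for a,b in zip(t,t[1:]): print('%.2f dx %.4f dz %.4f'%(b,157*(np.cos(a)-np.cos(b))/750,157*(np.sin(b)-np.sin(a))/750))
E
```

```text
0.15 dx 0.0020 dz 0.0187
0.24 dx 0.0036 dz 0.0185
0.33 dx 0.0053 dz 0.0181
0.42 dx 0.0069 dz 0.0175
0.51 dx 0.0084 dz 0.0168
0.60 dx 0.0099 dz 0.0160
0.69 dx 0.0113 dz 0.0150
0.78 dx 0.0126 dz 0.0140
0.87 dx 0.0138 dz 0.0128
0.96 dx 0.0149 dz 0.0115
1.05 dx 0.0159 dz 0.0101
1.14 dx 0.0167 dz 0.0086
1.23 dx 0.0174 dz 0.0071
1.32 dx 0.0180 dz 0.0055
1.41 dx 0.0184 dz 0.0038
1.50 dx 0.0187 dz 0.0022
```

Emit:
servo_tool --rows '[{"dx": 0.002, "dy": 0, "dz": 0.0187, "wx": 0, "wy": 0, "wz": 0, "fingers": 1}, {"dx": 0.0036, "dy": 0, "dz": 0.0185, "wx": 0, "wy": 0, "wz": 0, "fingers": 1}, {"dx": 0.0053, "dy": 0, "dz": 0.0181, "wx": 0, "wy": 0, "wz": 0, "fingers": 1}]'

```text
clock: 8.32
eef_pos: [565.8, 16.0, 136.8]
tool_rot: [2.916, 1.57, 1.472]
force: [-2.2, 2.9, 3.2]
width: 9.7
```

Emit:
servo_tool --rows '[{"dx": 0.0069, "dy": 0, "dz": 0.0175, "wx": 0, "wy": 0, "wz": 0, "fingers": 1}, {"dx": 0.0084, "dy": 0, "dz": 0.0168, "wx": 0, "wy": 0, "wz": 0, "fingers": 1}, {"dx": 0.0099, "dy": 0, "dz": 0.016, "wx": 0, "wy": 0, "wz": 0, "fingers": 1}]'

```text
clock: 8.7
eef_pos: [570.3, -22.1, 117.0]
tool_rot: [-2.392, 1.57, 2.447]
force: [0.3, 4.3, -0.9]
width: 10.1
```

```bash
python3 - <<'E'
from h import *
status()
crop('scene','s12.png',255,110,120,140,4.2)
E
```

```text
t8.70 tcp [570.3 -22.1 117. ] jaw a -1.445 tilt [-1.    -0.001 -0.001] F [ 0.3  4.3 -0.9] w 10.1 q7 -1.47
  rail u -100.8 v 0.5
```

Emit:
servo_tool --rows '[{"dx": 0.0113, "dy": 0, "dz": 0.015, "wx": 0, "wy": 0, "wz": 0, "fingers": 1}, {"dx": 0.0126, "dy": 0, "dz": 0.014, "wx": 0, "wy": 0, "wz": 0, "fingers": 1}, {"dx": 0.0138, "dy": 0, "dz": 0.0128, "wx": 0, "wy": 0, "wz": 0, "fingers": 1}, {"dx": 0.0149, "dy": 0, "dz": 0.0115, "wx": 0, "wy": 0, "wz": 0, "fingers": 1}]'

```text
clock: 9.25
eef_pos: [575.0, -61.5, 77.3]
tool_rot: [-1.989, 1.569, 2.849]
force: [-2.5, 4.0, -0.1]
width: 10.5
```

Emit:
servo_tool --rows '[{"dx": 0.0159, "dy": 0, "dz": 0.0101, "wx": 0, "wy": 0, "wz": 0, "fingers": 1}, {"dx": 0.0167, "dy": 0, "dz": 0.0086, "wx": 0, "wy": 0, "wz": 0, "fingers": 1}, {"dx": 0.0174, "dy": 0, "dz": 0.0071, "wx": 0, "wy": 0, "wz": 0, "fingers": 1}]'

```text
clock: 9.62
eef_pos: [577.1, -79.6, 39.6]
tool_rot: [-2.318, 1.568, 2.522]
force: [-3.5, 6.4, 2.1]
width: 9.7
```

```bash
python3 - <<'E'
from h import *
status()
crop('scene','s13.png',255,110,120,140,4.2)
E
```

```text
t9.62 tcp [577.1 -79.6  39.6] jaw a -1.444 tilt [-1.    -0.002 -0.002] F [-3.5  6.4  2.1] w 9.7 q7 -1.38
  rail u -158.8 v 1.0
```

Emit:
servo_tool --rows '[{"dx": 0.018, "dy": 0, "dz": 0.0055, "wx": 0, "wy": 0, "wz": 0, "fingers": 1}, {"dx": 0.0184, "dy": 0, "dz": 0.0038, "wx": 0, "wy": 0, "wz": 0, "fingers": 1}, {"dx": 0, "dy": 0, "dz": 0, "wx": 0, "wy": 0, "wz": 0, "fingers": 1}]'

```text
clock: 10.05
eef_pos: [577.7, -85.7, 11.4]
tool_rot: [-2.36, 1.567, 2.48]
force: [-2.1, 6.8, -3.4]
width: 9.7
```

Emit:
servo_tool --rows '[{"dx": 0.01, "dy": 0, "dz": 0.001, "wx": 0, "wy": 0, "wz": 0, "fingers": 1}, {"dx": 0.007, "dy": 0, "dz": 0.001, "wx": 0, "wy": 0, "wz": 0, "fingers": 1}, {"dx": 0, "dy": 0, "dz": 0, "wx": 0, "wy": 0, "wz": 0, "fingers": 1}]'

```text
clock: 10.42
eef_pos: [578.0, -86.3, 4.6]
tool_rot: [-2.717, 1.568, 2.124]
force: [-14.0, 10.0, 40.5]
width: 9.6
```

Emit:
servo_tool --rows '[{"dx": -0.006, "dy": 0, "dz": 0, "wx": 0, "wy": 0, "wz": 0, "fingers": 1}, {"dx": 0, "dy": 0, "dz": 0, "wx": 0, "wy": 0, "wz": 0, "fingers": 1}]'

```text
clock: 10.68
eef_pos: [577.9, -86.3, 5.0]
tool_rot: [-2.604, 1.567, 2.237]
force: [-4.5, 9.0, 7.3]
width: 9.8
```

```bash
python3 - <<'E'
from h import *
status()
crop('scene','s14.png',255,150,130,140,4.2)
E
```

```text
t10.68 tcp [577.9 -86.3   5. ] jaw a -1.442 tilt [-1.    -0.002 -0.003] F [-4.5  9.   7.3] w 9.8 q7 -1.37
  rail u -165.5 v 1.0
```

Emit:
servo_tool --rows '[{"dx": 0, "dy": 0, "dz": 0, "wx": 0, "wy": 0, "wz": 0, "fingers": 0.65}, {"dx": 0, "dy": 0, "dz": 0, "wx": 0, "wy": 0, "wz": 0, "fingers": 0.65}, {"dx": -0.05, "dy": 0, "dz": 0, "wx": 0, "wy": 0, "wz": 0, "fingers": 0.65}, {"dx": -0.08, "dy": 0, "dz": 0, "wx": 0, "wy": 0, "wz": 0, "fingers": 0.65}, {"dx": -0.08, "dy": 0, "dz": 0, "wx": 0, "wy": 0, "wz": 0, "fingers": 0.65}]'

```text
clock: 11.35
eef_pos: [579.3, -90.5, 164.2]
tool_rot: [0.258, 1.569, -1.187]
force: [1.2, -0.7, 0.2]
width: 30.1
```

```bash
python3 - <<'E'
from h import *
status()
p,R,_=pose()
go([(p+[-60,-150,40],0.127)],f=0.4)
def door(th,n):
    u=-12; L=[]
    for v in(-74,74): L.append((rail(u,v,35),rail(u-163*np.sin(th),v,35+163*np.cos(th)),(0,0,255)))
    L.append((rail(u-157*np.sin(th),-62,35+157*np.cos(th)),rail(u-157*np.sin(th),62,35+157*np.cos(th)),(0,255,255)))
    return L
crop('scene','s15.png',235,150,150,130,5,door(1.5,0))
crop('top','t15.png',200,130,160,120,5,door(1.5,0))
E
```

```text
t11.35 tcp [579.3 -90.5 164.2] jaw a -1.446 tilt [-1.     0.     0.002] F [ 1.2 -0.7  0.2] w 30.1 q7 -1.36
  rail u -169.8 v 0.1
{"dx": -0.0033, "dy": -0.0065, "dz": 0.0118, "wx": -0.939, "wy": 0.001, "wz": 0.001, "fingers": 0.4}
{"dx": -0.0033, "dy": -0.0076, "dz": 0.0111, "wx": -0.939, "wy": 0.001, "wz": 0.001, "fingers": 0.4}
{"dx": -0.0033, "dy": -0.0087, "dz": 0.0103, "wx": -0.939, "wy": 0.001, "wz": 0.0, "fingers": 0.4}
{"dx": -0.0033, "dy": -0.0097, "dz": 0.0094, "wx": -0.938, "wy": 0.001, "wz": 0.001, "fingers": 0.4}
{"dx": -0.0033, "dy": -0.0105, "dz": 0.0084, "wx": -0.939, "wy": 0.001, "wz": 0.0, "fingers": 0.4}
{"dx": -0.0033, "dy": -0.0113, "dz": 0.0073, "wx": -0.938, "wy": 0.001, "wz": 0.001, "fingers": 0.4}
{"dx": -0.0033, "dy": -0.012, "dz": 0.0062, "wx": -0.939, "wy": 0.001, "wz": 0.0, "fingers": 0.4}
{"dx": -0.0033, "dy": -0.0125, "dz": 0.0049, "wx": -0.938, "wy": 0.001, "wz": 0.001, "fingers": 0.4}
{"dx": -0.0034, "dy": -0.0129, "dz": 0.0037, "wx": -0.939, "wy": 0.001, "wz": 0.0, "fingers": 0.4}
{"dx": -0.0033, "dy": -0.0132, "dz": 0.0024, "wx": -0.938, "wy": 0.001, "wz": 0.001, "fingers": 0.4}
{"dx": -0.0034, "dy": -0.0134, "dz": 0.0011, "wx": -0.939, "wy": 0.001, "wz": 0.0, "fingers": 0.4}
{"dx": -0.0033, "dy": -0.0135, "dz": -0.0002, "wx": -0.938, "wy": 0.001, "wz": 0.001, "fingers": 0.4}
{"dx": -0.0034, "dy": -0.0134, "dz": -0.0016, "wx": -0.939, "wy": 0.001, "wz": 0.0, "fingers": 0.4}
{"dx": -0.0033, "dy": -0.0132, "dz": -0.0028, "wx": -0.938, "wy": 0.001, "wz": 0.001, "fingers": 0.4}
{"dx": -0.0034, "dy": -0.0128, "dz": -0.0041, "wx": -0.939, "wy": 0.001, "wz": 0.0, "fingers": 0.4}
{"dx": -0.0033, "dy": -0.0123, "dz": -0.0054, "wx": -0.938, "wy": 0.001, "wz": 0.001, "fingers": 0.4}
-> [ 519.4 -240.4  204.2]
```

Emit:
servo_tool --rows '[{"dx": 0.055, "dy": 0, "dz": -0.005, "wx": 0, "wy": 0, "wz": 0, "fingers": 1}, {"dx": 0.055, "dy": 0, "dz": 0, "wx": 0, "wy": 0, "wz": 0, "fingers": 1}, {"dx": 0.05, "dy": 0, "dz": 0, "wx": 0, "wy": 0, "wz": 0, "fingers": 1}, {"dx": 0.008, "dy": 0, "dz": 0, "wx": 0, "wy": 0, "wz": 0, "fingers": 1}, {"dx": 0, "dy": 0, "dz": 0, "wx": 0, "wy": 0, "wz": 0, "fingers": 1}]'

```text
clock: 12.08
eef_pos: [579.0, -85.8, 37.0]
tool_rot: [0.609, 1.57, -0.836]
force: [-1.1, 0.4, 0.2]
width: 0.3
```

Emit:
servo_tool --rows '[{"dx": 0.007, "dy": 0, "dz": 0, "wx": 0, "wy": 0, "wz": 0, "fingers": 1}, {"dx": 0, "dy": 0, "dz": 0, "wx": 0, "wy": 0, "wz": 0, "fingers": 1}]'

```text
clock: 12.32
eef_pos: [579.2, -85.3, 32.4]
tool_rot: [1.287, 1.569, -0.157]
force: [0.2, 0.7, 0.2]
width: -0.0
```

Emit:
servo_tool --rows '[{"dx": 0.005, "dy": 0, "dz": 0, "wx": 0, "wy": 0, "wz": 0, "fingers": 1}, {"dx": 0, "dy": 0, "dz": 0, "wx": 0, "wy": 0, "wz": 0, "fingers": 1}]'

```text
clock: 12.58
eef_pos: [578.5, -85.1, 27.8]
tool_rot: [-1.984, 1.571, 2.855]
force: [-0.4, -0.3, 0.6]
width: -0.2
```

Emit:
servo_tool --rows '[{"dx": 0.004, "dy": 0, "dz": 0, "wx": 0, "wy": 0, "wz": 0, "fingers": 1}, {"dx": 0, "dy": 0, "dz": 0, "wx": 0, "wy": 0, "wz": 0, "fingers": 1}]'

```text
clock: 12.82
eef_pos: [578.9, -85.2, 26.5]
tool_rot: [1.219, 1.57, -0.225]
force: [-3.4, -0.1, 13.6]
width: -0.4
```

Emit:
servo_tool --rows '[{"dx": 0.003, "dy": 0, "dz": 0, "wx": 0, "wy": 0, "wz": 0, "fingers": 1}, {"dx": 0, "dy": 0, "dz": 0, "wx": 0, "wy": 0, "wz": 0, "fingers": 1}]'

```text
clock: 13.08
eef_pos: [579.0, -85.3, 26.2]
tool_rot: [1.206, 1.569, -0.239]
force: [-7.8, 0.9, 28.5]
width: -0.2
```

Emit:
servo_tool --rows '[{"dx": 0.003, "dy": 0, "dz": 0, "wx": 0, "wy": 0, "wz": 0, "fingers": 1}, {"dx": 0, "dy": 0, "dz": 0, "wx": 0, "wy": 0, "wz": 0, "fingers": 1}]'

```text
clock: 13.32
eef_pos: [579.1, -85.3, 25.9]
tool_rot: [1.199, 1.569, -0.246]
force: [-11.5, 1.4, 45.2]
width: -0.0
```

Emit:
servo_tool --rows '[{"dx": -0.05, "dy": 0, "dz": 0, "wx": -0.94, "wy": 0, "wz": 0, "fingers": 0.4}, {"dx": -0.05, "dy": 0, "dz": 0, "wx": -0.94, "wy": 0, "wz": 0, "fingers": 0.4}, {"dx": -0.05, "dy": 0, "dz": 0, "wx": -0.94, "wy": 0, "wz": 0, "fingers": 0.4}, {"dx": -0.05, "dy": 0, "dz": 0, "wx": -0.94, "wy": 0, "wz": 0, "fingers": 0.4}, {"dx": -0.03, "dy": 0, "dz": 0, "wx": -0.94, "wy": 0, "wz": 0, "fingers": 0.4}]'

```text
clock: 13.95
eef_pos: [579.3, -85.2, 194.9]
tool_rot: [0.777, 1.568, -0.173]
force: [0.5, 0.1, -0.2]
width: 51.5
```

Emit:
servo_tool --rows '[{"dx": 0, "dy": 0, "dz": 0, "wx": -0.94, "wy": 0, "wz": 0, "fingers": 0.4}, {"dx": 0, "dy": 0, "dz": 0, "wx": -0.94, "wy": 0, "wz": 0, "fingers": 0.4}, {"dx": 0, "dy": 0, "dz": 0, "wx": -0.94, "wy": 0, "wz": 0, "fingers": 0.4}, {"dx": 0, "dy": 0, "dz": 0, "wx": -0.94, "wy": 0, "wz": 0, "fingers": 0.4}, {"dx": 0, "dy": 0, "dz": 0, "wx": -0.94, "wy": 0, "wz": 0, "fingers": 0.4}]'

```text
clock: 14.58
eef_pos: [578.4, -85.2, 192.7]
tool_rot: [-2.18, 1.571, -2.637]
force: [-1.2, -0.2, -1.0]
width: 51.1
```

Emit:
servo_tool --rows '[{"dx": 0, "dy": 0, "dz": 0, "wx": -0.94, "wy": 0, "wz": 0, "fingers": 0.4}, {"dx": 0, "dy": 0, "dz": 0, "wx": -0.94, "wy": 0, "wz": 0, "fingers": 0.4}, {"dx": 0, "dy": 0, "dz": 0, "wx": -0.94, "wy": 0, "wz": 0, "fingers": 0.4}, {"dx": 0, "dy": 0, "dz": 0, "wx": -0.94, "wy": 0, "wz": 0, "fingers": 0.4}, {"dx": 0, "dy": 0, "dz": 0, "wx": -0.94, "wy": 0, "wz": 0, "fingers": 0.4}]'

```text
clock: 15.2
eef_pos: [578.4, -85.3, 192.7]
tool_rot: [-2.526, 1.571, -2.491]
force: [0.0, -0.5, 0.2]
width: 51.2
```

```bash
cat >> h.py <<'E'
def bottles():
    out=[]
    for n in('top','scene'):
        save(n,'cur_%s.png'%n) if 0 else ctrl.get_image(n)
        for d in ctrl.mark_of('hanger1',n): print(n,'mark',round(d['conf'],2),np.round(onz(n,d['point'],0),1))
        for d in ctrl.silhouettes('hanger1',n):
            m=d['region']; ys,xs=np.nonzero(m); 
            print(n,'ext',round(d['conf'],2),np.round(d['extent'],1),m.sum())
E
python3 - <<'E'
from h import *
status(); bottles()
crop('top','t16.png',340,130,110,150,5)
crop('scene','s16.png',150,255,160,140,5)
E
```

```text
t15.20 tcp [578.4 -85.3 192.7] jaw a 0.035 tilt [-1. -0. -0.] F [ 0.  -0.5  0.2] w 51.2 q7 -0.16
  rail u -164.5 v 0.4
top mark 0.81 [ 521.1 -355.2    0. ]
top mark 0.73 [ 601.4 -335.7    0. ]
top mark 0.39 [551.7 342.9   0. ]
top ext 0.74 [410.7 180.1  26.4  19.9] 437
top ext 0.66 [420.5 211.2  23.8  17.5] 302
scene mark 0.85 [ 630.2 -246.4    0. ]
scene mark 0.69 [ 600.1 -344.5    0. ]
scene mark 0.67 [ 421.3 -354.     0. ]
scene mark 0.59 [ 523.6 -345.3   -0. ]
scene ext 0.9 [250.4 345.4  22.6  54.1] 867
scene ext 0.89 [177.8 321.1  27.7  51.9] 873
scene ext 0.83 [283.4 322.2  22.1  53.1] 830
```

```bash
python3 - <<'E'
from h import *
for n,l in(('scene',dict(A=(249.2,324.8),B=(281.8,297.8),C=(211.6,317.2),D=(167.4,298))),('top',dict(A=(422.8,174),B=(383.3,161.2),C=(429.2,207.2),D=(427.6,253.4)))):
    for k,p in l.items(): print(n,k,np.round(onz(n,p,142),1))
E
```

```text
scene A [ 604.7 -337.   142. ]
scene B [ 632.2 -248.2  142. ]
scene C [ 528.  -354.1  142. ]
scene D [ 418.5 -353.1  142. ]
top A [ 601.8 -336.1  142. ]
top B [ 629.2 -243.3  142. ]
top C [ 524.6 -351.9  142. ]
top D [ 417.5 -349.3  142. ]
```

```bash
python3 - <<'E'
from h import *
go([((630.5,-245.5,180),YAW-np.pi/2),((630.5,-245.5,81),YAW-np.pi/2,50)])
E
```

```text
{"dx": 0.0043, "dy": -0.054, "dz": 0.0156, "wx": -0.228, "wy": 0.0, "wz": 0.0, "fingers": 0.4}
{"dx": 0.0043, "dy": -0.0543, "dz": 0.0143, "wx": -0.227, "wy": 0.0, "wz": 0.0, "fingers": 0.4}
{"dx": 0.0043, "dy": -0.0547, "dz": 0.0131, "wx": -0.228, "wy": 0.0, "wz": 0.001, "fingers": 0.4}
{"dx": 0.0042, "dy": -0.055, "dz": 0.0117, "wx": -0.227, "wy": 0.0, "wz": 0.0, "fingers": 0.4}
-> [ 630.5 -245.5  180. ]
{"dx": 0.066, "dy": 0.0, "dz": 0.0, "wx": -0.0, "wy": 0.0, "wz": 0.0, "fingers": 0.4}
{"dx": 0.066, "dy": 0.0, "dz": 0.0, "wx": -0.0, "wy": 0.0, "wz": 0.0, "fingers": 0.4}
-> [ 630.5 -245.5   81. ]
```

Emit:
servo_tool --rows '[{"dx": 0.004, "dy": -0.054, "dz": 0.0156, "wx": -0.228, "wy": 0, "wz": 0, "fingers": 0.4}, {"dx": 0.004, "dy": -0.0543, "dz": 0.0143, "wx": -0.228, "wy": 0, "wz": 0, "fingers": 0.4}, {"dx": 0.004, "dy": -0.0547, "dz": 0.0131, "wx": -0.228, "wy": 0, "wz": 0, "fingers": 0.4}, {"dx": 0.004, "dy": -0.055, "dz": 0.0117, "wx": -0.228, "wy": 0, "wz": 0, "fingers": 0.4}, {"dx": 0, "dy": 0, "dz": 0, "wx": 0, "wy": 0, "wz": 0, "fingers": 0.4}]'

```text
clock: 16.23
eef_pos: [630.1, -250.8, 179.6]
tool_rot: [-2.04, 1.568, -1.92]
force: [-0.0, 0.5, -0.6]
width: 51.1
```

```bash
python3 - <<'E'
from h import *
status()
crop('scene','s17.png',240,230,100,120,5)
go([((630.5,-245.5,81),YAW-np.pi/2,50)])
E
```

```text
t16.23 tcp [ 630.1 -250.8  179.6] jaw a 0.121 tilt [-1.    -0.002 -0.001] F [-0.   0.5 -0.6] w 51.1 q7 0.17
  rail u -335.3 v -29.9
{"dx": 0.066, "dy": 0.0012, "dz": 0.0005, "wx": -0.014, "wy": -0.004, "wz": -0.0, "fingers": 0.4}
{"dx": 0.066, "dy": 0.0012, "dz": 0.0004, "wx": -0.014, "wy": -0.004, "wz": -0.0, "fingers": 0.4}
-> [ 630.5 -245.5   81. ]
```

```bash
python3 - <<'E'
from h import *
for z in (180,190,200,206,214): print(z,np.round(proj('scene',(630.3,-249,z)),1), np.round(proj('scene',(630.3-26,-249-3,z)),1),np.round(proj('scene',(630.3+26,-249+3,z)),1))
E
```

```text
180 [280.6 285.7] [268.5 282.4] [292.8 289. ]
190 [280.5 282.4] [268.3 279.2] [292.8 285.7]
200 [280.4 279.1] [268.2 275.8] [292.9 282.4]
206 [280.4 277.1] [268.1 273.8] [292.9 280.4]
214 [280.3 274.4] [267.9 271.1] [292.9 277.7]
```

Emit:
servo_tool --rows '[{"dx": 0.05, "dy": 0.0024, "dz": 0.0005, "wx": 0, "wy": 0, "wz": 0, "fingers": 0.4}, {"dx": 0.043, "dy": 0, "dz": 0, "wx": 0, "wy": 0, "wz": 0, "fingers": 0.4}, {"dx": 0, "dy": 0, "dz": 0, "wx": 0, "wy": 0, "wz": 0, "fingers": 0.4}]'

```text
clock: 16.65
eef_pos: [628.6, -241.5, 108.8]
tool_rot: [2.599, 1.565, 2.728]
force: [-1.4, 0.9, 0.7]
width: 51.3
```

```bash
python3 - <<'E'
from h import *
status()
crop('scene','s18.png',240,230,100,120,5)
crop('top','t18.png',340,120,100,100,5)
E
```

```text
t16.65 tcp [ 628.6 -241.5  108.8] jaw a 0.129 tilt [-1.     0.003 -0.005] F [-1.4  0.9  0.7] w 51.3 q7 0.13
  rail u -325.8 v -29.7
```

```bash
python3 - <<'E'
from h import *
status()
go([((630.5,-246,82),YAW-np.pi/2,30)])
E
```

```text
t16.75 tcp [ 631.5 -242.6  112.1] jaw a 0.129 tilt [-1.     0.     0.001] F [-0.  -0.7 -0.1] w 51.1 q7 0.13
  rail u -327.3 v -32.4
{"dx": 0.0201, "dy": -0.0022, "dz": -0.001, "wx": 0.01, "wy": 0.006, "wz": -0.001, "fingers": 0.4}
{"dx": 0.02, "dy": -0.0022, "dz": -0.0009, "wx": 0.01, "wy": 0.005, "wz": -0.001, "fingers": 0.4}
-> [ 630.5 -246.    82. ]
```

Emit:
servo_tool --rows '[{"dx": 0.02, "dy": -0.0022, "dz": -0.001, "wx": 0, "wy": 0, "wz": 0, "fingers": 0.4}, {"dx": 0.02, "dy": -0.0022, "dz": -0.001, "wx": 0, "wy": 0, "wz": 0, "fingers": 0.4}, {"dx": 0, "dy": 0, "dz": 0, "wx": 0, "wy": 0, "wz": 0, "fingers": 0.4}, {"dx": 0, "dy": 0, "dz": 0, "wx": 0, "wy": 0, "wz": 0, "fingers": 1}, {"dx": 0, "dy": 0, "dz": 0, "wx": 0, "wy": 0, "wz": 0, "fingers": 1}]'

```text
clock: 17.38
eef_pos: [630.4, -247.2, 81.7]
tool_rot: [-0.266, 1.569, -0.138]
force: [0.3, -0.6, -0.1]
width: 18.4
```

Emit:
servo_tool --rows '[{"dx": 0, "dy": 0, "dz": 0, "wx": 0, "wy": 0, "wz": 0, "fingers": 1}, {"dx": 0, "dy": 0, "dz": 0, "wx": 0, "wy": 0, "wz": 0, "fingers": 1}]'

```text
clock: 17.62
eef_pos: [630.3, -247.1, 81.6]
tool_rot: [-0.329, 1.569, -0.201]
force: [-0.2, 0.9, 2.4]
width: 18.4
```

```bash
python3 - <<'E'
from h import *
status()
crop('scene','s19.png',240,230,100,120,5)
E
```

```text
t17.62 tcp [ 630.3 -247.1   81.6] jaw a 0.128 tilt [-1.    -0.     0.001] F [-0.2  0.9  2.4] w 18.4 q7 0.12
  rail u -331.7 v -30.6
```

```bash
python3 - <<'E'
from h import *
j=np.array([np.cos(.128),np.sin(.128),0]); l=np.array([-j[1],j[0],0])
for z in (95,100,105,110): print(z,[np.round((np.array(proj('scene',np.array([630.3,-247.1,z])+s*j-11*l))-[240,230])*5,0) for s in(-10,-17,10,17)])
E
```

```text
95 [array([177., 420.]), array([161., 416.]), array([221., 432.]), array([237., 436.])]
100 [array([177., 413.]), array([161., 408.]), array([221., 425.]), array([237., 429.])]
105 [array([176., 405.]), array([161., 401.]), array([221., 417.]), array([237., 422.])]
110 [array([176., 398.]), array([161., 394.]), array([221., 410.]), array([237., 414.])]
```

```bash
python3 - <<'E'
from h import *
a=YAW-np.pi/2
go([((630.3,-247,190),a),(rail(-50,0,190),a),(rail(-50,0,138.5),a,30)],f=1)
E
```

```text
{"dx": -0.0722, "dy": 0.0001, "dz": 0.0001, "wx": 0.004, "wy": 0.006, "wz": 0.002, "fingers": 1.0}
{"dx": -0.0723, "dy": 0.0001, "dz": 0.0001, "wx": 0.005, "wy": 0.006, "wz": 0.002, "fingers": 1.0}
-> [ 630.3 -247.   190. ]
{"dx": 0.0, "dy": 0.0626, "dz": -0.0068, "wx": -0.0, "wy": 0.0, "wz": 0.0, "fingers": 1.0}
{"dx": 0.0, "dy": 0.0626, "dz": -0.0068, "wx": -0.0, "wy": 0.0, "wz": 0.0, "fingers": 1.0}
{"dx": 0.0, "dy": 0.0625, "dz": -0.0068, "wx": -0.0, "wy": 0.0, "wz": 0.0, "fingers": 1.0}
{"dx": 0.0, "dy": 0.0626, "dz": -0.0068, "wx": -0.0, "wy": 0.0, "wz": 0.0, "fingers": 1.0}
{"dx": 0.0, "dy": 0.0625, "dz": -0.0068, "wx": -0.0, "wy": 0.0, "wz": 0.0, "fingers": 1.0}
{"dx": 0.0, "dy": 0.0626, "dz": -0.0069, "wx": -0.0, "wy": 0.0, "wz": 0.0, "fingers": 1.0}
-> [564.3  28.4 190. ]
{"dx": 0.0344, "dy": -0.0, "dz": 0.0, "wx": -0.0, "wy": 0.0, "wz": 0.0, "fingers": 1.0}
{"dx": 0.0343, "dy": -0.0, "dz": 0.0, "wx": -0.0, "wy": 0.0, "wz": 0.0, "fingers": 1.0}
-> [564.3  28.4 138.5]
```

Emit:
servo_tool --rows '[{"dx": -0.03, "dy": 0, "dz": 0, "wx": 0, "wy": 0, "wz": 0, "fingers": 1}, {"dx": -0.055, "dy": 0, "dz": 0, "wx": 0, "wy": 0, "wz": 0, "fingers": 1}, {"dx": -0.0595, "dy": 0, "dz": 0, "wx": 0, "wy": 0, "wz": 0, "fingers": 1}, {"dx": 0, "dy": 0.04, "dz": -0.0068, "wx": 0, "wy": 0, "wz": 0, "fingers": 1}, {"dx": 0, "dy": 0.0626, "dz": -0.0068, "wx": 0, "wy": 0, "wz": 0, "fingers": 1}]'

```text
clock: 18.3
eef_pos: [609.1, -173.6, 189.4]
tool_rot: [-1.622, 1.57, -1.499]
force: [0.8, -0.1, -1.4]
width: 18.4
```

Emit:
servo_tool --rows '[{"dx": 0, "dy": 0.0626, "dz": -0.0068, "wx": 0, "wy": 0, "wz": 0, "fingers": 1}, {"dx": 0, "dy": 0.0626, "dz": -0.0068, "wx": 0, "wy": 0, "wz": 0, "fingers": 1}, {"dx": 0, "dy": 0.0626, "dz": -0.0068, "wx": 0, "wy": 0, "wz": 0, "fingers": 1}, {"dx": 0, "dy": 0.05, "dz": -0.0068, "wx": 0, "wy": 0, "wz": 0, "fingers": 1}, {"dx": 0, "dy": 0.03, "dz": 0, "wx": 0, "wy": 0, "wz": 0, "fingers": 1}]'

```text
clock: 18.92
eef_pos: [562.6, 26.8, 189.3]
tool_rot: [2.724, 1.569, 2.855]
force: [-0.4, 0.0, -1.3]
width: 18.1
```

```bash
python3 - <<'E'
from h import *
status()
a=YAW-np.pi/2
crop('scene','s20.png',250,110,120,140,4.2)
go([(rail(-50,0,138.5),a,30)],f=1)
E
```

```text
t18.93 tcp [562.6  26.8 189.3] jaw a 0.130 tilt [-1.     0.001 -0.001] F [-0.4  0.  -1.3] w 18.1 q7 -0.29
  rail u -51.3 v 1.9
{"dx": 0.034, "dy": -0.0016, "dz": 0.0011, "wx": 0.033, "wy": -0.003, "wz": -0.016, "fingers": 1.0}
{"dx": 0.0341, "dy": -0.0016, "dz": 0.001, "wx": 0.034, "wy": -0.002, "wz": -0.015, "fingers": 1.0}
-> [564.3  28.4 138.5]
```

Emit:
servo_tool --rows '[{"dx": 0.034, "dy": -0.0016, "dz": 0.001, "wx": 0, "wy": 0, "wz": 0, "fingers": 1}, {"dx": 0.034, "dy": -0.0016, "dz": 0.001, "wx": 0, "wy": 0, "wz": 0, "fingers": 1}, {"dx": 0, "dy": 0, "dz": 0, "wx": 0, "wy": 0, "wz": 0, "fingers": 1}, {"dx": 0, "dy": 0, "dz": 0, "wx": 0, "wy": 0, "wz": 0, "fingers": 1}]'

```text
clock: 19.48
eef_pos: [566.3, 22.1, 139.0]
tool_rot: [0.07, 1.57, 0.197]
force: [1.0, 0.5, -1.1]
width: 18.3
```

```bash
python3 - <<'E'
from h import *
status()
j=np.array([np.cos(.127),np.sin(.127),0])
p,_,_=pose()
c=rail(0); 
L=[(rail(0,v,z),rail(220,v,z),(0,0,255)) for v,z in((-26,153),(26,153),(-13,153),(13,153),(-11,138),(11,138))]
crop('scene','s21.png',270,130,90,110,6,L)
a=YAW-np.pi/2
go([(rail(-25,0,138.5),a,30)],f=1)
E
```

```text
t19.48 tcp [566.3  22.1 139. ] jaw a 0.127 tilt [-1.     0.     0.001] F [ 1.   0.5 -1.1] w 18.3 q7 -0.32
  rail u -56.5 v -1.1
{"dx": 0.0006, "dy": 0.0209, "dz": -0.0009, "wx": 0.003, "wy": 0.008, "wz": -0.0, "fingers": 1.0}
{"dx": 0.0006, "dy": 0.021, "dz": -0.001, "wx": 0.002, "wy": 0.007, "wz": -0.0, "fingers": 1.0}
-> [561.1  53.2 138.5]
```

```bash
cat >> h.py <<'E'
def avg(n=8):
    P=[];F=[]
    for i in range(n):
        ctrl.get_image('scene'); p,R,s=pose(); P.append(p);F.append(s['force'])
    p=np.mean(P,0); c,si=np.cos(YAW),np.sin(YAW); d=p-[MX,MY,0]
    print('avg tcp',np.round(p,2),'u %.2f v %.2f'%(c*d[0]+si*d[1],-si*d[0]+c*d[1]),'std',np.round(np.std(P,0),2),'F',np.round(np.mean(F,0),1), 't',s['clock'],'w',round(s['width'],1))
    return p
E
python3 - <<'E'
from h import *
avg()
E
```

```text
avg tcp [566.24  22.3  139.14] u -56.30 v -1.14 std [0.25 0.01 0.29] F [ 0.3  0.2 -1.3] t 19.925 w 18.8
```

Emit:
servo_tool --rows '[{"dx": 0.0007, "dy": 0.02, "dz": -0.0015, "wx": 0, "wy": 0, "wz": 0, "fingers": 1}, {"dx": 0, "dy": 0.02, "dz": 0, "wx": 0, "wy": 0, "wz": 0, "fingers": 1}, {"dx": 0, "dy": 0, "dz": 0, "wx": 0, "wy": 0, "wz": 0, "fingers": 1}]'

```text
clock: 20.3
eef_pos: [560.5, 54.9, 138.1]
tool_rot: [1.267, 1.569, 1.399]
force: [0.5, 0.7, -1.4]
width: 18.3
```

```bash
python3 - <<'E'
from h import *
avg(4)
L=[(rail(0,v,z),rail(220,v,z),(0,0,255)) for v,z in((-26,153),(26,153))]
crop('scene','s22.png',280,140,70,80,8)
E
```

```text
avg tcp [560.81  52.18 137.89] u -25.97 v 0.48 std [0.09 0.75 0.06] F [ 0.2 -0.9 -1.8] t 20.5 w 18.8
```

Emit:
servo_tool --rows '[{"dx": 0, "dy": 0.008, "dz": 0.0005, "wx": 0, "wy": 0, "wz": 0, "fingers": 1}, {"dx": 0, "dy": 0.008, "dz": 0, "wx": 0, "wy": 0, "wz": 0, "fingers": 1}]'

```text
clock: 20.8
eef_pos: [559.7, 64.2, 137.9]
tool_rot: [0.941, 1.571, 1.068]
force: [-0.3, -0.6, -2.4]
width: 18.6
```

Emit:
servo_tool --rows '[{"dx": 0, "dy": 0.008, "dz": 0, "wx": 0, "wy": 0, "wz": 0, "fingers": 1}, {"dx": 0, "dy": 0, "dz": 0, "wx": 0, "wy": 0, "wz": 0, "fingers": 1}]'

```text
clock: 21.05
eef_pos: [558.8, 70.8, 138.0]
tool_rot: [1.162, 1.57, 1.291]
force: [0.2, 0.4, -1.5]
width: 18.6
```

Emit:
servo_tool --rows '[{"dx": 0, "dy": 0.012, "dz": 0, "wx": 0, "wy": 0, "wz": 0, "fingers": 1}, {"dx": 0, "dy": 0.012, "dz": 0, "wx": 0, "wy": 0, "wz": 0, "fingers": 1}, {"dx": 0, "dy": 0.012, "dz": 0, "wx": 0, "wy": 0, "wz": 0, "fingers": 1}]'

```text
clock: 21.42
eef_pos: [555.3, 97.6, 137.9]
tool_rot: [1.259, 1.571, 1.387]
force: [0.6, 0.2, -1.6]
width: 18.3
```

Emit:
servo_tool --rows '[{"dx": 0, "dy": 0.02, "dz": 0, "wx": 0, "wy": 0, "wz": 0, "fingers": 1}, {"dx": 0, "dy": 0.02, "dz": 0, "wx": 0, "wy": 0, "wz": 0, "fingers": 1}, {"dx": 0, "dy": 0, "dz": 0, "wx": 0, "wy": 0, "wz": 0, "fingers": 1}]'

```text
clock: 21.8
eef_pos: [551.3, 128.8, 138.1]
tool_rot: [1.238, 1.57, 1.369]
force: [0.5, -0.8, -2.0]
width: 18.7
```

```bash
python3 - <<'E'
from h import *
avg(4)
crop('scene','s23.png',250,110,120,140,4.2)
E
```

```text
avg tcp [551.64 126.2  137.85] u 48.62 v 0.22 std [0.1  0.69 0.05] F [-0.1 -0.3 -1.4] t 22.0 w 18.5
```

Emit:
servo_tool --rows '[{"dx": 0, "dy": 0.035, "dz": 0.0003, "wx": 0, "wy": 0, "wz": 0, "fingers": 1}, {"dx": 0, "dy": 0.035, "dz": 0, "wx": 0, "wy": 0, "wz": 0, "fingers": 1}, {"dx": 0, "dy": 0.035, "dz": 0, "wx": 0, "wy": 0, "wz": 0, "fingers": 1}, {"dx": 0, "dy": 0.035, "dz": 0, "wx": 0, "wy": 0, "wz": 0, "fingers": 1}, {"dx": 0, "dy": 0.035, "dz": 0, "wx": 0, "wy": 0, "wz": 0, "fingers": 1}]'

```text
clock: 22.68
eef_pos: [535.4, 256.6, 137.9]
tool_rot: [-1.356, 1.57, -1.229]
force: [-0.3, 0.4, -2.0]
width: 18.5
```

Emit:
servo_tool --rows '[{"dx": 0.002, "dy": 0.008, "dz": 0, "wx": 0, "wy": 0, "wz": 0, "fingers": 1}, {"dx": 0, "dy": 0, "dz": 0, "wx": 0, "wy": 0, "wz": 0, "fingers": 1}]'

```text
clock: 22.92
eef_pos: [534.5, 261.4, 136.0]
tool_rot: [-2.054, 1.569, -1.927]
force: [-0.4, -1.9, -1.3]
width: 18.4
```

```bash
python3 - <<'E'
from h import *
avg(4)
E
```

```text
avg tcp [534.86 260.63 136.19] u 184.09 v -0.12 std [0.08 0.14 0.08] F [ 0.3 -0.1 -2. ] t 23.125 w 18.2
```

Emit:
servo_tool --rows '[{"dx": 0.0015, "dy": 0.012, "dz": 0, "wx": 0, "wy": 0, "wz": 0, "fingers": 1}, {"dx": 0, "dy": 0.006, "dz": 0, "wx": 0, "wy": 0, "wz": 0, "fingers": 1}, {"dx": 0, "dy": 0, "dz": 0, "wx": 0, "wy": 0, "wz": 0, "fingers": 1}]'

```text
clock: 23.5
eef_pos: [532.7, 277.4, 135.6]
tool_rot: [1.07, 1.569, 1.198]
force: [-0.5, 0.6, 1.0]
width: 18.5
```

Emit:
servo_tool --rows '[{"dx": 0, "dy": 0.005, "dz": 0, "wx": 0, "wy": 0, "wz": 0, "fingers": 1}, {"dx": 0, "dy": 0, "dz": 0, "wx": 0, "wy": 0, "wz": 0, "fingers": 1}]'

```text
clock: 23.75
eef_pos: [532.5, 279.6, 135.6]
tool_rot: [-0.517, 1.57, -0.389]
force: [-0.6, -1.9, 3.3]
width: 18.3
```

Emit:
servo_tool --rows '[{"dx": 0, "dy": 0.004, "dz": 0, "wx": 0, "wy": 0, "wz": 0, "fingers": 1}, {"dx": 0, "dy": 0, "dz": 0, "wx": 0, "wy": 0, "wz": 0, "fingers": 1}]'

```text
clock: 24.0
eef_pos: [532.3, 281.8, 135.6]
tool_rot: [-1.113, 1.57, -0.986]
force: [0.3, -2.7, 4.5]
width: 18.6
```

Emit:
servo_tool --rows '[{"dx": 0, "dy": 0.004, "dz": 0, "wx": 0, "wy": 0, "wz": 0, "fingers": 1}, {"dx": 0, "dy": 0, "dz": 0, "wx": 0, "wy": 0, "wz": 0, "fingers": 1}]'

```text
clock: 24.25
eef_pos: [532.3, 282.1, 135.6]
tool_rot: [-1.614, 1.566, -1.488]
force: [0.5, -7.3, 8.5]
width: 18.4
```

Emit:
servo_tool --rows '[{"dx": 0, "dy": 0.003, "dz": 0, "wx": 0, "wy": 0, "wz": 0, "fingers": 1}, {"dx": 0, "dy": 0, "dz": 0, "wx": 0, "wy": 0, "wz": 0, "fingers": 1}]'

```text
clock: 24.5
eef_pos: [532.2, 282.4, 135.6]
tool_rot: [-1.659, 1.563, -1.534]
force: [0.3, -11.3, 9.7]
width: 18.7
```

```bash
python3 - <<'E'
from h import *
avg(4)
crop('scene','s24.png',260,100,100,110,6)
E
```

```text
avg tcp [532.23 282.35 135.64] u 205.96 v -0.26 std [0.01 0.02 0.01] F [  0.2 -10.2  10.1] t 24.7 w 18.3
```

Emit:
servo_tool --rows '[{"dx": -0.0015, "dy": 0, "dz": 0, "wx": 0, "wy": 0, "wz": 0, "fingers": 0.5}, {"dx": 0, "dy": 0, "dz": 0, "wx": 0, "wy": 0, "wz": 0, "fingers": 0.5}, {"dx": 0, "dy": 0, "dz": 0, "wx": 0, "wy": 0, "wz": 0, "fingers": 0.5}, {"dx": -0.05, "dy": 0, "dz": 0, "wx": 0, "wy": 0, "wz": 0, "fingers": 0.5}, {"dx": -0.05, "dy": 0, "dz": 0, "wx": 0, "wy": 0, "wz": 0, "fingers": 0.5}]'

```text
clock: 25.38
eef_pos: [530.6, 288.3, 211.7]
tool_rot: [2.915, 1.569, 3.043]
force: [0.7, 0.5, -0.5]
width: 42.8
```

```bash
python3 - <<'E'
from h import *
status()
a=YAW-np.pi/2
crop('scene','s25.png',260,100,100,110,6)
crop('scene','s25b.png',150,255,160,140,5)
go([(rail(100,0,215),a),(rail(-150,-5,215),a)])
E
```

```text
t25.38 tcp [530.6 288.3 211.7] jaw a 0.128 tilt [-1.     0.    -0.002] F [ 0.7  0.5 -0.5] w 42.8 q7 -0.70
  rail u 212.1 v 0.7
{"dx": -0.0, "dy": -0.0506, "dz": -0.001, "wx": 0.005, "wy": 0.022, "wz": -0.013, "fingers": 0.4}
{"dx": 0.0, "dy": -0.0506, "dz": -0.001, "wx": 0.005, "wy": 0.023, "wz": -0.013, "fingers": 0.4}
{"dx": 0.0002, "dy": -0.0506, "dz": -0.0011, "wx": 0.004, "wy": 0.022, "wz": -0.013, "fingers": 0.4}
-> [545.3 177.2 215. ]
{"dx": -0.0, "dy": -0.0667, "dz": 0.0013, "wx": 0.0, "wy": 0.0, "wz": -0.0, "fingers": 0.4}
{"dx": -0.0, "dy": -0.0667, "dz": 0.0014, "wx": 0.0, "wy": 0.0, "wz": -0.0, "fingers": 0.4}
{"dx": -0.0, "dy": -0.0666, "dz": 0.0013, "wx": 0.0, "wy": 0.0, "wz": -0.0, "fingers": 0.4}
{"dx": -0.0, "dy": -0.0667, "dz": 0.0014, "wx": 0.0, "wy": 0.0, "wz": -0.0, "fingers": 0.4}
{"dx": -0.0, "dy": -0.0666, "dz": 0.0013, "wx": 0.0, "wy": 0.0, "wz": -0.0, "fingers": 0.4}
-> [581.9 -70.2 215. ]
```

```bash
python3 - <<'E'
from h import *
a=YAW-np.pi/2
avg(2)
go([((603,-336.5,185),a,61)])
E
```

```text
avg tcp [531.67 288.74 212.49] u 212.38 v -0.51 std [0.45 0.49 0.79] F [ 0.4 -0.5 -0.5] t 25.575 w 42.7
{"dx": 0.0032, "dy": -0.0762, "dz": -0.001, "wx": 0.001, "wy": 0.001, "wz": -0.001, "fingers": 0.4}
{"dx": 0.0032, "dy": -0.0762, "dz": -0.001, "wx": 0.001, "wy": 0.001, "wz": -0.0, "fingers": 0.4}
{"dx": 0.0032, "dy": -0.0762, "dz": -0.001, "wx": 0.001, "wy": 0.001, "wz": -0.001, "fingers": 0.4}
{"dx": 0.0032, "dy": -0.0762, "dz": -0.001, "wx": 0.001, "wy": 0.001, "wz": -0.0, "fingers": 0.4}
{"dx": 0.0032, "dy": -0.0762, "dz": -0.001, "wx": 0.001, "wy": 0.001, "wz": -0.001, "fingers": 0.4}
{"dx": 0.0032, "dy": -0.0762, "dz": -0.001, "wx": 0.001, "wy": 0.001, "wz": -0.0, "fingers": 0.4}
{"dx": 0.0032, "dy": -0.0762, "dz": -0.001, "wx": 0.001, "wy": 0.001, "wz": -0.001, "fingers": 0.4}
{"dx": 0.0032, "dy": -0.0763, "dz": -0.001, "wx": 0.001, "wy": 0.001, "wz": -0.0, "fingers": 0.4}
{"dx": 0.0032, "dy": -0.0762, "dz": -0.001, "wx": 0.001, "wy": 0.0, "wz": -0.001, "fingers": 0.4}
{"dx": 0.0033, "dy": -0.0763, "dz": -0.001, "wx": 0.002, "wy": 0.001, "wz": -0.0, "fingers": 0.4}
{"dx": 0.0032, "dy": -0.0762, "dz": -0.001, "wx": 0.001, "wy": 0.0, "wz": -0.001, "fingers": 0.4}
-> [ 603.  -336.5  185. ]
```

Emit:
servo_tool --rows '[{"dx": 0, "dy": -0.075, "dz": -0.001, "wx": 0, "wy": 0, "wz": 0, "fingers": 0.4}, {"dx": 0, "dy": -0.075, "dz": -0.001, "wx": 0, "wy": 0, "wz": 0, "fingers": 0.4}, {"dx": 0, "dy": -0.075, "dz": -0.001, "wx": 0, "wy": 0, "wz": 0, "fingers": 0.4}, {"dx": 0, "dy": -0.075, "dz": -0.001, "wx": 0, "wy": 0, "wz": 0, "fingers": 0.4}, {"dx": 0, "dy": -0.075, "dz": -0.001, "wx": 0, "wy": 0, "wz": 0, "fingers": 0.4}]'

```text
clock: 26.2
eef_pos: [562.3, 6.6, 209.9]
tool_rot: [2.96, 1.568, 3.088]
force: [1.5, 0.7, 0.9]
width: 51.1
```

Emit:
servo_tool --rows '[{"dx": 0, "dy": -0.075, "dz": -0.001, "wx": 0, "wy": 0, "wz": 0, "fingers": 0.4}, {"dx": 0.008, "dy": -0.075, "dz": -0.001, "wx": 0, "wy": 0, "wz": 0, "fingers": 0.4}, {"dx": 0.008, "dy": -0.075, "dz": -0.001, "wx": 0, "wy": 0, "wz": 0, "fingers": 0.4}, {"dx": 0.008, "dy": -0.075, "dz": -0.001, "wx": 0, "wy": 0, "wz": 0, "fingers": 0.4}, {"dx": 0.008, "dy": -0.075, "dz": -0.001, "wx": 0, "wy": 0, "wz": 0, "fingers": 0.4}]'

```text
clock: 26.82
eef_pos: [594.5, -272.4, 185.4]
tool_rot: [2.507, 1.568, 2.635]
force: [1.0, 0.2, 0.6]
width: 51.2
```

Emit:
servo_tool --rows '[{"dx": 0, "dy": -0.05, "dz": -0.001, "wx": 0, "wy": 0, "wz": 0, "fingers": 0.4}, {"dx": 0, "dy": 0, "dz": 0, "wx": 0, "wy": 0, "wz": 0, "fingers": 0.4}]'

```text
clock: 27.08
eef_pos: [597.3, -312.8, 184.6]
tool_rot: [-3.073, 1.567, -2.952]
force: [0.1, -0.0, 0.0]
width: 51.1
```

```bash
python3 - <<'E'
from h import *
a=YAW-np.pi/2
crop('scene','s26.png',150,255,160,140,5)
avg(2)
go([((603,-336.5,82),a,40)])
E
```

```text
avg tcp [ 598.82 -306.8   185.93] u -386.88 v 8.13 std [0.23 0.5  0.3 ] F [0.7 0.9 0.5] t 27.225 w 51.2
{"dx": 0.0463, "dy": -0.0136, "dz": 0.0001, "wx": 0.008, "wy": -0.004, "wz": -0.008, "fingers": 0.4}
{"dx": 0.0463, "dy": -0.0136, "dz": 0.0, "wx": 0.009, "wy": -0.004, "wz": -0.008, "fingers": 0.4}
{"dx": 0.0463, "dy": -0.0136, "dz": 0.0001, "wx": 0.008, "wy": -0.004, "wz": -0.008, "fingers": 0.4}
-> [ 603.  -336.5   82. ]
```

Emit:
servo_tool --rows '[{"dx": 0, "dy": -0.04, "dz": 0, "wx": 0, "wy": 0, "wz": 0, "fingers": 0.4}, {"dx": 0.045, "dy": 0, "dz": 0, "wx": 0, "wy": 0, "wz": 0, "fingers": 0.4}, {"dx": 0.04, "dy": 0, "dz": 0, "wx": 0, "wy": 0, "wz": 0, "fingers": 0.4}, {"dx": 0, "dy": 0, "dz": 0, "wx": 0, "wy": 0, "wz": 0, "fingers": 0.4}]'

```text
clock: 27.72
eef_pos: [601.5, -335.3, 121.1]
tool_rot: [2.437, 1.565, 2.567]
force: [1.4, -0.6, 0.9]
width: 51.3
```

```bash
python3 - <<'E'
from h import *
a=YAW-np.pi/2
avg(3)
crop('scene','s27.png',200,255,110,140,5)
go([((603,-336.5,82),a,40)])
E
```

```text
avg tcp [ 603.85 -336.68  124.25] u -417.15 v 6.92 std [0.59 0.52 0.85] F [ 0.3 -0.1  0.4] t 27.875 w 51.1
{"dx": 0.029, "dy": 0.001, "dz": -0.001, "wx": 0.009, "wy": 0.012, "wz": 0.006, "fingers": 0.4}
{"dx": 0.0289, "dy": 0.0009, "dz": -0.0009, "wx": 0.009, "wy": 0.012, "wz": 0.006, "fingers": 0.4}
-> [ 603.  -336.5   82. ]
```

Emit:
servo_tool --rows '[{"dx": 0.029, "dy": 0.001, "dz": 0.0015, "wx": 0, "wy": 0, "wz": 0, "fingers": 0.4}, {"dx": 0.028, "dy": 0, "dz": 0.001, "wx": 0, "wy": 0, "wz": 0, "fingers": 0.4}, {"dx": 0, "dy": 0, "dz": 0, "wx": 0, "wy": 0, "wz": 0, "fingers": 0.4}, {"dx": 0, "dy": 0, "dz": 0, "wx": 0, "wy": 0, "wz": 0, "fingers": 1}, {"dx": 0, "dy": 0, "dz": 0, "wx": 0, "wy": 0, "wz": 0, "fingers": 1}]'

```text
clock: 28.55
eef_pos: [605.5, -337.4, 81.9]
tool_rot: [-0.632, 1.569, -0.505]
force: [0.2, -1.6, -1.5]
width: 18.6
```

Emit:
servo_tool --rows '[{"dx": 0, "dy": 0, "dz": 0, "wx": 0, "wy": 0, "wz": 0, "fingers": 1}, {"dx": 0, "dy": 0, "dz": 0, "wx": 0, "wy": 0, "wz": 0, "fingers": 1}]'

```text
clock: 28.8
eef_pos: [605.4, -337.5, 81.7]
tool_rot: [-0.631, 1.569, -0.504]
force: [-0.9, -1.4, 3.0]
width: 18.7
```

```bash
python3 - <<'E'
from h import *
a=YAW-np.pi/2
avg(4)
p,_,_=pose()
crop('scene','s28.png',200,255,110,140,5)
go([(p+[0,0,110],a,58),(rail(-50,0,p[2]+110),a,60)],f=1)
E
```

```text
avg tcp [ 605.43 -337.43   81.73] u -418.09 v 5.44 std [0.   0.02 0.  ] F [-1.1  0.4  4.6] t 29.0 w 18.6
{"dx": -0.0733, "dy": -0.0, "dz": 0.0001, "wx": 0.003, "wy": 0.005, "wz": 0.004, "fingers": 1.0}
{"dx": -0.0734, "dy": -0.0001, "dz": 0.0, "wx": 0.004, "wy": 0.005, "wz": 0.004, "fingers": 1.0}
-> [ 605.4 -337.5  191.8]
{"dx": 0.0, "dy": 0.0701, "dz": 0.001, "wx": -0.0, "wy": 0.0, "wz": -0.0, "fingers": 1.0}
{"dx": 0.0, "dy": 0.0701, "dz": 0.001, "wx": -0.0, "wy": 0.0, "wz": -0.0, "fingers": 1.0}
{"dx": 0.0, "dy": 0.0701, "dz": 0.0011, "wx": -0.0, "wy": 0.0, "wz": -0.0, "fingers": 1.0}
{"dx": 0.0, "dy": 0.0701, "dz": 0.001, "wx": -0.0, "wy": 0.0, "wz": -0.0, "fingers": 1.0}
{"dx": 0.0, "dy": 0.0701, "dz": 0.0011, "wx": -0.0, "wy": 0.0, "wz": -0.0, "fingers": 1.0}
{"dx": 0.0, "dy": 0.0702, "dz": 0.001, "wx": -0.0, "wy": 0.0, "wz": -0.0, "fingers": 1.0}
{"dx": 0.0, "dy": 0.0701, "dz": 0.0011, "wx": -0.0, "wy": 0.0, "wz": -0.0, "fingers": 1.0}
-> [564.3  28.4 191.8]
```

Emit:
servo_tool --rows '[{"dx": -0.03, "dy": 0, "dz": 0, "wx": 0, "wy": 0, "wz": 0, "fingers": 1}, {"dx": -0.06, "dy": 0, "dz": 0, "wx": 0, "wy": 0, "wz": 0, "fingers": 1}, {"dx": -0.0567, "dy": 0.02, "dz": 0.001, "wx": 0, "wy": 0, "wz": 0, "fingers": 1}, {"dx": 0, "dy": 0.05, "dz": 0.001, "wx": 0, "wy": 0, "wz": 0, "fingers": 1}, {"dx": 0, "dy": 0.07, "dz": 0.001, "wx": 0, "wy": 0, "wz": 0, "fingers": 1}]'

```text
clock: 29.68
eef_pos: [593.3, -233.3, 190.7]
tool_rot: [-1.443, 1.57, -1.319]
force: [1.4, 0.6, -0.9]
width: 18.6
```

Emit:
servo_tool --rows '[{"dx": 0, "dy": 0.07, "dz": 0.001, "wx": 0, "wy": 0, "wz": 0, "fingers": 1}, {"dx": 0, "dy": 0.07, "dz": 0.001, "wx": 0, "wy": 0, "wz": 0, "fingers": 1}, {"dx": 0, "dy": 0.07, "dz": 0.001, "wx": 0, "wy": 0, "wz": 0, "fingers": 1}, {"dx": 0, "dy": 0.07, "dz": 0.001, "wx": 0, "wy": 0, "wz": 0, "fingers": 1}, {"dx": 0, "dy": 0.05, "dz": 0, "wx": 0, "wy": 0, "wz": 0, "fingers": 1}]'

```text
clock: 30.3
eef_pos: [564.2, 16.2, 190.5]
tool_rot: [2.254, 1.569, 2.384]
force: [0.8, -0.5, -1.1]
width: 18.5
```

```bash
python3 - <<'E'
from h import *
a=YAW-np.pi/2
avg(4); status()
go([(rail(-50,0,180),a,58),(rail(-50,0,138.3),a,30)],f=1)
E
```

```text
avg tcp [564.18  18.18 190.74] u -60.12 v 1.43 std [0.5  3.43 0.17] F [-0.1  0.6 -1.5] t 30.5 w 18.4
t30.50 tcp [564.8  13.8 190.5] jaw a 0.130 tilt [-1.    -0.    -0.001] F [ 0.5 -1.4 -1.6] w 18.4 q7 -0.24
  rail u -64.5 v 1.4
{"dx": 0.014, "dy": 0.0194, "dz": 0.0019, "wx": 0.029, "wy": -0.01, "wz": 0.002, "fingers": 1.0}
-> [564.3  28.4 180. ]
{"dx": 0.0278, "dy": -0.0, "dz": 0.0, "wx": -0.0, "wy": 0.0, "wz": 0.0, "fingers": 1.0}
{"dx": 0.0278, "dy": -0.0, "dz": 0.0, "wx": -0.0, "wy": 0.0, "wz": 0.0, "fingers": 1.0}
-> [564.3  28.4 138.3]
```

Emit:
servo_tool --rows '[{"dx": 0.014, "dy": 0.019, "dz": 0.002, "wx": 0.03, "wy": 0, "wz": 0, "fingers": 1}, {"dx": 0.028, "dy": 0, "dz": 0, "wx": 0, "wy": 0, "wz": 0, "fingers": 1}, {"dx": 0.0275, "dy": 0, "dz": 0, "wx": 0, "wy": 0, "wz": 0, "fingers": 1}, {"dx": 0, "dy": 0, "dz": 0, "wx": 0, "wy": 0, "wz": 0, "fingers": 1}, {"dx": 0, "dy": 0, "dz": 0, "wx": 0, "wy": 0, "wz": 0, "fingers": 1}]'

```text
clock: 31.12
eef_pos: [565.3, 27.5, 139.0]
tool_rot: [0.599, 1.57, 0.723]
force: [0.0, 0.6, -1.3]
width: 18.3
```

```bash
python3 - <<'E'
from h import *
a=YAW-np.pi/2
avg(3); status()
go([(rail(-25,0,138.3),a,15)],f=1)
E
```

```text
avg tcp [565.61  27.54 139.49] u -51.02 v -1.17 std [0.04 0.01 0.1 ] F [-0.1  0.4 -1.2] t 31.275 w 18.6
t31.27 tcp [565.6  27.5 139.6] jaw a 0.124 tilt [-1.    -0.     0.002] F [ 0.4  0.5 -1.1] w 18.6 q7 -0.31
  rail u -51.0 v -1.2
{"dx": 0.0009, "dy": 0.0173, "dz": -0.0008, "wx": -0.013, "wy": 0.008, "wz": 0.0, "fingers": 1.0}
{"dx": 0.0008, "dy": 0.0174, "dz": -0.0008, "wx": -0.012, "wy": 0.007, "wz": 0.0, "fingers": 1.0}
-> [561.2  53.2 138.3]
```

Emit:
servo_tool --rows '[{"dx": 0.0014, "dy": 0.018, "dz": -0.0015, "wx": 0, "wy": 0, "wz": 0, "fingers": 1}, {"dx": 0, "dy": 0.016, "dz": 0, "wx": 0, "wy": 0, "wz": 0, "fingers": 1}, {"dx": 0, "dy": 0, "dz": 0, "wx": 0, "wy": 0, "wz": 0, "fingers": 1}, {"dx": 0, "dy": 0, "dz": 0, "wx": 0, "wy": 0, "wz": 0, "fingers": 1}]'

```text
clock: 31.78
eef_pos: [560.7, 52.6, 137.8]
tool_rot: [-1.534, 1.57, -1.409]
force: [-0.6, 0.4, -1.3]
width: 18.2
```

```bash
python3 - <<'E'
from h import *
avg(3)
E
```

```text
avg tcp [560.72  52.16 137.7 ] u -25.98 v 0.57 std [0.02 0.08 0.  ] F [ 0.2  0.1 -1.5] t 31.925 w 18.9
```

Identical to the first entry. Insert likewise.

Emit:
servo_tool --rows '[{"dx": 0, "dy": 0.008, "dz": 0.0005, "wx": 0, "wy": 0, "wz": 0, "fingers": 1}, {"dx": 0, "dy": 0.008, "dz": 0, "wx": 0, "wy": 0, "wz": 0, "fingers": 1}, {"dx": 0, "dy": 0.008, "dz": 0, "wx": 0, "wy": 0, "wz": 0, "fingers": 1}]'

```text
clock: 32.3
eef_pos: [558.7, 71.3, 137.8]
tool_rot: [1.444, 1.571, 1.568]
force: [0.1, -0.2, -1.5]
width: 18.3
```

Emit:
servo_tool --rows '[{"dx": 0, "dy": 0.012, "dz": 0, "wx": 0, "wy": 0, "wz": 0, "fingers": 1}, {"dx": 0, "dy": 0.012, "dz": 0, "wx": 0, "wy": 0, "wz": 0, "fingers": 1}, {"dx": 0, "dy": 0.02, "dz": 0, "wx": 0, "wy": 0, "wz": 0, "fingers": 1}, {"dx": 0, "dy": 0.02, "dz": 0, "wx": 0, "wy": 0, "wz": 0, "fingers": 1}]'

```text
clock: 32.8
eef_pos: [552.7, 119.6, 137.8]
tool_rot: [1.182, 1.57, 1.307]
force: [0.3, -0.3, -0.4]
width: 18.4
```

Emit:
servo_tool --rows '[{"dx": 0, "dy": 0.03, "dz": 0, "wx": 0, "wy": 0, "wz": 0, "fingers": 1}, {"dx": 0, "dy": 0.03, "dz": 0, "wx": 0, "wy": 0, "wz": 0, "fingers": 1}, {"dx": 0.002, "dy": 0.03, "dz": 0, "wx": 0, "wy": 0, "wz": 0, "fingers": 1}, {"dx": 0, "dy": 0, "dz": 0, "wx": 0, "wy": 0, "wz": 0, "fingers": 1}]'

```text
clock: 33.3
eef_pos: [543.6, 188.6, 136.4]
tool_rot: [1.457, 1.569, 1.586]
force: [0.5, -0.1, -1.7]
width: 18.7
```

```bash
python3 - <<'E'
from h import *
avg(4)
crop('scene','s29.png',260,100,100,110,6)
E
```

```text
avg tcp [544.4  184.78 136.16] u 107.64 v -0.00 std [0.25 0.95 0.03] F [-0.3 -0.1 -1.5] t 33.5 w 18.6
```

Emit:
servo_tool --rows '[{"dx": 0.001, "dy": 0.02, "dz": 0, "wx": 0, "wy": 0, "wz": 0, "fingers": 1}, {"dx": 0.0005, "dy": 0.02, "dz": 0, "wx": 0, "wy": 0, "wz": 0, "fingers": 1}, {"dx": 0, "dy": 0.012, "dz": 0, "wx": 0, "wy": 0, "wz": 0, "fingers": 1}, {"dx": 0, "dy": 0, "dz": 0, "wx": 0, "wy": 0, "wz": 0, "fingers": 1}]'

```text
clock: 34.05
eef_pos: [539.5, 226.7, 135.7]
tool_rot: [1.095, 1.568, 1.222]
force: [-0.7, 2.9, 3.7]
width: 18.9
```

Emit:
servo_tool --rows '[{"dx": 0, "dy": 0.006, "dz": 0, "wx": 0, "wy": 0, "wz": 0, "fingers": 1}, {"dx": 0, "dy": 0, "dz": 0, "wx": 0, "wy": 0, "wz": 0, "fingers": 1}]'

```text
clock: 34.3
eef_pos: [539.4, 227.6, 135.6]
tool_rot: [-1.227, 1.569, -1.103]
force: [-1.0, -1.3, 6.3]
width: 18.5
```

Emit:
servo_tool --rows '[{"dx": 0, "dy": 0.005, "dz": 0, "wx": 0, "wy": 0, "wz": 0, "fingers": 1}, {"dx": 0, "dy": 0, "dz": 0, "wx": 0, "wy": 0, "wz": 0, "fingers": 1}]'

```text
clock: 34.55
eef_pos: [539.3, 230.4, 135.6]
tool_rot: [-1.31, 1.568, -1.186]
force: [-0.3, -3.7, 6.6]
width: 18.6
```

Emit:
servo_tool --rows '[{"dx": 0, "dy": 0.004, "dz": 0, "wx": 0, "wy": 0, "wz": 0, "fingers": 1}, {"dx": 0, "dy": 0, "dz": 0, "wx": 0, "wy": 0, "wz": 0, "fingers": 1}]'

```text
clock: 34.8
eef_pos: [539.1, 233.2, 135.7]
tool_rot: [-1.253, 1.568, -1.13]
force: [0.6, -3.9, 7.2]
width: 18.6
```

Emit:
servo_tool --rows '[{"dx": -0.0007, "dy": 0.003, "dz": 0, "wx": 0, "wy": 0, "wz": 0, "fingers": 1}, {"dx": 0, "dy": 0, "dz": 0, "wx": 0, "wy": 0, "wz": 0, "fingers": 1}]'

```text
clock: 35.05
eef_pos: [538.5, 235.6, 135.7]
tool_rot: [-1.477, 1.568, -1.354]
force: [0.3, -4.0, 5.6]
width: 18.8
```

Emit:
servo_tool --rows '[{"dx": 0, "dy": 0.003, "dz": 0, "wx": 0, "wy": 0, "wz": 0, "fingers": 1}, {"dx": 0, "dy": 0, "dz": 0, "wx": 0, "wy": 0, "wz": 0, "fingers": 1}]'

```text
clock: 35.3
eef_pos: [538.4, 236.1, 135.7]
tool_rot: [-1.629, 1.566, -1.506]
force: [1.3, -7.4, 6.5]
width: 18.6
```

Emit:
servo_tool --rows '[{"dx": 0, "dy": 0.003, "dz": 0, "wx": 0, "wy": 0, "wz": 0, "fingers": 1}, {"dx": 0, "dy": 0, "dz": 0, "wx": 0, "wy": 0, "wz": 0, "fingers": 1}]'

```text
clock: 35.55
eef_pos: [538.0, 237.0, 135.7]
tool_rot: [-1.743, 1.564, -1.62]
force: [0.2, -9.6, 8.1]
width: 18.7
```

Emit:
servo_tool --rows '[{"dx": 0, "dy": 0.003, "dz": 0, "wx": 0, "wy": 0, "wz": 0, "fingers": 1}, {"dx": 0, "dy": 0, "dz": 0, "wx": 0, "wy": 0, "wz": 0, "fingers": 1}]'

```text
clock: 35.8
eef_pos: [537.8, 239.5, 135.8]
tool_rot: [-1.707, 1.564, -1.585]
force: [1.5, -8.9, 9.2]
width: 18.4
```

```bash
python3 - <<'E'
from h import *
avg(4)
crop('scene','s30.png',270,110,80,80,8)
E
```

```text
avg tcp [537.82 239.52 135.8 ] u 162.78 v -0.39 std [0.   0.01 0.01] F [ 1.3 -9.3  8.6] t 36.0 w 18.7
```

Emit:
servo_tool --rows '[{"dx": -0.0005, "dy": 0.003, "dz": 0, "wx": 0, "wy": 0, "wz": 0, "fingers": 1}, {"dx": 0, "dy": 0, "dz": 0, "wx": 0, "wy": 0, "wz": 0, "fingers": 1}]'

```text
clock: 36.3
eef_pos: [537.3, 242.1, 136.0]
tool_rot: [-1.759, 1.565, -1.637]
force: [2.3, -9.5, 7.2]
width: 18.6
```

Emit:
servo_tool --rows '[{"dx": 0, "dy": 0.003, "dz": 0, "wx": 0, "wy": 0, "wz": 0, "fingers": 1}, {"dx": 0, "dy": 0, "dz": 0, "wx": 0, "wy": 0, "wz": 0, "fingers": 1}]'

```text
clock: 36.55
eef_pos: [537.2, 244.0, 136.1]
tool_rot: [-1.733, 1.564, -1.61]
force: [1.0, -9.4, 7.6]
width: 18.7
```

```bash
python3 - <<'E'
from h import *
avg(4);status()
E
```

```text
avg tcp [537.15 243.98 136.05] u 167.28 v -0.30 std [0.02 0.   0.01] F [ 1.5 -9.5  8.1] t 36.75 w 18.5
t36.75 tcp [537.2 244.  136.1] jaw a 0.122 tilt [-1.    -0.006 -0.001] F [  1.4 -10.1   8.4] w 18.5 q7 -0.67
  rail u 167.3 v -0.3
```

```bash
python3 - <<'E'
from h import *
crop('scene','s31.png',290,110,60,60,10)
crop('top','t31.png',120,140,120,90,6)
E
python3 - <<'E'
from h import *
def uv(P):
    c,s=np.cos(YAW),np.sin(YAW); d=np.array(P)-[MX,MY,0]; return np.round([c*d[0]+s*d[1],-s*d[0]+c*d[1],P[2]],1)
print('disc front edge',uv(onz('top',(120+372/6,140+325/6),142)))
print('post top s31',uv(onz('scene',(331.4,136.4),196)))
print('disc front edge scene',uv(onz('scene',(290+39.5,110+57.3),142)))
print('crescent',[uv(onz('top',(120+x/6,140+325/6),z)) for x,z in((405,125),(450,112),(450,54))])
E
```

```text
disc front edge [145.3   0.7 142. ]
post top s31 [212.3  10.5 196. ]
disc front edge scene [142.1  -5.8 142. ]
crescent [array([136.,   0., 125.]), array([120.8,   0.3, 112. ]), array([131.,  -6.,  54.])]
```

Emit:
servo_tool --rows '[{"dx": 0, "dy": -0.005, "dz": 0, "wx": 0, "wy": 0, "wz": 0, "fingers": 1}, {"dx": 0, "dy": 0, "dz": 0, "wx": 0, "wy": 0, "wz": 0, "fingers": 1}]'

```text
clock: 37.1
eef_pos: [537.2, 243.2, 136.0]
tool_rot: [-1.781, 1.569, -1.658]
force: [1.0, -6.0, 4.3]
width: 18.5
```

Emit:
servo_tool --rows '[{"dx": 0, "dy": -0.004, "dz": 0, "wx": 0, "wy": 0, "wz": 0, "fingers": 1}, {"dx": 0, "dy": 0, "dz": 0, "wx": 0, "wy": 0, "wz": 0, "fingers": 1}]'

```text
clock: 37.35
eef_pos: [537.3, 242.6, 136.0]
tool_rot: [1.451, 1.57, 1.576]
force: [0.5, -1.7, 3.1]
width: 18.7
```

```bash
python3 - <<'E'
from h import *
avg(3)
E
```

```text
avg tcp [537.25 242.52 135.98] u 165.83 v -0.21 std [0.02 0.01 0.02] F [ 0.5 -1.6  2.9] t 37.5 w 18.9
```

Emit:
servo_tool --rows '[{"dx": 0, "dy": 0, "dz": 0, "wx": 0, "wy": 0, "wz": 0, "fingers": 0.5}, {"dx": 0, "dy": 0, "dz": 0, "wx": 0, "wy": 0, "wz": 0, "fingers": 0.5}, {"dx": 0, "dy": 0, "dz": 0, "wx": 0, "wy": 0, "wz": 0, "fingers": 0.5}, {"dx": -0.05, "dy": 0, "dz": 0, "wx": 0, "wy": 0, "wz": 0, "fingers": 0.5}, {"dx": -0.05, "dy": 0, "dz": 0, "wx": 0, "wy": 0, "wz": 0, "fingers": 0.5}]'

```text
clock: 38.12
eef_pos: [536.9, 241.8, 211.4]
tool_rot: [3.108, 1.569, -3.05]
force: [0.3, 0.6, 0.3]
width: 42.8
```

```bash
python3 - <<'E'
from h import *
avg(2)
crop('scene','s32.png',290,110,65,65,10)
crop('top','t32.png',120,140,120,90,6)
E
```

```text
avg tcp [539.68 243.68 215.97] u 166.67 v -2.76 std [0.01 0.   0.9 ] F [0.4 0.4 2.2] t 38.225 w 42.4
```

```bash
cat >> h.py <<'E'
def uv(P):
    c,s=np.cos(YAW),np.sin(YAW); d=np.array(P)-[MX,MY,0]; return np.round([c*d[0]+s*d[1],-s*d[0]+c*d[1],P[2]],1)
E
python3 - <<'E'
from h import *
print('post2 top', uv(onz('top',(120+288/6-.4,140+318/6-.4),196)), 'disc front', uv(onz('top',(120+380/6,140+322/6),142)))
print('scene post2', uv(onz('scene',(290+40.2-.4,110+36.2-.4),196)),'post1',uv(onz('scene',(290+44.8-.4,110+29.8-.4),196)))
for u in (203,157): print(u,np.array(proj('scene',rail(u,0,196)))*10-[2900,1100], np.array(proj('top',rail(u,0,196)))*6-[720,840])
E
```

```text
post2 top [165.    0.2 196. ] disc front [142.1  -0.2 142. ]
scene post2 [165.2   2.4 196. ] post1 [200.   -1.3 196. ]
203 [442.22461387 287.50269719] [181.27895289 325.21608358]
157 [398.85156465 375.50245794] [307.55696066 312.8028591 ]
```

```bash
python3 - <<'E'
from h import *
a=YAW-np.pi/2
avg(3)
go([(rail(164.5,0,175),a,40),(rail(164.5,0,136.3),a,20)],f=0.5)
E
```

```text
avg tcp [536.74 241.24 210.04] u 164.62 v 0.46 std [0.14 0.09 0.3 ] F [-0.5  0.2 -0.4] t 38.475 w 42.8
{"dx": 0.0463, "dy": -0.0001, "dz": 0.0009, "wx": -0.021, "wy": -0.022, "wz": 0.008, "fingers": 0.5}
-> [537.2 241.2 175. ]
{"dx": 0.0258, "dy": 0.0, "dz": 0.0, "wx": -0.0, "wy": -0.0, "wz": 0.0, "fingers": 0.5}
{"dx": 0.0258, "dy": 0.0, "dz": 0.0, "wx": -0.0, "wy": -0.0, "wz": 0.0, "fingers": 0.5}
-> [537.2 241.2 136.3]
```

Emit:
servo_tool --rows '[{"dx": 0.046, "dy": 0, "dz": 0.001, "wx": 0, "wy": 0, "wz": 0, "fingers": 0.5}, {"dx": 0.026, "dy": 0, "dz": 0, "wx": 0, "wy": 0, "wz": 0, "fingers": 0.5}, {"dx": 0.025, "dy": 0, "dz": 0, "wx": 0, "wy": 0, "wz": 0, "fingers": 0.5}, {"dx": 0, "dy": 0, "dz": 0, "wx": 0, "wy": 0, "wz": 0, "fingers": 0.5}, {"dx": 0, "dy": 0, "dz": 0, "wx": 0, "wy": 0, "wz": 0, "fingers": 1}]'

```text
clock: 39.1
eef_pos: [538.2, 242.0, 138.3]
tool_rot: [2.231, 1.571, 2.355]
force: [0.6, 0.5, 0.5]
width: 25.5
```

Emit:
servo_tool --rows '[{"dx": 0, "dy": 0, "dz": 0, "wx": 0, "wy": 0, "wz": 0, "fingers": 1}, {"dx": 0, "dy": 0, "dz": 0, "wx": 0, "wy": 0, "wz": 0, "fingers": 1}, {"dx": 0, "dy": 0, "dz": 0, "wx": 0, "wy": 0, "wz": 0, "fingers": 1}]'

```text
clock: 39.48
eef_pos: [538.4, 242.0, 138.8]
tool_rot: [0.366, 1.57, 0.49]
force: [-0.1, 0.4, 1.7]
width: 18.7
```

```bash
python3 - <<'E'
from h import *
avg(3)
E
```

```text
avg tcp [538.41 242.02 138.74] u 165.18 v -1.29 std [0.   0.02 0.02] F [-0.5 -0.1  1.6] t 39.625 w 18.6
```

Emit:
servo_tool --rows '[{"dx": 0, "dy": -0.006, "dz": -0.0015, "wx": 0, "wy": 0, "wz": 0, "fingers": 1}, {"dx": 0, "dy": -0.008, "dz": 0, "wx": 0, "wy": 0, "wz": 0, "fingers": 1}, {"dx": 0, "dy": -0.008, "dz": 0, "wx": 0, "wy": 0, "wz": 0, "fingers": 1}, {"dx": 0, "dy": 0, "dz": 0, "wx": 0, "wy": 0, "wz": 0, "fingers": 1}]'

```text
clock: 40.12
eef_pos: [539.5, 224.5, 138.6]
tool_rot: [-0.62, 1.57, -0.497]
force: [0.6, 0.3, 5.0]
width: 18.7
```

```bash
python3 - <<'E'
from h import *
avg(3)
crop('top','t33.png',120,140,120,90,6)
E
```

```text
avg tcp [539.53 224.58 138.59] u 147.74 v -0.20 std [0.02 0.02 0.  ] F [ 0.1 -0.   5.6] t 40.275 w 18.3
```

Emit:
servo_tool --rows '[{"dx": 0, "dy": 0, "dz": 0, "wx": 0, "wy": 0, "wz": 0, "fingers": 0.6}, {"dx": 0, "dy": 0, "dz": 0, "wx": 0, "wy": 0, "wz": 0, "fingers": 0.6}, {"dx": 0, "dy": 0, "dz": 0, "wx": 0, "wy": 0, "wz": 0, "fingers": 0.6}, {"dx": 0, "dy": 0, "dz": 0, "wx": 0, "wy": 0, "wz": 0, "fingers": 0.6}]'

```text
clock: 40.83
eef_pos: [538.9, 225.2, 138.1]
tool_rot: [-2.614, 1.57, -2.489]
force: [0.4, -0.1, -0.6]
width: 34.5
```

```bash
python3 - <<'E'
from h import *
avg(2)
crop('top','t34.png',120,140,120,90,6)
crop('scene','s34.png',290,110,65,65,10)
E
```

```text
avg tcp [539.01 225.23 138.16] u 148.45 v 0.24 std [0.01 0.01 0.03] F [-0.6 -0.1 -0. ] t 40.925 w 34.4
```

```bash
python3 - <<'E'
from h import *
S=lambda x,y,z:uv(onz('scene',(290+x/10-.45,110+y/10-.45),z))
print('post2 top s34',S(392,405,196),'disc front',S(368,618,140),'disc front top',uv(onz('top',(120+427/6-.4,140+322/6-.4),142)))
print('s32: post2 top front rim',S(398,358,196),'disc front',S(378,572,140),'post1',S(448,295,196))
E
```

```text
post2 top s34 [144.4  -0.2 196. ] disc front [123.9  -2.  140. ] disc front top [125.    0.6 142. ]
s32: post2 top front rim [166.9   4.2 196. ] disc front [145.5   1.1 140. ] post1 [201.6  -0.7 196. ]
```

Emit:
servo_tool --rows '[{"dx": 0, "dy": -0.004, "dz": 0, "wx": 0, "wy": 0, "wz": 0, "fingers": 0.6}, {"dx": 0, "dy": 0, "dz": 0, "wx": 0, "wy": 0, "wz": 0, "fingers": 1}, {"dx": 0, "dy": 0, "dz": 0, "wx": 0, "wy": 0, "wz": 0, "fingers": 1}, {"dx": 0, "dy": 0, "dz": 0, "wx": 0, "wy": 0, "wz": 0, "fingers": 1}]'

```text
clock: 41.52
eef_pos: [539.6, 221.9, 138.4]
tool_rot: [-1.272, 1.57, -1.148]
force: [-0.6, -1.2, 1.7]
width: 18.8
```

```bash
python3 - <<'E'
from h import *
avg(3)
E
```

```text
avg tcp [539.61 221.97 138.39] u 145.14 v 0.05 std [0.   0.01 0.  ] F [ 0.5 -1.3  1.9] t 41.675 w 18.7
```

Emit:
servo_tool --rows '[{"dx": -0.0006, "dy": 0.006, "dz": 0, "wx": 0, "wy": 0, "wz": 0, "fingers": 1}, {"dx": 0, "dy": 0.006, "dz": 0, "wx": 0, "wy": 0, "wz": 0, "fingers": 1}, {"dx": 0, "dy": 0, "dz": 0, "wx": 0, "wy": 0, "wz": 0, "fingers": 1}]'

```text
clock: 42.05
eef_pos: [537.8, 232.5, 138.5]
tool_rot: [1.994, 1.57, 2.12]
force: [-0.5, 1.0, -1.9]
width: 18.2
```

Emit:
servo_tool --rows '[{"dx": 0, "dy": 0.003, "dz": 0, "wx": 0, "wy": 0, "wz": 0, "fingers": 1}, {"dx": 0, "dy": 0, "dz": 0, "wx": 0, "wy": 0, "wz": 0, "fingers": 1}]'

```text
clock: 42.3
eef_pos: [537.9, 233.8, 138.6]
tool_rot: [1.857, 1.571, 1.981]
force: [0.3, 0.7, -1.2]
width: 18.3
```

Emit:
servo_tool --rows '[{"dx": 0, "dy": 0.003, "dz": 0, "wx": 0, "wy": 0, "wz": 0, "fingers": 1}, {"dx": 0, "dy": 0, "dz": 0, "wx": 0, "wy": 0, "wz": 0, "fingers": 1}]'

```text
clock: 42.55
eef_pos: [537.7, 236.0, 138.8]
tool_rot: [1.161, 1.571, 1.286]
force: [-0.4, -0.1, -1.4]
width: 18.5
```

Emit:
servo_tool --rows '[{"dx": 0, "dy": 0.003, "dz": 0, "wx": 0, "wy": 0, "wz": 0, "fingers": 1}, {"dx": 0, "dy": 0, "dz": 0, "wx": 0, "wy": 0, "wz": 0, "fingers": 1}]'

```text
clock: 42.8
eef_pos: [537.6, 237.2, 138.6]
tool_rot: [-1.76, 1.57, -1.635]
force: [-0.3, -2.5, -2.5]
width: 18.5
```

Emit:
servo_tool --rows '[{"dx": 0, "dy": 0.003, "dz": 0, "wx": 0, "wy": 0, "wz": 0, "fingers": 1}, {"dx": 0, "dy": 0, "dz": 0, "wx": 0, "wy": 0, "wz": 0, "fingers": 1}]'

```text
clock: 43.05
eef_pos: [537.5, 237.9, 138.7]
tool_rot: [-1.754, 1.567, -1.631]
force: [0.0, -6.0, 0.9]
width: 18.7
```

Emit:
servo_tool --rows '[{"dx": 0, "dy": 0.003, "dz": 0, "wx": 0, "wy": 0, "wz": 0, "fingers": 1}, {"dx": 0, "dy": 0, "dz": 0, "wx": 0, "wy": 0, "wz": 0, "fingers": 1}]'

```text
clock: 43.3
eef_pos: [537.5, 238.5, 138.7]
tool_rot: [-1.729, 1.565, -1.607]
force: [1.1, -7.3, 3.3]
width: 18.5
```

```bash
python3 - <<'E'
from h import *
avg(3)
crop('scene','s35.png',290,110,65,65,10)
E
```

```text
avg tcp [537.47 238.49 138.72] u 161.80 v 0.09 std [0.   0.02 0.01] F [ 0.3 -7.6  2.4] t 43.45 w 18.2
```

Emit:
servo_tool --rows '[{"dx": 0, "dy": -0.005, "dz": 0, "wx": 0, "wy": 0, "wz": 0, "fingers": 1}, {"dx": 0, "dy": 0, "dz": 0, "wx": 0, "wy": 0, "wz": 0, "fingers": 0.5}, {"dx": 0, "dy": 0, "dz": 0, "wx": 0, "wy": 0, "wz": 0, "fingers": 0.5}, {"dx": 0, "dy": 0, "dz": 0, "wx": 0, "wy": 0, "wz": 0, "fingers": 0.5}, {"dx": -0.05, "dy": 0, "dz": 0, "wx": 0, "wy": 0, "wz": 0, "fingers": 0.5}]'

```text
clock: 44.12
eef_pos: [535.4, 238.1, 174.3]
tool_rot: [-2.899, 1.565, -2.774]
force: [1.0, 0.3, 0.1]
width: 43.0
```

Emit:
servo_tool --rows '[{"dx": -0.05, "dy": 0, "dz": 0, "wx": 0, "wy": 0, "wz": 0, "fingers": 0.5}, {"dx": 0, "dy": -0.07, "dz": 0, "wx": 0, "wy": 0, "wz": 0, "fingers": 0.4}, {"dx": 0, "dy": -0.075, "dz": 0, "wx": 0, "wy": 0, "wz": 0, "fingers": 0.4}, {"dx": 0, "dy": -0.075, "dz": 0, "wx": 0, "wy": 0, "wz": 0, "fingers": 0.4}, {"dx": 0, "dy": -0.075, "dz": 0, "wx": 0, "wy": 0, "wz": 0, "fingers": 0.4}]'

```text
clock: 44.75
eef_pos: [565.2, 18.0, 214.0]
tool_rot: [0.318, 1.57, 0.443]
force: [1.0, -0.2, -1.0]
width: 51.1
```

```bash
python3 - <<'E'
from h import *
avg(2)
crop('scene','s36.png',290,110,65,65,10)
crop('top','t36.png',120,140,120,90,6)
crop('scene','s36b.png',150,255,160,140,5)
E
```

```text
avg tcp [565.74   8.39 213.3 ] u -70.03 v 1.12 std [0.2  1.86 0.03] F [ 0.6 -4.  -0.4] t 44.85 w 50.8
```

```bash
python3 - <<'E'
from h import *
T=lambda x,y,z:uv(onz('top',(120+x/6-.4,140+y/6-.4),z))
print(T(183,328,196),T(312,319,196),'disc',T(268,335,142)[0]+18,T(388,325,142)[0]+18)
a=YAW-np.pi/2
avg(2)
go([((526,-353,190),a,60)])
E
```

```text
[2.033e+02 1.000e-01 1.960e+02] [156.4   1.5 196. ] disc 204.2 158.0
avg tcp [564.82  21.32 213.92] u -57.09 v 0.40 std [0.01 0.17 0.  ] F [-0.2  0.8  0.2] t 45.1 w 50.9
{"dx": 0.0045, "dy": -0.0698, "dz": -0.0164, "wx": 0.001, "wy": 0.001, "wz": -0.002, "fingers": 0.4}
{"dx": 0.0045, "dy": -0.0698, "dz": -0.0164, "wx": 0.001, "wy": 0.001, "wz": -0.002, "fingers": 0.4}
{"dx": 0.0045, "dy": -0.0698, "dz": -0.0164, "wx": 0.001, "wy": 0.001, "wz": -0.002, "fingers": 0.4}
{"dx": 0.0045, "dy": -0.0698, "dz": -0.0164, "wx": 0.001, "wy": 0.0, "wz": -0.002, "fingers": 0.4}
{"dx": 0.0045, "dy": -0.0698, "dz": -0.0164, "wx": 0.001, "wy": 0.001, "wz": -0.001, "fingers": 0.4}
{"dx": 0.0045, "dy": -0.0699, "dz": -0.0163, "wx": 0.001, "wy": 0.0, "wz": -0.002, "fingers": 0.4}
{"dx": 0.0045, "dy": -0.0699, "dz": -0.0163, "wx": 0.001, "wy": 0.001, "wz": -0.001, "fingers": 0.4}
-> [ 526. -353.  190.]
```

Emit:
servo_tool --rows '[{"dx": 0.0045, "dy": -0.0698, "dz": -0.0163, "wx": 0, "wy": 0, "wz": 0, "fingers": 0.4}, {"dx": 0.0045, "dy": -0.0698, "dz": -0.0163, "wx": 0, "wy": 0, "wz": 0, "fingers": 0.4}, {"dx": 0.0045, "dy": -0.0698, "dz": -0.0163, "wx": 0, "wy": 0, "wz": 0, "fingers": 0.4}, {"dx": 0.0045, "dy": -0.0698, "dz": -0.0163, "wx": 0, "wy": 0, "wz": 0, "fingers": 0.4}, {"dx": 0.0045, "dy": -0.0698, "dz": -0.0163, "wx": 0, "wy": 0, "wz": 0, "fingers": 0.4}]'

```text
clock: 45.72
eef_pos: [537.5, -247.7, 197.0]
tool_rot: [0.377, 1.57, 0.505]
force: [0.8, -0.4, 0.2]
width: 51.2
```

Emit:
servo_tool --rows '[{"dx": 0.0045, "dy": -0.0698, "dz": -0.0163, "wx": 0, "wy": 0, "wz": 0, "fingers": 0.4}, {"dx": 0.0045, "dy": -0.0698, "dz": -0.0163, "wx": 0, "wy": 0, "wz": 0, "fingers": 0.4}, {"dx": 0, "dy": 0, "dz": 0, "wx": 0, "wy": 0, "wz": 0, "fingers": 0.4}, {"dx": 0, "dy": 0, "dz": 0, "wx": 0, "wy": 0, "wz": 0, "fingers": 0.4}]'

```text
clock: 46.22
eef_pos: [526.6, -352.7, 190.0]
tool_rot: [1.091, 1.569, 1.218]
force: [0.7, 0.5, 0.2]
width: 51.1
```

```bash
python3 - <<'E'
from h import *
a=YAW-np.pi/2
avg(2)
crop('scene','s37.png',150,255,130,140,5)
go([((527.5,-355,185),a,60),((527.5,-355,82),a,40)])
E
```

```text
avg tcp [ 526.81 -352.15  190.29] u -422.76 v 85.30 std [0.   0.   0.08] F [0.8 0.2 0.2] t 46.325 w 51.4
{"dx": 0.0073, "dy": -0.0035, "dz": 0.0006, "wx": 0.016, "wy": 0.008, "wz": -0.008, "fingers": 0.4}
-> [ 527.5 -355.   185. ]
{"dx": 0.0458, "dy": -0.0, "dz": 0.0, "wx": -0.0, "wy": 0.0, "wz": 0.0, "fingers": 0.4}
{"dx": 0.0457, "dy": -0.0, "dz": 0.0, "wx": -0.0, "wy": 0.0, "wz": 0.0, "fingers": 0.4}
{"dx": 0.0458, "dy": -0.0, "dz": 0.0, "wx": -0.0, "wy": 0.0, "wz": 0.0, "fingers": 0.4}
-> [ 527.5 -355.    82. ]
```

Emit:
servo_tool --rows '[{"dx": 0.02, "dy": -0.0035, "dz": 0.003, "wx": 0.016, "wy": 0, "wz": 0, "fingers": 0.4}, {"dx": 0.04, "dy": 0, "dz": 0, "wx": 0, "wy": 0, "wz": 0, "fingers": 0.4}, {"dx": 0.03, "dy": 0, "dz": 0, "wx": 0, "wy": 0, "wz": 0, "fingers": 0.4}, {"dx": 0, "dy": 0, "dz": 0, "wx": 0, "wy": 0, "wz": 0, "fingers": 0.4}]'

```text
clock: 46.88
eef_pos: [526.6, -356.0, 120.1]
tool_rot: [2.456, 1.566, 2.58]
force: [-0.2, -0.1, 0.3]
width: 51.1
```

```bash
python3 - <<'E'
from h import *
a=YAW-np.pi/2
avg(2)
crop('scene','s38.png',150,255,130,140,5)
go([((528.5,-355,82),a,40)])
E
```

```text
avg tcp [ 528.07 -356.86  122.12] u -427.59 v 84.64 std [0.38 0.24 0.53] F [0.6 0.1 1.1] t 46.975 w 51.3
{"dx": 0.0275, "dy": 0.0016, "dz": -0.0, "wx": -0.017, "wy": 0.006, "wz": 0.003, "fingers": 0.4}
{"dx": 0.0275, "dy": 0.0016, "dz": -0.0001, "wx": -0.017, "wy": 0.006, "wz": 0.003, "fingers": 0.4}
-> [ 528.5 -355.    82. ]
```

Emit:
servo_tool --rows '[{"dx": 0.0275, "dy": 0.001, "dz": 0, "wx": 0, "wy": 0, "wz": 0, "fingers": 0.4}, {"dx": 0.0265, "dy": 0.001, "dz": 0, "wx": 0, "wy": 0, "wz": 0, "fingers": 0.4}, {"dx": 0, "dy": 0, "dz": 0, "wx": 0, "wy": 0, "wz": 0, "fingers": 0.4}, {"dx": 0, "dy": 0, "dz": 0, "wx": 0, "wy": 0, "wz": 0, "fingers": 1}, {"dx": 0, "dy": 0, "dz": 0, "wx": 0, "wy": 0, "wz": 0, "fingers": 1}]'

```text
clock: 47.65
eef_pos: [528.2, -356.5, 83.5]
tool_rot: [-1.085, 1.569, -0.962]
force: [-2.2, -0.7, 4.5]
width: 18.6
```

Emit:
servo_tool --rows '[{"dx": 0, "dy": 0, "dz": 0, "wx": 0, "wy": 0, "wz": 0, "fingers": 1}, {"dx": 0, "dy": 0, "dz": 0, "wx": 0, "wy": 0, "wz": 0, "fingers": 1}]'

```text
clock: 47.9
eef_pos: [528.0, -356.6, 83.4]
tool_rot: [-1.173, 1.569, -1.05]
force: [-2.2, -0.1, 6.8]
width: 18.8
```

```bash
python3 - <<'E'
from h import *
a=YAW-np.pi/2
avg(4);status()
p,_,_=pose()
crop('scene','s39.png',150,255,130,140,5)
go([(p+[0,0,110],a,58),(rail(-50,0,p[2]+110),a,58)],f=1)
E
```

```text
avg tcp [ 528.02 -356.59   83.44] u -427.32 v 84.66 std [0.02 0.01 0.01] F [-2.2 -0.   6. ] t 48.1 w 18.5
t48.10 tcp [ 528.  -356.6   83.5] jaw a 0.122 tilt [-1.    -0.001  0.001] F [-2.  -0.4  5.6] w 18.5 q7 0.35
  rail u -427.3 v 84.6
{"dx": -0.0733, "dy": -0.0001, "dz": 0.0001, "wx": -0.021, "wy": 0.003, "wz": 0.007, "fingers": 1.0}
{"dx": -0.0734, "dy": -0.0001, "dz": 0.0, "wx": -0.02, "wy": 0.003, "wz": 0.007, "fingers": 1.0}
-> [ 528.  -356.6  193.5]
{"dx": 0.0, "dy": 0.0719, "dz": 0.0161, "wx": -0.0, "wy": 0.0, "wz": -0.0, "fingers": 1.0}
{"dx": 0.0, "dy": 0.0719, "dz": 0.0161, "wx": -0.0, "wy": 0.0, "wz": -0.0, "fingers": 1.0}
{"dx": 0.0, "dy": 0.0719, "dz": 0.0161, "wx": -0.0, "wy": 0.0, "wz": -0.0, "fingers": 1.0}
{"dx": 0.0, "dy": 0.0719, "dz": 0.0161, "wx": -0.0, "wy": 0.0, "wz": -0.0, "fingers": 1.0}
{"dx": 0.0, "dy": 0.0718, "dz": 0.0161, "wx": -0.0, "wy": 0.0, "wz": -0.0, "fingers": 1.0}
{"dx": 0.0, "dy": 0.0719, "dz": 0.0162, "wx": -0.0, "wy": 0.0, "wz": -0.0, "fingers": 1.0}
{"dx": 0.0, "dy": 0.0718, "dz": 0.0161, "wx": -0.0, "wy": 0.0, "wz": -0.0, "fingers": 1.0}
-> [564.3  28.4 193.5]
```

Emit:
servo_tool --rows '[{"dx": -0.03, "dy": 0, "dz": 0, "wx": 0, "wy": 0, "wz": 0, "fingers": 1}, {"dx": -0.06, "dy": 0, "dz": 0, "wx": -0.02, "wy": 0, "wz": 0, "fingers": 1}, {"dx": -0.057, "dy": 0.01, "dz": 0.006, "wx": -0.02, "wy": 0, "wz": 0, "fingers": 1}, {"dx": 0, "dy": 0.04, "dz": 0.014, "wx": 0, "wy": 0, "wz": 0, "fingers": 1}, {"dx": 0, "dy": 0.07, "dz": 0.016, "wx": 0, "wy": 0, "wz": 0, "fingers": 1}]'

```text
clock: 48.78
eef_pos: [543.5, -264.7, 192.9]
tool_rot: [-0.861, 1.568, -0.739]
force: [0.5, 0.9, -2.2]
width: 18.2
```

Emit:
servo_tool --rows '[{"dx": 0, "dy": 0.07, "dz": 0.016, "wx": 0, "wy": 0, "wz": 0, "fingers": 1}, {"dx": 0, "dy": 0.07, "dz": 0.016, "wx": 0, "wy": 0, "wz": 0, "fingers": 1}, {"dx": 0, "dy": 0.07, "dz": 0.016, "wx": 0, "wy": 0, "wz": 0, "fingers": 1}, {"dx": 0, "dy": 0.07, "dz": 0.016, "wx": 0, "wy": 0, "wz": 0, "fingers": 1}, {"dx": 0, "dy": 0.07, "dz": 0.012, "wx": 0, "wy": 0, "wz": 0, "fingers": 1}]'

```text
clock: 49.4
eef_pos: [566.8, 6.2, 192.6]
tool_rot: [0.162, 1.57, 0.289]
force: [1.8, 0.4, -0.6]
width: 18.1
```

Emit:
servo_tool --rows '[{"dx": 0, "dy": 0.025, "dz": 0, "wx": 0, "wy": 0, "wz": 0, "fingers": 1}, {"dx": 0, "dy": 0, "dz": 0, "wx": 0, "wy": 0, "wz": 0, "fingers": 1}, {"dx": 0, "dy": 0, "dz": 0, "wx": 0, "wy": 0, "wz": 0, "fingers": 1}]'

```text
clock: 49.78
eef_pos: [564.2, 20.3, 192.2]
tool_rot: [-1.84, 1.569, -1.716]
force: [0.5, -0.9, -1.3]
width: 18.5
```

```bash
python3 - <<'E'
from h import *
a=YAW-np.pi/2
avg(4);status()
go([(rail(-48,0,139.9),a,25)],f=1)
E
```

```text
avg tcp [564.24  20.6  192.2 ] u -57.72 v 1.06 std [0.02 0.37 0.03] F [ 0.2  0.4 -1.5] t 49.975 w 18.6
t49.98 tcp [564.2  21.1 192.2] jaw a 0.124 tilt [-1.    -0.001 -0.   ] F [ 0.1  0.  -1.2] w 18.6 q7 -0.24
  rail u -57.2 v 1.0
{"dx": 0.0233, "dy": 0.0041, "dz": 0.0004, "wx": -0.008, "wy": -0.001, "wz": 0.002, "fingers": 1.0}
{"dx": 0.0232, "dy": 0.0041, "dz": 0.0005, "wx": -0.008, "wy": -0.001, "wz": 0.002, "fingers": 1.0}
{"dx": 0.0233, "dy": 0.0041, "dz": 0.0004, "wx": -0.008, "wy": -0.0, "wz": 0.002, "fingers": 1.0}
-> [564.1  30.4 139.9]
```

Emit:
servo_tool --rows '[{"dx": 0.0233, "dy": 0.004, "dz": 0.0004, "wx": -0.01, "wy": 0, "wz": 0, "fingers": 1}, {"dx": 0.0233, "dy": 0.004, "dz": 0.0004, "wx": -0.01, "wy": 0, "wz": 0, "fingers": 1}, {"dx": 0.0233, "dy": 0.004, "dz": 0.0004, "wx": 0, "wy": 0, "wz": 0, "fingers": 1}, {"dx": 0, "dy": 0, "dz": 0, "wx": 0, "wy": 0, "wz": 0, "fingers": 1}, {"dx": 0, "dy": 0, "dz": 0, "wx": 0, "wy": 0, "wz": 0, "fingers": 1}]'

```text
clock: 50.6
eef_pos: [564.4, 31.6, 140.5]
tool_rot: [-0.131, 1.57, -0.002]
force: [0.8, -0.2, -1.5]
width: 18.1
```

```bash
python3 - <<'E'
from h import *
a=YAW-np.pi/2
avg(3);status()
go([(rail(-26,0.2,139.6),a,25)],f=1)
E
```

```text
avg tcp [564.56  31.7  140.73] u -46.76 v -0.66 std [0.03 0.05 0.02] F [-0.6 -0.2 -1.3] t 50.75 w 18.6
t50.75 tcp [564.5  31.7 140.7] jaw a 0.128 tilt [-1.    -0.     0.002] F [-1.   0.2 -1.6] w 18.6 q7 -0.29
  rail u -46.7 v -0.6
{"dx": 0.0015, "dy": 0.0276, "dz": -0.0011, "wx": 0.016, "wy": 0.015, "wz": 0.002, "fingers": 1.0}
-> [561.1  52.2 139.6]
```

Emit:
servo_tool --rows '[{"dx": 0.0014, "dy": 0.014, "dz": -0.001, "wx": 0, "wy": 0, "wz": 0, "fingers": 1}, {"dx": 0, "dy": 0.014, "dz": 0, "wx": 0, "wy": 0, "wz": 0, "fingers": 1}, {"dx": 0, "dy": 0.008, "dz": 0, "wx": 0, "wy": 0, "wz": 0, "fingers": 1}, {"dx": 0, "dy": 0.008, "dz": 0, "wx": 0, "wy": 0, "wz": 0, "fingers": 1}]'

```text
clock: 51.25
eef_pos: [558.8, 65.4, 138.9]
tool_rot: [-0.159, 1.571, -0.029]
force: [0.1, 1.0, -2.0]
width: 18.3
```

Emit:
servo_tool --rows '[{"dx": 0, "dy": 0.008, "dz": 0, "wx": 0, "wy": 0, "wz": 0, "fingers": 1}, {"dx": 0, "dy": 0.008, "dz": 0, "wx": 0, "wy": 0, "wz": 0, "fingers": 1}]'

```text
clock: 51.5
eef_pos: [557.3, 76.9, 138.9]
tool_rot: [-1.253, 1.571, -1.124]
force: [-0.5, 0.1, -1.1]
width: 18.6
```

```bash
python3 - <<'E'
from h import *
avg(3)
crop('scene','s40.png',270,120,90,90,6)
E
```

```text
avg tcp [557.27  77.56 138.92] u -0.34 v 0.78 std [0.03 0.48 0.02] F [-0.1 -0.  -1. ] t 51.65 w 18.5
```

Emit:
servo_tool --rows '[{"dx": 0, "dy": 0.015, "dz": 0.0008, "wx": 0, "wy": 0, "wz": 0, "fingers": 1}, {"dx": 0, "dy": 0.025, "dz": 0, "wx": 0, "wy": 0, "wz": 0, "fingers": 1}, {"dx": 0, "dy": 0.03, "dz": 0, "wx": 0, "wy": 0, "wz": 0, "fingers": 1}, {"dx": 0, "dy": 0.03, "dz": 0, "wx": 0, "wy": 0, "wz": 0, "fingers": 1}]'

```text
clock: 52.2
eef_pos: [547.8, 153.5, 139.0]
tool_rot: [1.391, 1.57, 1.521]
force: [-0.6, -0.2, -1.6]
width: 18.6
```

Emit:
servo_tool --rows '[{"dx": 0.0005, "dy": 0.02, "dz": 0, "wx": 0, "wy": 0, "wz": 0, "fingers": 1}, {"dx": 0.0005, "dy": 0, "dz": 0, "wx": 0, "wy": 0, "wz": 0, "fingers": 1}, {"dx": 0, "dy": 0, "dz": 0, "wx": 0, "wy": 0, "wz": 0, "fingers": 1}]'

```text
clock: 52.58
eef_pos: [546.4, 164.9, 138.0]
tool_rot: [-1.924, 1.57, -1.796]
force: [-0.1, -0.4, -0.8]
width: 18.7
```

```bash
python3 - <<'E'
from h import *
avg(3)
crop('top','t41.png',150,140,120,90,6)
E
```

```text
avg tcp [546.55 164.59 138.  ] u 87.34 v 0.41 std [0.04 0.05 0.04] F [-0.  -0.3 -1. ] t 52.725 w 18.8
```

Emit:
servo_tool --rows '[{"dx": 0, "dy": 0.01, "dz": 0, "wx": 0, "wy": 0, "wz": 0, "fingers": 1}, {"dx": 0, "dy": 0.01, "dz": 0, "wx": 0, "wy": 0, "wz": 0, "fingers": 1}, {"dx": 0, "dy": 0, "dz": 0, "wx": 0, "wy": 0, "wz": 0, "fingers": 1}]'

```text
clock: 53.15
eef_pos: [544.2, 182.2, 138.2]
tool_rot: [1.321, 1.57, 1.452]
force: [0.6, 1.0, -1.5]
width: 18.6
```

Emit:
servo_tool --rows '[{"dx": 0, "dy": 0.004, "dz": 0, "wx": 0, "wy": 0, "wz": 0, "fingers": 1}, {"dx": 0, "dy": 0, "dz": 0, "wx": 0, "wy": 0, "wz": 0, "fingers": 1}]'

```text
clock: 53.4
eef_pos: [544.0, 183.9, 138.1]
tool_rot: [0.993, 1.571, 1.122]
force: [0.0, 0.0, -1.7]
width: 18.6
```

Emit:
servo_tool --rows '[{"dx": 0, "dy": 0.004, "dz": 0, "wx": 0, "wy": 0, "wz": 0, "fingers": 1}, {"dx": 0, "dy": 0, "dz": 0, "wx": 0, "wy": 0, "wz": 0, "fingers": 1}]'

```text
clock: 53.65
eef_pos: [543.7, 186.4, 138.1]
tool_rot: [-1.779, 1.57, -1.65]
force: [0.4, -1.0, -0.4]
width: 18.3
```

Emit:
servo_tool --rows '[{"dx": 0, "dy": 0.003, "dz": 0, "wx": 0, "wy": 0, "wz": 0, "fingers": 1}, {"dx": 0, "dy": 0, "dz": 0, "wx": 0, "wy": 0, "wz": 0, "fingers": 1}]'

```text
clock: 53.9
eef_pos: [543.6, 187.2, 138.1]
tool_rot: [-1.731, 1.568, -1.603]
force: [0.1, -5.8, 1.1]
width: 18.8
```

Emit:
servo_tool --rows '[{"dx": 0, "dy": 0.003, "dz": 0, "wx": 0, "wy": 0, "wz": 0, "fingers": 1}, {"dx": 0, "dy": 0, "dz": 0, "wx": 0, "wy": 0, "wz": 0, "fingers": 1}]'

```text
clock: 54.15
eef_pos: [543.5, 187.8, 138.2]
tool_rot: [-1.706, 1.566, -1.578]
force: [0.5, -7.8, 2.7]
width: 18.4
```

Emit:
servo_tool --rows '[{"dx": 0, "dy": 0.003, "dz": 0, "wx": 0, "wy": 0, "wz": 0, "fingers": 1}, {"dx": 0, "dy": 0, "dz": 0, "wx": 0, "wy": 0, "wz": 0, "fingers": 1}]'

```text
clock: 54.4
eef_pos: [543.1, 190.2, 138.1]
tool_rot: [-1.773, 1.566, -1.646]
force: [0.6, -7.4, 1.9]
width: 18.3
```

Emit:
servo_tool --rows '[{"dx": 0, "dy": 0.002, "dz": 0, "wx": 0, "wy": 0, "wz": 0, "fingers": 1}, {"dx": 0, "dy": 0, "dz": 0, "wx": 0, "wy": 0, "wz": 0, "fingers": 1}]'

```text
clock: 54.65
eef_pos: [542.9, 191.3, 138.0]
tool_rot: [-1.779, 1.566, -1.652]
force: [1.4, -7.3, 1.6]
width: 18.6
```

```bash
python3 - <<'E'
from h import *
avg(3)
crop('scene','s42.png',290,110,65,85,7)
E
```

```text
avg tcp [542.96 191.25 138.  ] u 114.24 v 0.61 std [0.02 0.01 0.01] F [ 1.2 -8.4  1.6] t 54.8 w 18.5
```

Emit:
servo_tool --rows '[{"dx": 0, "dy": -0.006, "dz": 0, "wx": 0, "wy": 0, "wz": 0, "fingers": 1}, {"dx": 0, "dy": 0, "dz": 0, "wx": 0, "wy": 0, "wz": 0, "fingers": 0.5}, {"dx": 0, "dy": 0, "dz": 0, "wx": 0, "wy": 0, "wz": 0, "fingers": 0.5}, {"dx": 0, "dy": 0, "dz": 0, "wx": 0, "wy": 0, "wz": 0, "fingers": 0.5}, {"dx": -0.05, "dy": 0, "dz": 0, "wx": 0, "wy": 0, "wz": 0, "fingers": 0.5}]'

```text
clock: 55.48
eef_pos: [541.1, 190.0, 173.7]
tool_rot: [-2.993, 1.565, -2.863]
force: [0.6, -0.3, 0.5]
width: 42.6
```

Emit:
servo_tool --rows '[{"dx": -0.05, "dy": 0, "dz": 0, "wx": 0, "wy": 0, "wz": 0, "fingers": 0.5}, {"dx": 0, "dy": -0.07, "dz": 0, "wx": 0, "wy": 0, "wz": 0, "fingers": 0.4}, {"dx": 0, "dy": -0.075, "dz": 0, "wx": 0, "wy": 0, "wz": 0, "fingers": 0.4}, {"dx": 0, "dy": -0.075, "dz": 0, "wx": 0, "wy": 0, "wz": 0, "fingers": 0.4}, {"dx": 0, "dy": -0.05, "dz": 0, "wx": 0, "wy": 0, "wz": 0, "fingers": 0.4}]'

```text
clock: 56.1
eef_pos: [569.5, -13.3, 213.2]
tool_rot: [-1.18, 1.57, -1.053]
force: [-0.3, 0.5, 0.4]
width: 51.1
```

```bash
python3 - <<'E'
from h import *
avg(3)
crop('top','t43.png',140,150,100,80,7)
crop('scene','s43b.png',150,255,160,140,5)
E
```

```text
avg tcp [569.71 -16.34 212.88] u -95.06 v 0.30 std [0.23 2.8  0.06] F [ 0.8 -1.6 -0.6] t 56.25 w 50.9
```

```bash
cat >> h.py <<'E'
def T(x,y,z,x0,y0,s): return uv(onz('top',(x0+(x+.5)/s-.5,y0+(y+.5)/s-.5),z))
E
python3 - <<'E'
from h import *
for x,y in((74,315),(219,300),(365,287)): print('post',T(x,y,196,140,150,7))
for x,y in((175,320),(313,308),(452,296)): print('disc c',T(x,y,142,140,150,7)[0]+18)
a=YAW-np.pi/2
avg(2)
go([((418.5,-355,195),a,60)])
E
```

```text
post [203.2   0.8 196. ]
post [157.9   0.6 196. ]
post [112.3   1.  196. ]
disc c 203.5
disc c 157.9
disc c 112.0
avg tcp [569.2   -8.35 213.28] u -87.08 v -0.20 std [0.01 0.09 0.01] F [ 0.4  0.1 -0.2] t 56.45 w 51.3
{"dx": 0.0034, "dy": -0.0617, "dz": -0.0371, "wx": 0.007, "wy": 0.001, "wz": -0.002, "fingers": 0.4}
{"dx": 0.0034, "dy": -0.0617, "dz": -0.0371, "wx": 0.007, "wy": 0.001, "wz": -0.001, "fingers": 0.4}
{"dx": 0.0034, "dy": -0.0618, "dz": -0.0371, "wx": 0.007, "wy": 0.0, "wz": -0.002, "fingers": 0.4}
{"dx": 0.0034, "dy": -0.0618, "dz": -0.037, "wx": 0.007, "wy": 0.001, "wz": -0.001, "fingers": 0.4}
{"dx": 0.0035, "dy": -0.0618, "dz": -0.0369, "wx": 0.007, "wy": 0.0, "wz": -0.002, "fingers": 0.4}
{"dx": 0.0035, "dy": -0.0618, "dz": -0.0369, "wx": 0.007, "wy": 0.001, "wz": -0.001, "fingers": 0.4}
{"dx": 0.0034, "dy": -0.0619, "dz": -0.0369, "wx": 0.007, "wy": 0.0, "wz": -0.002, "fingers": 0.4}
-> [ 418.5 -355.   195. ]
```

Emit:
servo_tool --rows '[{"dx": 0.0034, "dy": -0.0617, "dz": -0.037, "wx": 0, "wy": 0, "wz": 0, "fingers": 0.4}, {"dx": 0.0034, "dy": -0.0617, "dz": -0.037, "wx": 0, "wy": 0, "wz": 0, "fingers": 0.4}, {"dx": 0.0034, "dy": -0.0617, "dz": -0.037, "wx": 0, "wy": 0, "wz": 0, "fingers": 0.4}, {"dx": 0.0034, "dy": -0.0617, "dz": -0.037, "wx": 0, "wy": 0, "wz": 0, "fingers": 0.4}, {"dx": 0.0034, "dy": -0.0617, "dz": -0.037, "wx": 0, "wy": 0, "wz": 0, "fingers": 0.4}]'

```text
clock: 57.08
eef_pos: [461.6, -257.7, 200.6]
tool_rot: [-0.002, 1.57, 0.13]
force: [0.6, -0.3, -0.5]
width: 51.2
```

Emit:
servo_tool --rows '[{"dx": 0.0034, "dy": -0.0617, "dz": -0.037, "wx": 0, "wy": 0, "wz": 0, "fingers": 0.4}, {"dx": 0.0034, "dy": -0.06, "dz": -0.037, "wx": 0, "wy": 0, "wz": 0, "fingers": 0.4}, {"dx": 0, "dy": 0, "dz": 0, "wx": 0, "wy": 0, "wz": 0, "fingers": 0.4}, {"dx": 0, "dy": 0, "dz": 0, "wx": 0, "wy": 0, "wz": 0, "fingers": 0.4}]'

```text
clock: 57.58
eef_pos: [419.2, -353.8, 195.3]
tool_rot: [0.7, 1.569, 0.831]
force: [0.2, 0.5, -0.4]
width: 51.0
```

```bash
python3 - <<'E'
from h import *
a=YAW-np.pi/2
avg(2);status()
crop('scene','s44.png',130,235,130,140,5)
go([((418,-353.5,190),a,60),((418,-353.5,125),a,40)])
E
```

```text
avg tcp [ 419.57 -353.25  195.47] u -410.30 v 191.82 std [0.02 0.03 0.03] F [-0.4  1.2 -0.2] t 57.675 w 51.0
t57.67 tcp [ 419.6 -353.2  195.5] jaw a 0.133 tilt [-1.     0.001  0.001] F [ 0.1  1.2 -0.1] w 51.0 q7 0.52
  rail u -410.3 v 191.8
{"dx": 0.0073, "dy": 0.0001, "dz": -0.002, "wx": 0.058, "wy": 0.008, "wz": -0.004, "fingers": 0.4}
-> [ 418.  -353.5  190. ]
{"dx": 0.0434, "dy": 0.0, "dz": -0.0, "wx": -0.0, "wy": -0.0, "wz": -0.0, "fingers": 0.4}
{"dx": 0.0433, "dy": 0.0, "dz": -0.0, "wx": -0.0, "wy": -0.0, "wz": -0.0, "fingers": 0.4}
-> [ 418.  -353.5  125. ]
```

Emit:
servo_tool --rows '[{"dx": 0.02, "dy": 0, "dz": -0.0015, "wx": 0.05, "wy": 0, "wz": 0, "fingers": 0.4}, {"dx": 0.04, "dy": 0, "dz": 0, "wx": 0, "wy": 0, "wz": 0, "fingers": 0.4}, {"dx": 0.034, "dy": 0, "dz": 0, "wx": 0, "wy": 0, "wz": 0, "fingers": 0.4}, {"dx": 0, "dy": 0, "dz": 0, "wx": 0, "wy": 0, "wz": 0, "fingers": 0.4}, {"dx": 0, "dy": 0, "dz": 0, "wx": 0, "wy": 0, "wz": 0, "fingers": 0.4}]'

```text
clock: 58.35
eef_pos: [417.6, -355.3, 125.1]
tool_rot: [-0.356, 1.57, -0.232]
force: [0.3, -1.0, 0.1]
width: 50.7
```

```bash
python3 - <<'E'
from h import *
a=YAW-np.pi/2
avg(2);status()
crop('scene','s45.png',130,235,130,140,5)
go([((418,-353.5,82.5),a,40)])
E
```

```text
avg tcp [ 417.8  -355.71  125.62] u -412.52 v 193.88 std [0.02 0.08 0.1 ] F [ 0.3  0.  -0.1] t 58.45 w 51.5
t58.45 tcp [ 417.8 -355.8  125.7] jaw a 0.124 tilt [-1.    -0.001  0.001] F [ 0.8  0.4 -0.6] w 51.5 q7 0.47
  rail u -412.6 v 193.9
{"dx": 0.0288, "dy": 0.0016, "dz": 0.0004, "wx": -0.013, "wy": 0.007, "wz": 0.007, "fingers": 0.4}
{"dx": 0.0288, "dy": 0.0015, "dz": 0.0003, "wx": -0.014, "wy": 0.006, "wz": 0.006, "fingers": 0.4}
-> [ 418.  -353.5   82.5]
```

Emit:
servo_tool --rows '[{"dx": 0.0288, "dy": 0.0015, "dz": 0.003, "wx": -0.013, "wy": 0, "wz": 0, "fingers": 0.4}, {"dx": 0.028, "dy": 0.001, "dz": 0.001, "wx": 0, "wy": 0, "wz": 0, "fingers": 0.4}, {"dx": 0, "dy": 0, "dz": 0, "wx": 0, "wy": 0, "wz": 0, "fingers": 0.4}, {"dx": 0, "dy": 0, "dz": 0, "wx": 0, "wy": 0, "wz": 0, "fingers": 1}, {"dx": 0, "dy": 0, "dz": 0, "wx": 0, "wy": 0, "wz": 0, "fingers": 1}]'

```text
clock: 59.12
eef_pos: [420.2, -353.8, 83.2]
tool_rot: [-0.927, 1.569, -0.802]
force: [0.2, -1.5, -2.2]
width: 18.6
```

Emit:
servo_tool --rows '[{"dx": 0, "dy": 0, "dz": 0, "wx": 0, "wy": 0, "wz": 0, "fingers": 1}, {"dx": 0, "dy": 0, "dz": 0, "wx": 0, "wy": 0, "wz": 0, "fingers": 1}]'

```text
clock: 59.38
eef_pos: [420.2, -353.8, 83.1]
tool_rot: [-0.975, 1.569, -0.85]
force: [-1.1, -1.2, 6.2]
width: 18.4
```

```bash
python3 - <<'E'
from h import *
a=YAW-np.pi/2
avg(4);status()
p,_,_=pose()
crop('scene','s46.png',130,235,130,140,5)
go([(p+[0,0,110],a,58),(rail(-50,0,p[2]+110),a,56)],f=1)
E
```

```text
avg tcp [ 420.2  -353.84   83.1 ] u -410.96 v 191.27 std [0.01 0.01 0.01] F [-0.9  0.3  6.1] t 59.575 w 18.0
t59.58 tcp [ 420.2 -353.8   83.1] jaw a 0.125 tilt [-1.    -0.001  0.001] F [-1.3 -0.3  5.9] w 18.0 q7 0.43
  rail u -411.0 v 191.3
{"dx": -0.0733, "dy": -0.0001, "dz": 0.0001, "wx": -0.009, "wy": 0.005, "wz": 0.007, "fingers": 1.0}
{"dx": -0.0734, "dy": -0.0, "dz": 0.0, "wx": -0.008, "wy": 0.004, "wz": 0.006, "fingers": 1.0}
-> [ 420.2 -353.8  193.1]
{"dx": 0.0, "dy": 0.0602, "dz": 0.0319, "wx": -0.0, "wy": 0.0, "wz": 0.0, "fingers": 1.0}
{"dx": 0.0, "dy": 0.0602, "dz": 0.0319, "wx": -0.0, "wy": 0.0, "wz": 0.0, "fingers": 1.0}
{"dx": 0.0, "dy": 0.0601, "dz": 0.0319, "wx": -0.0, "wy": 0.0, "wz": 0.0, "fingers": 1.0}
{"dx": 0.0, "dy": 0.0602, "dz": 0.0319, "wx": -0.0, "wy": 0.0, "wz": 0.0, "fingers": 1.0}
{"dx": 0.0, "dy": 0.0601, "dz": 0.0319, "wx": -0.0, "wy": 0.0, "wz": 0.0, "fingers": 1.0}
{"dx": 0.0, "dy": 0.0602, "dz": 0.0318, "wx": -0.0, "wy": 0.0, "wz": 0.0, "fingers": 1.0}
{"dx": 0.0, "dy": 0.0601, "dz": 0.0319, "wx": -0.0, "wy": 0.0, "wz": 0.0, "fingers": 1.0}
{"dx": 0.0, "dy": 0.0602, "dz": 0.0318, "wx": -0.0, "wy": 0.0, "wz": 0.0, "fingers": 1.0}
-> [564.3  28.4 193.1]
```

Emit:
servo_tool --rows '[{"dx": -0.03, "dy": 0, "dz": 0, "wx": 0, "wy": 0, "wz": 0, "fingers": 1}, {"dx": -0.06, "dy": 0, "dz": 0, "wx": 0, "wy": 0, "wz": 0, "fingers": 1}, {"dx": -0.057, "dy": 0, "dz": 0.015, "wx": 0, "wy": 0, "wz": 0, "fingers": 1}, {"dx": 0, "dy": 0.03, "dz": 0.03, "wx": 0, "wy": 0, "wz": 0, "fingers": 1}, {"dx": 0, "dy": 0.055, "dz": 0.04, "wx": 0, "wy": 0, "wz": 0, "fingers": 1}]'

```text
clock: 60.25
eef_pos: [475.0, -283.5, 192.8]
tool_rot: [-1.253, 1.569, -1.133]
force: [0.6, 0.6, -1.8]
width: 18.2
```

Emit:
servo_tool --rows '[{"dx": 0, "dy": 0.06, "dz": 0.032, "wx": 0, "wy": 0, "wz": 0, "fingers": 1}, {"dx": 0, "dy": 0.06, "dz": 0.032, "wx": 0, "wy": 0, "wz": 0, "fingers": 1}, {"dx": 0, "dy": 0.06, "dz": 0.032, "wx": 0, "wy": 0, "wz": 0, "fingers": 1}, {"dx": 0, "dy": 0.06, "dz": 0.03, "wx": 0, "wy": 0, "wz": 0, "fingers": 1}, {"dx": 0, "dy": 0.06, "dz": 0.025, "wx": 0, "wy": 0, "wz": 0, "fingers": 1}]'

```text
clock: 60.88
eef_pos: [559.7, -43.0, 192.2]
tool_rot: [1.368, 1.571, 1.494]
force: [1.0, 0.2, -1.0]
width: 18.4
```

Emit:
servo_tool --rows '[{"dx": 0, "dy": 0.05, "dz": 0.015, "wx": 0, "wy": 0, "wz": 0, "fingers": 1}, {"dx": 0, "dy": 0.03, "dz": 0, "wx": 0, "wy": 0, "wz": 0, "fingers": 1}, {"dx": 0, "dy": 0, "dz": 0, "wx": 0, "wy": 0, "wz": 0, "fingers": 1}, {"dx": 0, "dy": 0, "dz": 0, "wx": 0, "wy": 0, "wz": 0, "fingers": 1}]'

```text
clock: 61.38
eef_pos: [562.9, 14.8, 192.2]
tool_rot: [-2.066, 1.57, -1.942]
force: [-0.4, -0.5, -1.5]
width: 18.4
```

```bash
python3 - <<'E'
from h import *
a=YAW-np.pi/2
avg(3);status()
go([(rail(-48,0,193),a,55),(rail(-48,0,139.7),a,27)],f=1)
E
```

```text
avg tcp [562.97  14.45 192.27] u -63.67 v 3.10 std [0.04 0.06 0.03] F [ 0.3 -0.6 -1.2] t 61.525 w 18.4
t61.52 tcp [563.   14.5 192.3] jaw a 0.123 tilt [-1.    -0.001 -0.   ] F [ 0.7 -0.  -1.3] w 18.4 q7 -0.21
  rail u -63.6 v 3.0
{"dx": -0.0009, "dy": 0.0208, "dz": 0.004, "wx": -0.037, "wy": -0.002, "wz": 0.007, "fingers": 1.0}
-> [564.1  30.4 193. ]
{"dx": 0.0355, "dy": 0.0, "dz": -0.0, "wx": 0.0, "wy": -0.0, "wz": 0.0, "fingers": 1.0}
{"dx": 0.0355, "dy": 0.0, "dz": -0.0, "wx": 0.0, "wy": -0.0, "wz": 0.0, "fingers": 1.0}
-> [564.1  30.4 139.7]
```

Emit:
servo_tool --rows '[{"dx": 0, "dy": 0.02, "dz": 0.0035, "wx": -0.03, "wy": 0, "wz": 0, "fingers": 1}, {"dx": 0.034, "dy": 0, "dz": 0, "wx": 0, "wy": 0, "wz": 0, "fingers": 1}, {"dx": 0.0355, "dy": 0, "dz": 0, "wx": 0, "wy": 0, "wz": 0, "fingers": 1}, {"dx": 0, "dy": 0, "dz": 0, "wx": 0, "wy": 0, "wz": 0, "fingers": 1}, {"dx": 0, "dy": 0, "dz": 0, "wx": 0, "wy": 0, "wz": 0, "fingers": 1}]'

```text
clock: 62.15
eef_pos: [564.4, 32.2, 141.1]
tool_rot: [0.317, 1.569, 0.446]
force: [-0.0, -0.5, -1.0]
width: 18.7
```

```bash
python3 - <<'E'
from h import *
a=YAW-np.pi/2
avg(3);status()
go([(rail(-26,0.2,139.3),a,25)],f=1)
E
```

```text
avg tcp [564.68  31.91 141.48] u -46.57 v -0.81 std [0.04 0.13 0.02] F [ 0.4 -0.4 -1.5] t 62.3 w 18.9
t62.30 tcp [564.6  31.8 141.5] jaw a 0.128 tilt [-1.    -0.     0.002] F [ 0.2  0.2 -1.7] w 18.9 q7 -0.27
  rail u -46.7 v -0.7
{"dx": 0.0029, "dy": 0.0276, "dz": -0.0012, "wx": 0.015, "wy": 0.022, "wz": 0.0, "fingers": 1.0}
-> [561.1  52.2 139.3]
```

Emit:
servo_tool --rows '[{"dx": 0.0024, "dy": 0.014, "dz": -0.0007, "wx": 0, "wy": 0, "wz": 0, "fingers": 1}, {"dx": 0, "dy": 0.014, "dz": 0, "wx": 0, "wy": 0, "wz": 0, "fingers": 1}, {"dx": 0, "dy": 0, "dz": 0, "wx": 0, "wy": 0, "wz": 0, "fingers": 1}]'

```text
clock: 62.68
eef_pos: [560.4, 54.3, 138.8]
tool_rot: [1.072, 1.57, 1.203]
force: [-0.6, -0.4, -2.2]
width: 19.0
```

```bash
python3 - <<'E'
from h import *
avg(3)
E
```

```text
avg tcp [560.5   52.57 138.56] u -25.55 v 0.74 std [0.04 0.47 0.04] F [-0.1 -0.3 -1.1] t 62.825 w 19.0
```

Emit:
servo_tool --rows '[{"dx": -0.0003, "dy": 0.008, "dz": 0.0006, "wx": 0, "wy": 0, "wz": 0, "fingers": 1}, {"dx": 0, "dy": 0.008, "dz": 0, "wx": 0, "wy": 0, "wz": 0, "fingers": 1}, {"dx": 0, "dy": 0.008, "dz": 0, "wx": 0, "wy": 0, "wz": 0, "fingers": 1}]'

```text
clock: 63.2
eef_pos: [558.6, 70.7, 138.7]
tool_rot: [1.498, 1.571, 1.627]
force: [-0.4, -0.7, -1.8]
width: 18.6
```

Emit:
servo_tool --rows '[{"dx": 0, "dy": 0.015, "dz": 0, "wx": 0, "wy": 0, "wz": 0, "fingers": 1}, {"dx": 0, "dy": 0.02, "dz": 0, "wx": 0, "wy": 0, "wz": 0, "fingers": 1}, {"dx": 0, "dy": 0.02, "dz": 0, "wx": 0, "wy": 0, "wz": 0, "fingers": 1}, {"dx": 0.0005, "dy": 0.01, "dz": 0, "wx": 0, "wy": 0, "wz": 0, "fingers": 1}, {"dx": 0, "dy": 0, "dz": 0, "wx": 0, "wy": 0, "wz": 0, "fingers": 1}]'

```text
clock: 63.82
eef_pos: [552.2, 119.4, 138.3]
tool_rot: [1.814, 1.571, 1.944]
force: [0.6, -0.4, -1.5]
width: 18.4
```

```bash
python3 - <<'E'
from h import *
avg(3)
crop('scene','s47.png',270,120,90,90,6)
E
```

```text
avg tcp [552.43 118.02 138.27] u 40.40 v 0.47 std [0.08 0.32 0.01] F [ 0.  -0.1 -1.8] t 63.975 w 18.7
```

Emit:
servo_tool --rows '[{"dx": 0.0007, "dy": 0.012, "dz": 0, "wx": 0, "wy": 0, "wz": 0, "fingers": 1}, {"dx": 0, "dy": 0.01, "dz": 0, "wx": 0, "wy": 0, "wz": 0, "fingers": 1}, {"dx": 0, "dy": 0, "dz": 0, "wx": 0, "wy": 0, "wz": 0, "fingers": 1}]'

```text
clock: 64.4
eef_pos: [550.1, 136.2, 137.9]
tool_rot: [1.336, 1.57, 1.466]
force: [0.1, 0.0, -2.7]
width: 18.5
```

Emit:
servo_tool --rows '[{"dx": 0, "dy": 0.004, "dz": 0, "wx": 0, "wy": 0, "wz": 0, "fingers": 1}, {"dx": 0, "dy": 0, "dz": 0, "wx": 0, "wy": 0, "wz": 0, "fingers": 1}]'

```text
clock: 64.65
eef_pos: [549.9, 138.0, 137.8]
tool_rot: [1.164, 1.571, 1.292]
force: [-0.6, -1.2, -1.3]
width: 18.7
```

Emit:
servo_tool --rows '[{"dx": 0, "dy": 0.003, "dz": 0, "wx": 0, "wy": 0, "wz": 0, "fingers": 1}, {"dx": 0, "dy": 0, "dz": 0, "wx": 0, "wy": 0, "wz": 0, "fingers": 1}]'

```text
clock: 64.9
eef_pos: [549.6, 140.2, 137.8]
tool_rot: [1.243, 1.571, 1.372]
force: [0.5, 0.1, -1.5]
width: 18.5
```

Emit:
servo_tool --rows '[{"dx": 0, "dy": 0.003, "dz": 0, "wx": 0, "wy": 0, "wz": 0, "fingers": 1}, {"dx": 0, "dy": 0, "dz": 0, "wx": 0, "wy": 0, "wz": 0, "fingers": 1}]'

```text
clock: 65.15
eef_pos: [549.3, 142.3, 137.8]
tool_rot: [-1.441, 1.571, -1.313]
force: [1.2, -0.4, -2.6]
width: 18.8
```

Emit:
servo_tool --rows '[{"dx": 0, "dy": 0.003, "dz": 0, "wx": 0, "wy": 0, "wz": 0, "fingers": 1}, {"dx": 0, "dy": 0, "dz": 0, "wx": 0, "wy": 0, "wz": 0, "fingers": 1}]'

```text
clock: 65.4
eef_pos: [549.3, 143.1, 137.9]
tool_rot: [-1.662, 1.569, -1.534]
force: [-0.1, -4.3, -0.1]
width: 18.4
```

Emit:
servo_tool --rows '[{"dx": 0, "dy": 0.003, "dz": 0, "wx": 0, "wy": 0, "wz": 0, "fingers": 1}, {"dx": 0, "dy": 0, "dz": 0, "wx": 0, "wy": 0, "wz": 0, "fingers": 1}]'

```text
clock: 65.65
eef_pos: [549.2, 143.8, 137.9]
tool_rot: [-1.684, 1.567, -1.557]
force: [0.7, -7.8, 2.2]
width: 18.5
```

Emit:
servo_tool --rows '[{"dx": 0, "dy": 0.003, "dz": 0, "wx": 0, "wy": 0, "wz": 0, "fingers": 1}, {"dx": 0, "dy": 0, "dz": 0, "wx": 0, "wy": 0, "wz": 0, "fingers": 1}]'

```text
clock: 65.9
eef_pos: [548.8, 145.5, 137.8]
tool_rot: [-1.733, 1.566, -1.606]
force: [0.6, -8.2, 1.4]
width: 18.5
```

Emit:
servo_tool --rows '[{"dx": 0, "dy": 0.003, "dz": 0, "wx": 0, "wy": 0, "wz": 0, "fingers": 1}, {"dx": 0, "dy": 0, "dz": 0, "wx": 0, "wy": 0, "wz": 0, "fingers": 1}, {"dx": 0, "dy": -0.006, "dz": 0, "wx": 0, "wy": 0, "wz": 0, "fingers": 1}, {"dx": 0, "dy": 0, "dz": 0, "wx": 0, "wy": 0, "wz": 0, "fingers": 0.5}, {"dx": 0, "dy": 0, "dz": 0, "wx": 0, "wy": 0, "wz": 0, "fingers": 0.5}]'

```text
clock: 66.53
eef_pos: [548.8, 148.3, 138.1]
tool_rot: [1.129, 1.569, 1.259]
force: [0.1, -0.3, -0.9]
width: 42.3
```

Emit:
servo_tool --rows '[{"dx": 0, "dy": 0, "dz": 0, "wx": 0, "wy": 0, "wz": 0, "fingers": 0.5}, {"dx": -0.05, "dy": 0, "dz": 0, "wx": 0, "wy": 0, "wz": 0, "fingers": 0.5}, {"dx": -0.05, "dy": 0, "dz": 0, "wx": 0, "wy": 0, "wz": 0, "fingers": 0.5}, {"dx": 0, "dy": -0.07, "dz": 0, "wx": 0, "wy": 0, "wz": 0, "fingers": 0.5}, {"dx": 0, "dy": -0.075, "dz": 0, "wx": 0, "wy": 0, "wz": 0, "fingers": 0.5}]'

```text
clock: 67.15
eef_pos: [563.3, 39.2, 213.7]
tool_rot: [0.232, 1.569, 0.364]
force: [0.1, -0.5, 0.7]
width: 42.6
```

Emit:
servo_tool --rows '[{"dx": 0, "dy": -0.075, "dz": 0, "wx": 0, "wy": 0, "wz": 0, "fingers": 0.5}, {"dx": 0, "dy": -0.06, "dz": 0, "wx": 0, "wy": 0, "wz": 0, "fingers": 0.5}, {"dx": 0, "dy": 0, "dz": 0, "wx": 0, "wy": 0, "wz": 0, "fingers": 0.5}]'

```text
clock: 67.53
eef_pos: [575.7, -66.7, 212.5]
tool_rot: [-1.756, 1.569, -1.635]
force: [0.2, 0.6, -0.8]
width: 43.2
```

```bash
python3 - <<'E'
from h import *
avg(2);status()
crop('top','t48.png',140,150,100,80,7)
crop('scene','s48.png',230,100,150,150,4)
E
```

```text
avg tcp [575.66 -62.06 212.71] u -141.17 v 0.18 std [0.02 1.1  0.06] F [0.1 1.3 0.2] t 67.625 w 42.4
t67.62 tcp [575.6 -61.  212.8] jaw a 0.128 tilt [-1.     0.001  0.   ] F [0.3 2.1 0.3] w 42.4 q7 -0.05
  rail u -140.1 v 0.1
```

```bash
python3 - <<'E'
from h import *
for x,y in((74,315),(219,299),(365,287),(505,272)): print('post',T(x,y,196,140,150,7))
for x,y in((175,320),(313,308),(452,296),(585,285)): print('disc c',T(x,y,142,140,150,7)[0]+18)
im=ctrl.get_image('top')
m=[T(x,y,142,140,150,7) for x,y in((560,0),)]
avg(2)
go([(rail(-167.5,0,200),YAW-np.pi)])
E
```

```text
post [203.2   0.8 196. ]
post [157.9   0.2 196. ]
post [112.3   1.  196. ]
post [ 68.4   0.6 196. ]
disc c 203.5
disc c 157.9
disc c 112.0
disc c 67.9
avg tcp [575.68 -59.69 212.98] u -138.82 v -0.14 std [0.01 0.14 0.02] F [-0.3  0.8  0.4] t 67.875 w 42.7
{"dx": 0.0011, "dy": -0.0024, "dz": -0.0, "wx": 0.94, "wy": -0.0, "wz": -0.0, "fingers": 0.4}
{"dx": 0.0011, "dy": -0.0024, "dz": 0.0002, "wx": 0.94, "wy": -0.0, "wz": -0.0, "fingers": 0.4}
{"dx": 0.0011, "dy": -0.0023, "dz": 0.0004, "wx": 0.94, "wy": -0.0, "wz": -0.0, "fingers": 0.4}
{"dx": 0.0011, "dy": -0.0023, "dz": 0.0007, "wx": 0.94, "wy": -0.0, "wz": -0.0, "fingers": 0.4}
{"dx": 0.0011, "dy": -0.0022, "dz": 0.0009, "wx": 0.94, "wy": -0.0, "wz": -0.0, "fingers": 0.4}
{"dx": 0.0011, "dy": -0.0021, "dz": 0.0011, "wx": 0.94, "wy": -0.0, "wz": -0.0, "fingers": 0.4}
{"dx": 0.0011, "dy": -0.002, "dz": 0.0013, "wx": 0.94, "wy": -0.0, "wz": -0.0, "fingers": 0.4}
{"dx": 0.0011, "dy": -0.0018, "dz": 0.0015, "wx": 0.94, "wy": -0.0, "wz": -0.0, "fingers": 0.4}
{"dx": 0.0011, "dy": -0.0017, "dz": 0.0017, "wx": 0.94, "wy": -0.0, "wz": -0.001, "fingers": 0.4}
{"dx": 0.0011, "dy": -0.0015, "dz": 0.0018, "wx": 0.94, "wy": -0.001, "wz": -0.0, "fingers": 0.4}
{"dx": 0.001, "dy": -0.0013, "dz": 0.002, "wx": 0.94, "wy": -0.0, "wz": -0.001, "fingers": 0.4}
{"dx": 0.0011, "dy": -0.0011, "dz": 0.0021, "wx": 0.94, "wy": -0.001, "wz": -0.0, "fingers": 0.4}
{"dx": 0.001, "dy": -0.0009, "dz": 0.0022, "wx": 0.94, "wy": -0.0, "wz": -0.001, "fingers": 0.4}
{"dx": 0.0011, "dy": -0.0007, "dz": 0.0023, "wx": 0.94, "wy": -0.001, "wz": -0.0, "fingers": 0.4}
{"dx": 0.001, "dy": -0.0005, "dz": 0.0023, "wx": 0.94, "wy": -0.0, "wz": -0.001, "fingers": 0.4}
{"dx": 0.0011, "dy": -0.0003, "dz": 0.0024, "wx": 0.939, "wy": -0.001, "wz": -0.0, "fingers": 0.4}
-> [579.2 -88.2 200. ]
```

```bash
python3 - <<'E'
from h import *
im=np.mean([ctrl.get_image('top').astype(float).mean(2) for _ in range(12)],0)
np.save('avgtop.npy',im)
print('clock',ctrl.read_state()['clock'])
from scipy.ndimage import map_coordinates
def prof(z,v,u0,u1):
    us=np.arange(u0,u1,0.5); P=np.array([np.mean([map_coordinates(im,[[proj('top',rail(u,v+dv,z))[1]],[proj('top',rail(u,v+dv,z))[0]]],order=3)[0] for dv in(-3,0,3)]) for u in us]); return us,P
us,P=prof(196,0.5,40,225)
print('z196'); print(' '.join('%d:%d'%(u,p) for u,p in zip(us[::4],P[::4])))
us2,P2=prof(142,0.5,20,215)
print('z142'); print(' '.join('%d:%d'%(u,p) for u,p in zip(us2[::4],P2[::4])))
np.savez('prof.npz',us=us,P=P,us2=us2,P2=P2)
E
```

```text
clock 68.475
z196
40:191 42:201 44:189 46:156 48:136 50:137 52:132 54:115 56:89 58:63 60:79 62:122 64:139 66:140 68:138 70:137 72:136 74:134 76:131 78:142 80:164 82:186 84:191 86:177 88:156 90:140 92:137 94:137 96:125 98:95 100:67 102:57 104:93 106:135 108:142 110:140 112:138 114:137 116:135 118:134 120:134 122:149 124:180 126:194 128:176 130:157 132:146 134:138 136:136 138:130 140:106 142:76 144:59 146:54 148:63 150:103 152:137 154:140 156:138 158:136 160:135 162:134 164:131 166:132 168:160 170:172 172:157 174:137 176:130 178:133 180:135 182:122 184:90 186:64 188:58 190:57 192:55 194:65 196:104 198:136 200:138 202:135 204:134 206:133 208:131 210:127 212:134 214:184 216:218 218:225 220:222 222:220 224:220Traceback (most recent call last):
  File "<stdin>", line 10, in <module>
  File "<stdin>", line 7, in prof
  File "h.py", line 7, in proj
    f,cx,cy,R,t=cam(n); p=R@np.array(X,float)+t
                ~~~^^^
  File "h.py", line 4, in cam
    c=ctrl.camera_info(n); f=210/np.tan(np.radians(c['fovy'])/2)
ValueError: time passes only in moves, steps and waits
```

```bash
python3 - <<'E'
from h import *
a=YAW-np.pi/2
avg(2)
go([(rail(67.5,0,213),a,58),(rail(67.5,0,138),a,38)],f=0.5)
E
```

```text
avg tcp [575.66 -61.59 212.83] u -140.70 v 0.12 std [0.   0.   0.01] F [ 0.6 -0.1 -0.3] t 68.575 w 42.8
{"dx": -0.0001, "dy": 0.0694, "dz": 0.0001, "wx": 0.003, "wy": 0.0, "wz": -0.0, "fingers": 0.5}
{"dx": -0.0, "dy": 0.0694, "dz": 0.0001, "wx": 0.004, "wy": 0.0, "wz": -0.0, "fingers": 0.5}
{"dx": -0.0001, "dy": 0.0694, "dz": 0.0001, "wx": 0.003, "wy": 0.0, "wz": -0.0, "fingers": 0.5}
{"dx": -0.0, "dy": 0.0694, "dz": 0.0001, "wx": 0.004, "wy": 0.001, "wz": -0.0, "fingers": 0.5}
-> [549.5 145.  213. ]
{"dx": 0.05, "dy": 0.0, "dz": 0.0, "wx": -0.0, "wy": -0.0, "wz": -0.0, "fingers": 0.5}
{"dx": 0.05, "dy": 0.0, "dz": 0.0, "wx": -0.0, "wy": -0.0, "wz": -0.0, "fingers": 0.5}
-> [549.5 145.  138. ]
```

Emit:
servo_tool --rows '[{"dx": 0, "dy": 0.0694, "dz": 0, "wx": 0, "wy": 0, "wz": 0, "fingers": 0.5}, {"dx": 0, "dy": 0.0694, "dz": 0, "wx": 0, "wy": 0, "wz": 0, "fingers": 0.5}, {"dx": 0, "dy": 0.0694, "dz": 0, "wx": 0, "wy": 0, "wz": 0, "fingers": 0.5}, {"dx": 0, "dy": 0.0694, "dz": 0, "wx": 0, "wy": 0, "wz": 0, "fingers": 0.5}, {"dx": 0, "dy": 0, "dz": 0, "wx": 0, "wy": 0, "wz": 0, "fingers": 0.5}]'

```text
clock: 69.2
eef_pos: [547.8, 151.3, 213.3]
tool_rot: [1.353, 1.567, 1.49]
force: [0.4, 0.0, 0.4]
width: 43.1
```

```bash
python3 - <<'E'
from h import *
a=YAW-np.pi/2
avg(3)
go([(rail(67.5,0,138.3),a,38)],f=0.5)
E
```

```text
avg tcp [548.84 145.49 212.81] u 68.10 v 0.56 std [0.3  1.54 0.12] F [-0.1 -0.8 -0.1] t 69.35 w 43.0
{"dx": 0.0496, "dy": 0.0008, "dz": 0.0003, "wx": 0.004, "wy": -0.001, "wz": 0.006, "fingers": 0.5}
{"dx": 0.0496, "dy": 0.0008, "dz": 0.0003, "wx": 0.003, "wy": -0.001, "wz": 0.005, "fingers": 0.5}
-> [549.5 145.  138.3]
```

Descend, grip, pull back about 8 mm, release so the bottle hangs plumb.

Emit:
servo_tool --rows '[{"dx": 0.0496, "dy": 0.0005, "dz": 0.0003, "wx": 0, "wy": 0, "wz": 0, "fingers": 0.5}, {"dx": 0.0496, "dy": 0, "dz": 0.0003, "wx": 0, "wy": 0, "wz": 0, "fingers": 0.5}, {"dx": 0, "dy": 0, "dz": 0, "wx": 0, "wy": 0, "wz": 0, "fingers": 0.5}, {"dx": 0, "dy": 0, "dz": 0, "wx": 0, "wy": 0, "wz": 0, "fingers": 1}, {"dx": 0, "dy": 0, "dz": 0, "wx": 0, "wy": 0, "wz": 0, "fingers": 1}]'

```text
clock: 69.97
eef_pos: [550.6, 145.1, 140.0]
tool_rot: [-0.003, 1.568, 0.125]
force: [0.8, -0.7, 0.5]
width: 18.2
```

Emit:
servo_tool --rows '[{"dx": 0, "dy": 0, "dz": 0, "wx": 0, "wy": 0, "wz": 0, "fingers": 1}, {"dx": 0, "dy": -0.006, "dz": 0, "wx": 0, "wy": 0, "wz": 0, "fingers": 1}, {"dx": 0, "dy": -0.006, "dz": 0, "wx": 0, "wy": 0, "wz": 0, "fingers": 1}, {"dx": 0, "dy": 0, "dz": 0, "wx": 0, "wy": 0, "wz": 0, "fingers": 1}]'

```text
clock: 70.47
eef_pos: [551.6, 138.2, 139.7]
tool_rot: [0.647, 1.567, 0.776]
force: [0.4, 2.6, 6.7]
width: 18.5
```

Emit:
servo_tool --rows '[{"dx": 0, "dy": 0, "dz": 0, "wx": 0, "wy": 0, "wz": 0, "fingers": 0.6}, {"dx": 0, "dy": 0, "dz": 0, "wx": 0, "wy": 0, "wz": 0, "fingers": 0.6}, {"dx": 0, "dy": 0, "dz": 0, "wx": 0, "wy": 0, "wz": 0, "fingers": 0.6}, {"dx": 0, "dy": 0, "dz": 0, "wx": 0, "wy": 0, "wz": 0, "fingers": 0.6}]'

```text
clock: 70.97
eef_pos: [550.4, 136.2, 138.2]
tool_rot: [-2.687, 1.57, -2.559]
force: [0.9, -0.0, -0.6]
width: 34.1
```

Emit:
servo_tool --rows '[{"dx": 0, "dy": 0, "dz": 0, "wx": 0, "wy": 0, "wz": 0, "fingers": 1}, {"dx": 0, "dy": 0, "dz": 0, "wx": 0, "wy": 0, "wz": 0, "fingers": 1}, {"dx": 0, "dy": 0, "dz": 0, "wx": 0, "wy": 0, "wz": 0, "fingers": 1}]'

```text
clock: 71.35
eef_pos: [550.8, 136.4, 138.5]
tool_rot: [-0.138, 1.57, -0.01]
force: [1.6, 0.2, -0.5]
width: 18.3
```

```bash
python3 - <<'E'
from h import *
avg(4)
crop('scene','s49.png',270,120,90,90,6)
E
```

```text
avg tcp [550.73 136.45 138.47] u 58.90 v -0.18 std [0.03 0.02 0.01] F [ 0.9 -0.2  0.1] t 71.55 w 18.6
```

Emit:
servo_tool --rows '[{"dx": 0, "dy": 0.003, "dz": 0, "wx": 0, "wy": 0, "wz": 0, "fingers": 1}, {"dx": 0, "dy": 0.003, "dz": 0, "wx": 0, "wy": 0, "wz": 0, "fingers": 1}, {"dx": 0, "dy": 0, "dz": 0, "wx": 0, "wy": 0, "wz": 0, "fingers": 1}]'

```text
clock: 71.97
eef_pos: [549.7, 141.2, 138.5]
tool_rot: [2.684, 1.57, 2.813]
force: [-0.4, -1.4, 1.7]
width: 18.5
```

Emit:
servo_tool --rows '[{"dx": 0, "dy": 0.002, "dz": 0, "wx": 0, "wy": 0, "wz": 0, "fingers": 1}, {"dx": 0, "dy": 0, "dz": 0, "wx": 0, "wy": 0, "wz": 0, "fingers": 1}]'

```text
clock: 72.22
eef_pos: [549.7, 142.4, 138.4]
tool_rot: [-2.422, 1.571, -2.294]
force: [0.1, -1.5, 1.5]
width: 18.4
```

Emit:
servo_tool --rows '[{"dx": 0, "dy": 0.002, "dz": 0, "wx": 0, "wy": 0, "wz": 0, "fingers": 1}, {"dx": 0, "dy": 0, "dz": 0, "wx": 0, "wy": 0, "wz": 0, "fingers": 1}]'

```text
clock: 72.47
eef_pos: [549.6, 142.9, 138.5]
tool_rot: [-1.793, 1.569, -1.665]
force: [0.2, -4.3, 4.4]
width: 18.4
```

Emit:
servo_tool --rows '[{"dx": 0, "dy": 0.002, "dz": 0, "wx": 0, "wy": 0, "wz": 0, "fingers": 1}, {"dx": 0, "dy": 0, "dz": 0, "wx": 0, "wy": 0, "wz": 0, "fingers": 1}]'

```text
clock: 72.72
eef_pos: [549.6, 143.4, 138.5]
tool_rot: [-1.727, 1.568, -1.6]
force: [-0.2, -6.5, 4.2]
width: 18.5
```

Emit:
servo_tool --rows '[{"dx": 0, "dy": -0.003, "dz": 0, "wx": 0, "wy": 0, "wz": 0, "fingers": 1}, {"dx": 0, "dy": 0, "dz": 0, "wx": 0, "wy": 0, "wz": 0, "fingers": 1}]'

```text
clock: 72.97
eef_pos: [549.7, 142.9, 138.5]
tool_rot: [-1.615, 1.571, -1.487]
force: [0.5, -3.5, 3.4]
width: 18.4
```

Emit:
servo_tool --rows '[{"dx": 0, "dy": 0, "dz": 0, "wx": 0, "wy": 0, "wz": 0, "fingers": 0.5}, {"dx": 0, "dy": 0, "dz": 0, "wx": 0, "wy": 0, "wz": 0, "fingers": 0.5}, {"dx": 0, "dy": 0, "dz": 0, "wx": 0, "wy": 0, "wz": 0, "fingers": 0.5}, {"dx": -0.05, "dy": 0, "dz": 0, "wx": 0, "wy": 0, "wz": 0, "fingers": 0.5}, {"dx": -0.05, "dy": 0, "dz": 0, "wx": 0, "wy": 0, "wz": 0, "fingers": 0.5}]'

```text
clock: 73.6
eef_pos: [549.3, 143.6, 213.9]
tool_rot: [2.657, 1.57, 2.786]
force: [1.1, 0.4, 1.1]
width: 42.4
```

Emit:
servo_tool --rows '[{"dx": 0, "dy": -0.07, "dz": 0, "wx": 0, "wy": 0, "wz": 0, "fingers": 0.5}, {"dx": 0, "dy": -0.07, "dz": 0, "wx": 0, "wy": 0, "wz": 0, "fingers": 0.5}, {"dx": 0, "dy": -0.07, "dz": 0, "wx": 0, "wy": 0, "wz": 0, "fingers": 0.5}, {"dx": 0, "dy": -0.07, "dz": 0, "wx": 0, "wy": 0, "wz": 0, "fingers": 0.5}, {"dx": 0, "dy": -0.035, "dz": 0, "wx": 0, "wy": 0, "wz": 0, "fingers": 0.5}]'

```text
clock: 74.22
eef_pos: [579.9, -95.0, 213.2]
tool_rot: [-1.766, 1.57, -1.642]
force: [0.8, 0.8, -0.3]
width: 42.6
```

```bash
cat > spac.py <<'E'
from h import *
from scipy.ndimage import map_coordinates
ims=[ctrl.get_image('top').astype(float).mean(2) for _ in range(6)]
im=np.mean(ims[2:],0); f,cx,cy,R,t=cam('top')
def P(u,v,z):
    p=R@rail(u,v,z)+t; return cy+f*p[1]/p[2],cx+f*p[0]/p[2]
def prof(z,v,u0,u1,step=0.25):
    us=np.arange(u0,u1,step); return us,np.mean([map_coordinates(im,np.array([P(u,v+dv,z) for u in us]).T,order=1) for dv in(-3,-1,1,3)],0)
us,p=prof(196,.5,40,225)
up=[round(us[i],2) for i in range(1,len(us)) if p[i-1]<100<=p[i]]
wh=[round(us[i],2) for i in range(1,len(us)) if p[i-1]<155<=p[i]]
print('post low edge',up,np.diff(up)); print('post high edge',wh,np.diff(wh))
us,p=prof(142,.5,20,215); e=[round(us[i],2) for i in range(1,len(us)) if p[i-1]>=165>p[i]]
print('disc near edge cand',e); print(' '.join('%d:%d'%(a,b) for a,b in zip(us[::8],p[::8])))
status()
cv2.imwrite('pics/sp.png',cv2.resize(ims[-1][150:230,140:240].astype(np.uint8),None,fx=7,fy=7,interpolation=cv2.INTER_CUBIC))
E
python3 spac.py
```

```text
post low edge [np.float64(58.5), np.float64(104.25), np.float64(150.25), np.float64(196.0)] [45.75 46.   45.75]
post high edge [np.float64(78.0), np.float64(122.5), np.float64(168.25), np.float64(213.0)] [44.5  45.75 44.75]
disc near edge cand [np.float64(38.0), np.float64(49.0), np.float64(93.5), np.float64(139.5), np.float64(185.5)]
20:230 22:230 24:230 26:230 28:229 30:227 32:228 34:228 36:207 38:163 40:148 42:167 44:191 46:200 48:180 50:148 52:139 54:140 56:138 58:120 60:89 62:60 64:60 66:80 68:103 70:119 72:128 74:133 76:135 78:136 80:137 82:137 84:146 86:169 88:189 90:197 92:184 94:154 96:138 98:137 100:140 102:135 104:113 106:79 108:59 110:57 112:63 114:86 116:111 118:128 120:135 122:137 124:137 126:135 128:134 130:142 132:165 134:189 136:202 138:185 140:152 142:135 144:133 146:138 148:135 150:111 152:75 154:60 156:58 158:58 160:62 162:74 164:102 166:119 168:126 170:130 172:132 174:134 176:138 178:150 180:171 182:191 184:183 186:150 188:128 190:128 192:136 194:135 196:106 198:71 200:58 202:58 204:60 206:60 208:61 210:66 212:90 214:109
t74.53 tcp [579.9 -88.7 213.5] jaw a 0.131 tilt [-1.     0.001  0.   ] F [ 0.2 -0.7  1.4] w 42.6 q7 -0.00
  rail u -168.2 v -0.7
```

Emit:
servo_tool --rows '[{"dx": 0, "dy": 0, "dz": 0, "wx": 0.94, "wy": 0, "wz": 0, "fingers": 0.5}, {"dx": 0, "dy": 0, "dz": 0, "wx": 0.94, "wy": 0, "wz": 0, "fingers": 0.5}, {"dx": 0, "dy": 0, "dz": 0, "wx": 0.94, "wy": 0, "wz": 0, "fingers": 0.5}, {"dx": 0, "dy": 0, "dz": 0, "wx": 0.94, "wy": 0, "wz": 0, "fingers": 0.5}, {"dx": 0, "dy": 0, "dz": 0, "wx": 0.94, "wy": 0, "wz": 0, "fingers": 0.5}]'

```text
clock: 75.15
eef_pos: [580.0, -88.7, 213.6]
tool_rot: [1.731, 1.57, 1.367]
force: [-0.6, -0.4, 0.1]
width: 42.8
```

Emit:
servo_tool --rows '[{"dx": 0, "dy": 0, "dz": 0, "wx": 0.94, "wy": 0, "wz": 0, "fingers": 0.5}, {"dx": 0, "dy": 0, "dz": 0, "wx": 0.94, "wy": 0, "wz": 0, "fingers": 0.5}, {"dx": 0, "dy": 0, "dz": 0, "wx": 0.94, "wy": 0, "wz": 0, "fingers": 0.5}, {"dx": 0, "dy": 0, "dz": 0, "wx": 0.94, "wy": 0, "wz": 0, "fingers": 0.5}, {"dx": 0, "dy": 0, "dz": 0, "wx": 0.94, "wy": 0, "wz": 0, "fingers": 0.5}]'

```text
clock: 75.78
eef_pos: [580.0, -88.7, 213.6]
tool_rot: [2.179, 1.57, 1.323]
force: [-0.2, 0.1, -0.2]
width: 43.1
```

Emit:
servo_tool --rows '[{"dx": 0, "dy": 0, "dz": 0, "wx": 0.94, "wy": 0, "wz": 0, "fingers": 0.65}, {"dx": 0, "dy": 0, "dz": 0, "wx": 0.94, "wy": 0, "wz": 0, "fingers": 0.65}, {"dx": 0, "dy": 0, "dz": 0, "wx": 0.94, "wy": 0, "wz": 0, "fingers": 0.65}, {"dx": 0, "dy": 0, "dz": 0, "wx": 0.94, "wy": 0, "wz": 0, "fingers": 0.65}, {"dx": 0, "dy": 0, "dz": 0, "wx": 0.94, "wy": 0, "wz": 0, "fingers": 0.65}]'

```text
clock: 76.4
eef_pos: [580.0, -88.6, 213.5]
tool_rot: [2.785, 1.57, 1.437]
force: [-0.5, 0.4, -0.1]
width: 29.9
```

```bash
python3 - <<'E'
from h import *
print(avg(2)); status()
import math
a=1.6975-math.pi
go([(rail(-166.5,0,60),a,None),(rail(-166.5,0,5),a,None)],f=0.65)
E
grep -n "def go" -A25 h.py | head -50
```

```text
avg tcp [580.02 -88.74 213.5 ] u -168.19 v -0.77 std [0.01 0.11 0.02] F [-0.7  0.4 -0.1] t 76.5 w 30.3
[580.0155905  -88.74002106 213.49649425]
t76.50 tcp [580.  -88.8 213.5] jaw a -1.345 tilt [-1.     0.    -0.001] F [-0.8  0.7  0.1] w 30.3 q7 -1.24
  rail u -168.3 v -0.7
46:def go(wps,step=55.,cur=None,f=0.4):
47-    rows=[]
48-    """wps: list of (pos,jaw angle or None[,step])"""
49-    p,R,s=pose()
50-    if cur is not None: p,R=cur
51-    for wp in wps:
52-        T=np.array(wp[0],float); st=wp[2] if len(wp)>2 else step
53-        Rt=Rdown(wp[1]) if wp[1] is not None else R
54-        w=Ro.from_matrix(R.T@Rt).as_rotvec(degrees=True)
55-        n=max(1,int(np.ceil(np.linalg.norm(T-p)/st)),int(np.ceil(np.abs(w).max()/5.9)))
56-        for i in range(n):
57-            d=R.T@(T-p)/(n-i)/750; wr=Ro.from_matrix(R.T@Rt).as_rotvec(degrees=True)/(n-i)/6
58-            d=np.round(d,4); wr=np.round(wr,3)
59-            rows.append(json.dumps(dict((k,float(v)) for k,v in zip(('dx','dy','dz','wx','wy','wz','fingers'),[*d,*wr,f]))))
60-            p=p+R@d*750; R=R@Ro.from_rotvec(wr*6,degrees=True).as_matrix()
61-        rows.append('-> %s'%np.round(p,1))
62-    print('\n'.join(rows))
63-    return p,R
64-def bottles():
65-    out=[]
66-    for n in('top','scene'):
67-        save(n,'cur_%s.png'%n) if 0 else ctrl.get_image(n)
68-        for d in ctrl.mark_of('hanger1',n): print(n,'mark',round(d['conf'],2),np.round(onz(n,d['point'],0),1))
69-        for d in ctrl.silhouettes('hanger1',n):
70-            m=d['region']; ys,xs=np.nonzero(m); 
71-            print(n,'ext',round(d['conf'],2),np.round(d['extent'],1),m.sum())Traceback (most recent call last):
  File "<stdin>", line 5, in <module>
  File "h.py", line 55, in go
    n=max(1,int(np.ceil(np.linalg.norm(T-p)/st)),int(np.ceil(np.abs(w).max()/5.9)))
                        ~~~~~~~~~~~~~~~~~~~^~~
TypeError: unsupported operand type(s) for /: 'float' and 'NoneType'
```

```bash
python3 - <<'E'
from h import *
import math
a=1.6975-math.pi
go([(rail(-166,0,60),a,55),(rail(-166,0,5),a,28)],f=0.65)
E
```

```text
{"dx": 0.0682, "dy": -0.0002, "dz": -0.001, "wx": 0.314, "wy": -0.002, "wz": -0.001, "fingers": 0.65}
{"dx": 0.0682, "dy": -0.0003, "dz": -0.001, "wx": 0.315, "wy": -0.002, "wz": -0.0, "fingers": 0.65}
{"dx": 0.0682, "dy": -0.0003, "dz": -0.001, "wx": 0.314, "wy": -0.003, "wz": -0.001, "fingers": 0.65}
-> [579.  -86.7  60. ]
{"dx": 0.0367, "dy": -0.0, "dz": -0.0, "wx": 0.0, "wy": 0.0, "wz": 0.0, "fingers": 0.65}
{"dx": 0.0367, "dy": -0.0, "dz": -0.0, "wx": 0.0, "wy": 0.0, "wz": 0.0, "fingers": 0.65}
-> [579.  -86.7   5. ]
```

Emit:
servo_tool --rows '[{"dx": 0.068, "dy": 0, "dz": -0.001, "wx": 0.314, "wy": 0, "wz": 0, "fingers": 0.65}, {"dx": 0.068, "dy": 0, "dz": -0.001, "wx": 0.314, "wy": 0, "wz": 0, "fingers": 0.65}, {"dx": 0.068, "dy": 0, "dz": -0.001, "wx": 0.314, "wy": 0, "wz": 0, "fingers": 0.65}, {"dx": 0.02, "dy": 0, "dz": 0, "wx": 0, "wy": 0, "wz": 0, "fingers": 0.65}, {"dx": 0, "dy": 0, "dz": 0, "wx": 0, "wy": 0, "wz": 0, "fingers": 0.65}]'

```text
clock: 77.12
eef_pos: [579.5, -88.2, 45.3]
tool_rot: [-2.357, 1.57, 2.482]
force: [-0.3, -0.2, 0.1]
width: 29.9
```

```bash
python3 - <<'E'
from h import *
print(avg(2)); status()
E
```

```text
avg tcp [580.87 -88.76  46.88] u -168.31 v -1.62 std [0.29 0.14 0.34] F [0.2 0.1 0.6] t 77.225 w 30.3
[580.87411394 -88.7561897   46.87717279]
t77.22 tcp [581.2 -88.9  47.2] jaw a -1.446 tilt [-1.     0.003  0.001] F [-0.2  1.   1. ] w 30.3 q7 -1.32
  rail u -168.5 v -1.9
```

Emit:
servo_tool --rows '[{"dx": 0, "dy": 0, "dz": -0.0027, "wx": 0, "wy": 0, "wz": 0, "fingers": 0.65}, {"dx": 0.02, "dy": 0, "dz": 0, "wx": 0, "wy": 0, "wz": 0, "fingers": 0.65}, {"dx": 0.015, "dy": 0, "dz": 0, "wx": 0, "wy": 0, "wz": 0, "fingers": 0.65}, {"dx": 0, "dy": 0, "dz": 0, "wx": 0, "wy": 0, "wz": 0, "fingers": 0.65}]'

```text
clock: 77.72
eef_pos: [578.0, -86.8, 17.7]
tool_rot: [-1.808, 1.568, 3.028]
force: [-0.9, 0.1, 0.8]
width: 29.7
```

```bash
python3 - <<'E'
from h import *
print(avg(2)); status()
E
```

```text
avg tcp [578.81 -86.94  18.55] u -166.24 v 0.19 std [0.22 0.02 0.21] F [ 0.1 -0.1  0.6] t 77.825 w 29.8
[578.81435368 -86.93618905  18.54887658]
t77.83 tcp [579.  -87.   18.8] jaw a -1.447 tilt [-1.    -0.001 -0.   ] F [0.1 0.1 0.8] w 29.8 q7 -1.32
  rail u -166.3 v -0.0
```

No contact; finish the descent and pinch.

Emit:
servo_tool --rows '[{"dx": 0.018, "dy": 0, "dz": 0, "wx": 0, "wy": 0, "wz": 0, "fingers": 0.65}, {"dx": 0, "dy": 0, "dz": 0, "wx": 0, "wy": 0, "wz": 0, "fingers": 1}, {"dx": 0, "dy": 0, "dz": 0, "wx": 0, "wy": 0, "wz": 0, "fingers": 1}, {"dx": 0, "dy": 0, "dz": 0, "wx": 0, "wy": 0, "wz": 0, "fingers": 1}, {"dx": 0, "dy": 0, "dz": 0, "wx": 0, "wy": 0, "wz": 0, "fingers": 1}]'

```text
clock: 78.45
eef_pos: [578.2, -86.2, 5.3]
tool_rot: [-2.105, 1.569, 2.732]
force: [-1.4, 3.4, -5.5]
width: 10.1
```

```bash
python3 - <<'E'
from h import *
print(avg(2)); status()
E
```

```text
avg tcp [578.23 -86.16   5.34] u -165.40 v 0.68 std [0.   0.01 0.02] F [-2.2  3.3 -4.8] t 78.55 w 9.9
[578.23030668 -86.16186611   5.34147358]
t78.55 tcp [578.2 -86.2   5.4] jaw a -1.446 tilt [-1.    -0.002 -0.001] F [-2.4  3.9 -4.1] w 9.9 q7 -1.32
  rail u -165.4 v 0.7
```

Pinched. Now the closing arc.

Emit:
servo_tool --rows '[{"dx": -0.0187, "dy": 0, "dz": -0.0022, "wx": 0, "wy": 0, "wz": 0, "fingers": 1}, {"dx": -0.0184, "dy": 0, "dz": -0.0038, "wx": 0, "wy": 0, "wz": 0, "fingers": 1}, {"dx": -0.018, "dy": 0, "dz": -0.0055, "wx": 0, "wy": 0, "wz": 0, "fingers": 1}, {"dx": -0.0174, "dy": 0, "dz": -0.0071, "wx": 0, "wy": 0, "wz": 0, "fingers": 1}, {"dx": 0, "dy": 0, "dz": 0, "wx": 0, "wy": 0, "wz": 0, "fingers": 1}]'

```text
clock: 79.18
eef_pos: [576.7, -72.1, 61.9]
tool_rot: [-2.409, 1.57, 2.428]
force: [-5.2, 4.7, -1.5]
width: 9.7
```

```bash
python3 - <<'E'
from h import *
print(avg(2)); status()
E
```

```text
avg tcp [576.65 -72.22  61.58] u -151.38 v 0.48 std [0.01 0.03 0.07] F [-4.9  4.2 -1.5] t 79.275 w 9.7
[576.64970424 -72.22336392  61.58345436]
t79.28 tcp [576.7 -72.3  61.5] jaw a -1.447 tilt [-1.    -0.001 -0.001] F [-4.9  4.8 -1.6] w 9.7 q7 -1.34
  rail u -151.4 v 0.5
```

Emit:
servo_tool --rows '[{"dx": -0.0167, "dy": 0, "dz": -0.0086, "wx": 0, "wy": 0, "wz": 0, "fingers": 1}, {"dx": -0.0159, "dy": 0, "dz": -0.0101, "wx": 0, "wy": 0, "wz": 0, "fingers": 1}, {"dx": -0.0149, "dy": 0, "dz": -0.0115, "wx": 0, "wy": 0, "wz": 0, "fingers": 1}, {"dx": -0.0138, "dy": 0, "dz": -0.0128, "wx": 0, "wy": 0, "wz": 0, "fingers": 1}, {"dx": 0, "dy": 0, "dz": 0, "wx": 0, "wy": 0, "wz": 0, "fingers": 1}]'

```text
clock: 79.9
eef_pos: [573.1, -41.5, 108.0]
tool_rot: [-0.014, 1.569, -1.461]
force: [-6.6, -0.8, 1.7]
width: 9.5
```

```bash
python3 - <<'E'
from h import *
print(avg(2)); status()
E
```

```text
avg tcp [573.16 -41.74 107.74] u -120.69 v 0.10 std [0.03 0.06 0.05] F [-6.3 -1.5  0.8] t 80.0 w 9.9
[573.15573982 -41.73604882 107.74453986]
t80.00 tcp [573.1 -41.8 107.7] jaw a -1.448 tilt [-1.    -0.     0.001] F [-6.2 -1.5  1.1] w 9.9 q7 -1.39
  rail u -120.7 v 0.1
```

Emit:
servo_tool --rows '[{"dx": -0.0126, "dy": 0, "dz": -0.014, "wx": 0, "wy": 0, "wz": 0, "fingers": 1}, {"dx": -0.0113, "dy": 0, "dz": -0.015, "wx": 0, "wy": 0, "wz": 0, "fingers": 1}, {"dx": -0.0099, "dy": 0, "dz": -0.016, "wx": 0, "wy": 0, "wz": 0, "fingers": 1}, {"dx": -0.0084, "dy": 0, "dz": -0.0168, "wx": 0, "wy": 0, "wz": 0, "fingers": 1}, {"dx": 0, "dy": 0, "dz": 0, "wx": 0, "wy": 0, "wz": 0, "fingers": 1}]'

```text
clock: 80.62
eef_pos: [568.0, 2.2, 140.9]
tool_rot: [0.315, 1.566, -1.133]
force: [-7.6, -7.5, 10.4]
width: 9.4
```

```bash
python3 - <<'E'
from h import *
print(avg(2)); status()
E
```

```text
avg tcp [568.1    1.97 140.78] u -76.70 v -0.41 std [0.01 0.05 0.02] F [-7.6 -6.5 10. ] t 80.725 w 9.4
[568.09522706   1.96900988 140.78195083]
t80.72 tcp [568.1   1.9 140.8] jaw a -1.449 tilt [-1.     0.001  0.004] F [-7.7 -7.   9.5] w 9.4 q7 -1.47
  rail u -76.8 v -0.4
```

```bash
python3 - <<'E'
from h import *
import cv2
for n in('scene','top'):
    im=ctrl.get_image(n); cv2.imwrite('pics/c1_%s.png'%n,cv2.resize(im[:,:,::-1],(784,588)))
E
```

```text
(no output)
```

View pics/c1_scene.png

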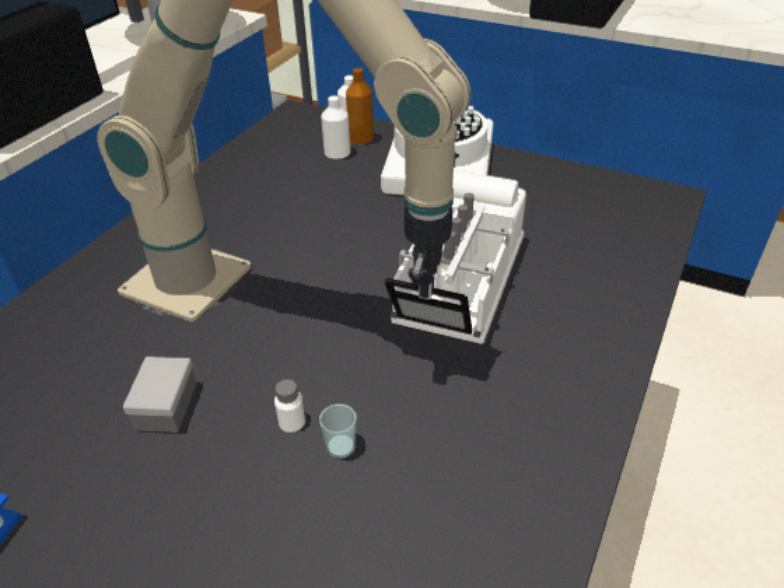

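View pics/c1_top.png

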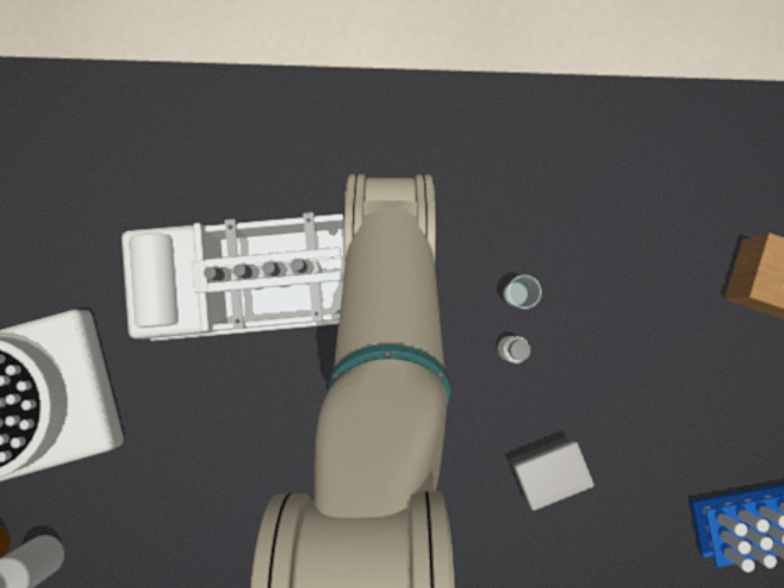

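The door is about 25° short of upright and held (scene 428,305); all four posts are still in a row. I'll continue.

Emit:
servo_tool --rows '[{"dx": -0.003, "dy": 0, "dz": -0.0175, "wx": 0, "wy": 0, "wz": 0, "fingers": 1}, {"dx": -0.003, "dy": 0, "dz": -0.018, "wx": 0, "wy": 0, "wz": 0, "fingers": 1}, {"dx": -0.001, "dy": 0, "dz": -0.0185, "wx": 0, "wy": 0, "wz": 0, "fingers": 1}, {"dx": 0, "dy": 0, "dz": 0, "wx": 0, "wy": 0, "wz": 0, "fingers": 1}]'

```text
clock: 81.32
eef_pos: [564.1, 40.1, 151.1]
tool_rot: [0.651, 1.563, -0.798]
force: [-17.5, -11.9, 47.0]
width: 9.5
```

```bash
python3 - <<'E'
from h import *
print(avg(2)); status()
E
```

```text
avg tcp [564.14  40.14 151.08] u -38.34 v -1.30 std [0.01 0.01 0.  ] F [-17.5 -11.1  46.4] t 81.425 w 9.4
[564.1362584   40.13613862 151.07517067]
t81.42 tcp [564.1  40.1 151.1] jaw a -1.449 tilt [-1.     0.005  0.006] F [-17.6 -10.9  46.7] w 9.4 q7 -1.54
  rail u -38.3 v -1.3
```

Emit:
servo_tool --rows '[{"dx": -0.006, "dy": -0.001, "dz": 0, "wx": 0, "wy": 0, "wz": 0, "fingers": 1}, {"dx": 0, "dy": 0, "dz": 0, "wx": 0, "wy": 0, "wz": 0, "fingers": 1}]'

```text
clock: 81.68
eef_pos: [563.6, 43.2, 151.9]
tool_rot: [1.06, 1.565, -0.388]
force: [-8.7, -4.7, 17.3]
width: 10.0
```

```bash
python3 - <<'E'
from h import *
print(avg(2)); status()
E
```

```text
avg tcp [563.65  43.19 151.86] u -35.25 v -1.20 std [0.01 0.02 0.  ] F [-8.8 -5.4 18. ] t 81.775 w 9.4
[563.64812307  43.18531785 151.85691826]
t81.78 tcp [563.7  43.2 151.9] jaw a -1.448 tilt [-1.     0.005  0.003] F [-8.9 -4.8 18.4] w 9.4 q7 -1.54
  rail u -35.3 v -1.2
```

Emit:
servo_tool --rows '[{"dx": -0.003, "dy": -0.001, "dz": -0.007, "wx": 0, "wy": 0, "wz": 0, "fingers": 1}, {"dx": -0.001, "dy": 0, "dz": -0.007, "wx": 0, "wy": 0, "wz": 0, "fingers": 1}, {"dx": 0, "dy": 0, "dz": 0, "wx": 0, "wy": 0, "wz": 0, "fingers": 1}]'

```text
clock: 82.15
eef_pos: [562.3, 54.2, 153.5]
tool_rot: [1.121, 1.565, -0.325]
force: [-3.5, -4.4, 5.1]
width: 9.8
```

```bash
python3 - <<'E'
from h import *
print(avg(2)); status()
E
```

```text
avg tcp [562.3   54.17 153.45] u -24.19 v -1.26 std [0.   0.02 0.02] F [-4.2 -3.7  5.7] t 82.25 w 9.5
[562.30412419  54.16757758 153.44831784]
t82.25 tcp [562.3  54.2 153.5] jaw a -1.447 tilt [-1.     0.006  0.003] F [-4.  -3.3  6.2] w 9.5 q7 -1.56
  rail u -24.2 v -1.3
```

Good, free motion. Small inward steps until a firm stop.

Emit:
servo_tool --rows '[{"dx": 0, "dy": 0, "dz": -0.004, "wx": 0, "wy": 0, "wz": 0, "fingers": 1}, {"dx": 0, "dy": 0, "dz": -0.003, "wx": 0, "wy": 0, "wz": 0, "fingers": 1}, {"dx": 0, "dy": 0, "dz": 0, "wx": 0, "wy": 0, "wz": 0, "fingers": 1}]'

```text
clock: 82.62
eef_pos: [562.2, 59.3, 154.2]
tool_rot: [1.265, 1.564, -0.184]
force: [-4.5, -4.0, 11.1]
width: 9.6
```

```bash
python3 - <<'E'
from h import *
print(avg(2)); status()
E
```

```text
avg tcp [562.22  59.27 154.22] u -19.11 v -1.82 std [0.02 0.01 0.01] F [-4.5 -5.  10.6] t 82.725 w 9.5
[562.22354004  59.26979427 154.22252151]
t82.72 tcp [562.2  59.3 154.2] jaw a -1.449 tilt [-1.     0.007  0.002] F [-4.4 -4.9 11.2] w 9.5 q7 -1.57
  rail u -19.1 v -1.8
```

Emit:
servo_tool --rows '[{"dx": -0.001, "dy": 0, "dz": -0.004, "wx": 0, "wy": 0, "wz": 0, "fingers": 1}, {"dx": 0, "dy": 0, "dz": -0.003, "wx": 0, "wy": 0, "wz": 0, "fingers": 1}, {"dx": 0, "dy": 0, "dz": 0, "wx": 0, "wy": 0, "wz": 0, "fingers": 1}]'

```text
clock: 83.1
eef_pos: [561.6, 64.2, 154.5]
tool_rot: [1.208, 1.563, -0.24]
force: [-3.5, -5.1, 7.2]
width: 9.6
```

```bash
python3 - <<'E'
from h import *
print(avg(2)); status()
E
```

```text
avg tcp [561.63  64.2  154.51] u -14.15 v -1.85 std [0.   0.01 0.01] F [-3.5 -5.1  7.2] t 83.2 w 9.6
[561.62553452  64.19879845 154.50941353]
t83.20 tcp [561.6  64.2 154.5] jaw a -1.449 tilt [-1.     0.007  0.003] F [-3.  -4.6  7.2] w 9.6 q7 -1.58
  rail u -14.2 v -1.8
```

Emit:
servo_tool --rows '[{"dx": 0, "dy": 0, "dz": -0.004, "wx": 0, "wy": 0, "wz": 0, "fingers": 1}, {"dx": 0, "dy": 0, "dz": -0.003, "wx": 0, "wy": 0, "wz": 0, "fingers": 1}, {"dx": 0, "dy": 0, "dz": 0, "wx": 0, "wy": 0, "wz": 0, "fingers": 1}]'

```text
clock: 83.58
eef_pos: [561.4, 69.5, 154.1]
tool_rot: [1.229, 1.563, -0.218]
force: [-1.3, -6.5, 6.7]
width: 9.6
```

```bash
python3 - <<'E'
from h import *
print(avg(2)); status()
E
```

```text
avg tcp [561.43  69.53 154.07] u -8.84 v -2.33 std [0.01 0.01 0.01] F [-1.2 -6.1  6.5] t 83.675 w 9.9
[561.42930112  69.52769131 154.07477507]
t83.67 tcp [561.4  69.5 154.1] jaw a -1.447 tilt [-1.     0.007  0.003] F [-0.7 -6.2  6.3] w 9.9 q7 -1.58
  rail u -8.8 v -2.3
```

Emit:
servo_tool --rows '[{"dx": 0, "dy": 0, "dz": -0.004, "wx": 0, "wy": 0, "wz": 0, "fingers": 1}, {"dx": 0, "dy": 0, "dz": 0, "wx": 0, "wy": 0, "wz": 0, "fingers": 1}]'

```text
clock: 83.92
eef_pos: [561.4, 69.5, 154.1]
tool_rot: [0.898, 1.561, -0.551]
force: [-0.3, -11.9, 6.6]
width: 9.6
```

```bash
python3 - <<'E'
from h import *
print(avg(2)); status()
import cv2
for n in('scene','top'):
    im=ctrl.get_image(n); cv2.imwrite('pics/c2_%s.png'%n,im[:,:,::-1])
im=cv2.imread('pics/c2_scene.png')[140:260,250:400]; cv2.imwrite('pics/c2_z.png',cv2.resize(im,(750,600),interpolation=cv2.INTER_CUBIC))
E
```

```text
avg tcp [561.45  69.51 154.08] u -8.86 v -2.35 std [0.02 0.01 0.01] F [ -1.  -11.3   6.8] t 84.025 w 9.2
[561.44872521  69.51242649 154.081525  ]
t84.03 tcp [561.4  69.5 154.1] jaw a -1.449 tilt [-1.     0.007  0.006] F [ -0.9 -11.    6.9] w 9.2 q7 -1.59
  rail u -8.8 v -2.3
```

View pics/c2_z.png

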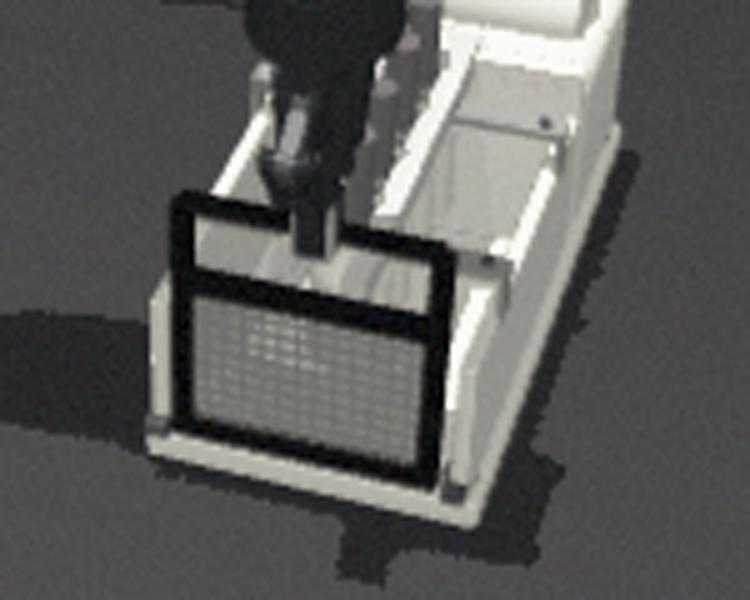

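The door looks upright; u did not change and the force doubled, which indicates a stop. Pushing a little more to confirm.

Emit:
servo_tool --rows '[{"dx": 0, "dy": 0, "dz": -0.006, "wx": 0, "wy": 0, "wz": 0, "fingers": 1}, {"dx": 0, "dy": 0, "dz": -0.004, "wx": 0, "wy": 0, "wz": 0, "fingers": 1}, {"dx": 0, "dy": 0, "dz": 0, "wx": 0, "wy": 0, "wz": 0, "fingers": 1}]'

```text
clock: 84.5
eef_pos: [561.5, 69.4, 154.1]
tool_rot: [0.484, 1.555, -0.969]
force: [2.3, -24.4, 7.2]
width: 9.6
```

```bash
python3 - <<'E'
from h import *
print(avg(2)); status()
E
```

```text
avg tcp [561.44  69.47 154.07] u -8.90 v -2.34 std [0.01 0.   0.02] F [  1.7 -24.4   6.3] t 84.6 w 9.5
[561.44303009  69.46511673 154.06828736]
t84.60 tcp [561.4  69.5 154.1] jaw a -1.454 tilt [-1.     0.007  0.014] F [  1.6 -24.6   6.1] w 9.5 q7 -1.60
  rail u -8.9 v -2.3
```

Firm stop (24 N, no motion). Relax most of the push, then release and lift.

Emit:
servo_tool --rows '[{"dx": 0, "dy": 0, "dz": 0.006, "wx": 0, "wy": 0, "wz": 0, "fingers": 1}, {"dx": -0.001, "dy": 0, "dz": 0.006, "wx": 0, "wy": 0, "wz": 0, "fingers": 1}, {"dx": 0, "dy": 0, "dz": 0, "wx": 0, "wy": 0, "wz": 0, "fingers": 1}]'

```text
clock: 84.98
eef_pos: [561.4, 69.5, 154.1]
tool_rot: [1.072, 1.563, -0.377]
force: [0.5, -9.5, 1.5]
width: 9.5
```

```bash
python3 - <<'E'
from h import *
print(avg(2)); status()
E
```

```text
avg tcp [561.4   69.51 154.12] u -8.85 v -2.30 std [0.01 0.02 0.01] F [ 1.6 -9.1  2.5] t 85.075 w 9.6
[561.39835352  69.51486848 154.11923858]
t85.08 tcp [561.4  69.5 154.1] jaw a -1.448 tilt [-1.     0.007  0.004] F [ 1.7 -9.5  2.6] w 9.6 q7 -1.59
  rail u -8.9 v -2.3
```

Emit:
servo_tool --rows '[{"dx": 0, "dy": 0, "dz": 0.002, "wx": 0, "wy": 0, "wz": 0, "fingers": 0.65}, {"dx": 0, "dy": 0, "dz": 0, "wx": 0, "wy": 0, "wz": 0, "fingers": 0.65}, {"dx": 0, "dy": 0, "dz": 0, "wx": 0, "wy": 0, "wz": 0, "fingers": 0.65}, {"dx": 0, "dy": 0, "dz": 0, "wx": 0, "wy": 0, "wz": 0, "fingers": 0.65}]'

```text
clock: 85.58
eef_pos: [558.2, 71.7, 152.0]
tool_rot: [2.426, 1.57, 0.98]
force: [-0.3, -0.2, 0.2]
width: 29.8
```

```bash
python3 - <<'E'
from h import *
print(avg(2)); status()
E
```

```text
avg tcp [558.13  71.41 151.94] u -6.55 v 0.71 std [0.01 0.05 0.01] F [-0.1 -0.1 -0.3] t 85.675 w 29.7
[558.1251346   71.41219551 151.9425063 ]
t85.67 tcp [558.1  71.4 151.9] jaw a -1.446 tilt [-1.  0. -0.] F [-0.4 -0.3 -0.3] w 29.7 q7 -1.58
  rail u -6.6 v 0.7
```

Emit:
servo_tool --rows '[{"dx": -0.03, "dy": 0, "dz": 0.0027, "wx": 0, "wy": 0, "wz": 0, "fingers": 0.65}, {"dx": -0.05, "dy": 0, "dz": 0, "wx": 0, "wy": 0, "wz": 0, "fingers": 0.65}, {"dx": -0.07, "dy": 0, "dz": 0, "wx": 0, "wy": 0, "wz": 0, "fingers": 0.65}, {"dx": 0, "dy": 0, "dz": 0.07, "wx": 0, "wy": 0, "wz": 0, "fingers": 0.65}, {"dx": 0, "dy": 0, "dz": 0.08, "wx": 0, "wy": 0, "wz": 0, "fingers": 0.65}]'

```text
clock: 86.3
eef_pos: [572.9, -42.4, 265.4]
tool_rot: [1.755, 1.569, 0.311]
force: [0.7, -0.1, 0.3]
width: 29.9
```

Emit:
servo_tool --rows '[{"dx": 0, "dy": 0, "dz": 0.08, "wx": 0, "wy": 0, "wz": 0, "fingers": 0.65}, {"dx": 0, "dy": 0, "dz": 0.08, "wx": 0, "wy": 0, "wz": 0, "fingers": 0.65}, {"dx": 0, "dy": 0, "dz": 0.08, "wx": 0, "wy": 0, "wz": 0, "fingers": 0.65}, {"dx": 0, "dy": 0, "dz": 0.08, "wx": 0, "wy": 0, "wz": 0, "fingers": 0.65}, {"dx": 0, "dy": 0, "dz": 0, "wx": 0, "wy": 0, "wz": 0, "fingers": 0.65}]'

```text
clock: 86.92
eef_pos: [599.9, -288.4, 263.7]
tool_rot: [-0.449, 1.566, -1.905]
force: [-0.0, -0.2, -0.2]
width: 29.7
```

```bash
python3 - <<'E'
from h import *
status()
import cv2
for n in('scene','top'):
    im=ctrl.get_image(n); cv2.imwrite('pics/c3_%s.png'%n,im[:,:,::-1])
im=cv2.imread('pics/c3_scene.png')[120:260,240:415]; a=cv2.resize(im,(750,600),interpolation=cv2.INTER_CUBIC)
cv2.imwrite('pics/c3_z.png',a)
im=cv2.imread('pics/c3_top.png')[130:260,80:290]; cv2.imwrite('pics/c3_tz.png',cv2.resize(im,None,fx=3.8,fy=3.8,interpolation=cv2.INTER_CUBIC))
E
python3 spac.py
```

```text
t86.92 tcp [ 599.9 -288.4  263.7] jaw a -1.456 tilt [-1.    -0.002  0.004] F [-0.  -0.2 -0.2] w 29.7 q7 -1.00
  rail u -368.7 v 4.7
post low edge [np.float64(58.5), np.float64(104.25), np.float64(150.25), np.float64(196.0)] [45.75 46.   45.75]
post high edge [np.float64(78.0), np.float64(122.5), np.float64(168.25), np.float64(213.0)] [44.5  45.75 44.75]
disc near edge cand [np.float64(38.0), np.float64(49.0), np.float64(93.5), np.float64(139.5), np.float64(185.5)]
20:231 22:231 24:231 26:230 28:229 30:228 32:229 34:229 36:208 38:163 40:148 42:167 44:191 46:201 48:180 50:149 52:139 54:140 56:138 58:121 60:89 62:60 64:59 66:80 68:103 70:120 72:129 74:133 76:135 78:137 80:138 82:137 84:146 86:169 88:190 90:198 92:185 94:155 96:139 98:137 100:140 102:135 104:113 106:79 108:59 110:57 112:63 114:86 116:111 118:128 120:136 122:137 124:138 126:136 128:135 130:143 132:166 134:189 136:203 138:185 140:152 142:135 144:134 146:138 148:136 150:112 152:76 154:59 156:58 158:59 160:61 162:74 164:101 166:119 168:126 170:131 172:133 174:134 176:138 178:150 180:172 182:192 184:183 186:150 188:128 190:129 192:137 194:135 196:107 198:72 200:59 202:58 204:60 206:60 208:61 210:68 212:90 214:109
t87.33 tcp [ 602.3 -279.3  264.7] jaw a -1.445 tilt [-1.  0. -0.] F [-0.2  0.3  1. ] w 29.7 q7 -1.00
  rail u -360.1 v 1.2
```

View pics/c3_z.png

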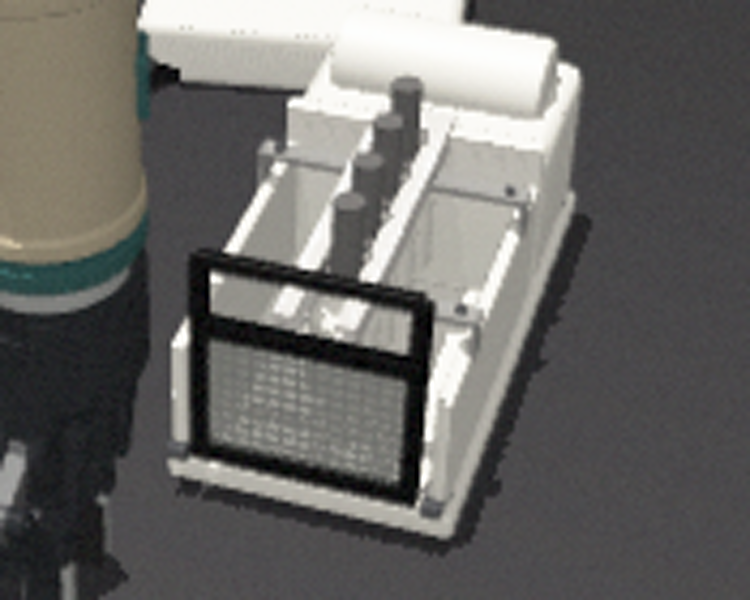

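View pics/c3_tz.png

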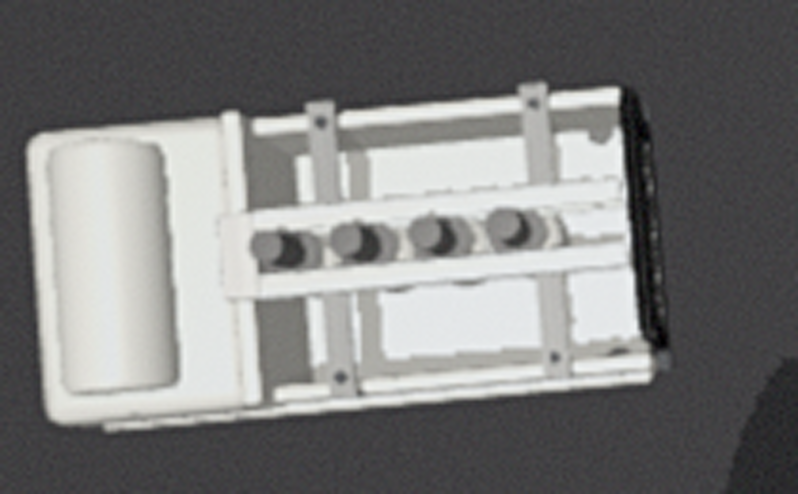

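```bash
python3 - <<'E'
from h import *
import numpy as np
for n in('scene','top'):
    ctrl.get_image(n)
    P=rail(-12,0,192); print(n,'proj -12',np.round(proj(n,P),1),'proj -20',np.round(proj(n,rail(-20,0,192)),1))
    for d in ctrl.mark_of('door_bar',n): print(n,round(d['conf'],2),np.round(d['point'],1))
    for l in('plain_bottle','beaker'):
        for d in ctrl.mark_of(l,n)[:1]: print(n,l,round(d['conf'],2),np.round(onz(n,d['point'],0),1))
status()
E
```

```text
scene proj -12 [311.9 185.1] proj -20 [311. 187.]
scene 0.86 [313.4 180.8]
scene plain_bottle 0.74 [ 419.9 -227.6    0. ]
scene beaker 0.61 [ 523.8 -245.8    0. ]
top proj -12 [248.4 184.8] proj -20 [252.  184.4]
top 0.56 [243.3 186.1]
top 0.44 [186.1 196. ]
top 0.32 [250.1 193. ]
top plain_bottle 0.9 [ 419.9 -223.6    0. ]
top beaker 0.64 [ 517.1 -246.6    0. ]
t87.72 tcp [ 601.9 -280.8  264.4] jaw a -1.447 tilt [-1. -0. -0.] F [-0.2 -0.4 -0.1] w 29.9 q7 -1.00
  rail u -361.5 v 1.8
```

```bash
python3 - <<'E'
from cell import ctrl
print(ctrl.finish_job())
E
```

```text
the job is handed in; nothing more can be done
None
```

I loaded the sampler and handed the job in at about 88 s of the 210 s. I folded the door fully down, hung all four hanger bottles in the rail and pushed them to the far end. I then folded the door up against its stop, released it and moved the arm clear.

- **Bottles:** in the top camera the posts stand 45.75, 46.0 and 45.75 mm apart. That fits all four touching, with the first home against the stop.
- **Door:** it did not move when pushed at 24 N, and it looked upright in both pictures. The detector put the bar about 4 to 5 pixels from where I projected a shut door. In both cameras that is on the inner side, so it does not suggest a gap.
- **Plain bottle and beaker:** I did not touch either one, and the last pictures show both still standing. Their measured positions differ by 4 to 7 mm between the two cameras.
- **Forces:** while the door was closing, the wrist force briefly reached about 50 N, because my arm path ran slightly low. I corrected the path straight away.

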